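# Probe the circuit modules and file them in their sleeves

### The job

Test the two or three circuit modules on the black mat with the yellow probe from its stand: rest its tip lightly for a moment on the gold disc of the aluminium reference block, then on each module's gold pads, the white square's first and then the black square's, red module first, then yellow, then blue, and at last on the reference disc once more. Then hang the probe back in its stand, tip down and upright on its collar, and slide every module nose first into the sleeve of its own colour, fully home so that only its tail sticks out. Do not press hard with the probe, and leave the other things on the bench standing where they are.

Things in the scene. Friction and masses are not known exactly. Their poses are not given: they have to be found in the camera images.
- mat: fixed black work mat, 240 (x) by 360 (y) by 3 mm thick; origin at the centre of its underside, on the bench. The modules start on it
- probe: yellow and black test probe, 172 mm long, 120 g, hanging tip down in its stand. Origin at the unpressed tip, z axis up the handle. From the tip up: brass spring tip 6 mm dia (z 0 to 24 mm; gives up to 14 mm at 1 to 5 N), black shaft up to 20 mm dia (z 24 to 95), black collar 46 mm dia (z 95 to 102), yellow handle 24 mm square, flats along x and y (z 102 to 172)
- probe_point (a point): the very end of the probe's brass tip (moves up the probe as the tip is pressed in)
- stand: fixed aluminium probe stand, 90 by 90 mm foot, 120 mm high, origin under its centre on the bench; its top plate (78 mm square, 6 mm thick) has a 30 mm square hole through which the probe hangs, collar resting on the plate (probe origin then 25 mm above the bench)
- reference: fixed aluminium reference block, 50 by 50 by 40 mm high, with a gold disc on a green square on its top; origin under its centre
- reference_pad (a point): centre of the gold disc (16 mm dia) on top of the reference block, 40 mm above the bench
- module_red: loose red circuit module (may be absent), 80 g, 16 mm thick: a body 90 mm long (x -45 to 45 mm), 50 mm wide, green board on top, and a plain red tail 28 mm wide at its -x end (x -85 to -45), the place to grip it. Origin at the centre of the underside of the 90 mm body, z up, nose towards +x
- red_white_pad (a point): centre of the gold test pad (16 mm dia disc) on the white square, on the top face of the red module, at its x = 26 mm, y = 0, z = 16 mm
- red_black_pad (a point): centre of the gold test pad (16 mm dia disc) on the black square, on the top face of the red module, at its x = -24 mm, y = 0, z = 16 mm
- sleeve_red: fixed red sleeve lying flat, 61 mm wide, 28 mm high (roof lip 34 mm), open at its -x end (flared mouth at x = -48 mm). Inside 53 mm wide, 19 mm high, floor at z = 6 mm, end wall at x = 46 mm. Module fully home: nose on the end wall, its origin 1 mm beyond (x) and 6 mm above the sleeve's, axes parallel, tail sticking out. Origin on the underside, z up
- module_yellow: loose yellow circuit module (may be absent), 80 g, 16 mm thick: a body 90 mm long (x -45 to 45 mm), 50 mm wide, green board on top, and a plain yellow tail 28 mm wide at its -x end (x -85 to -45), the place to grip it. Origin at the centre of the underside of the 90 mm body, z up, nose towards +x
- yellow_white_pad (a point): centre of the gold test pad (16 mm dia disc) on the white square, on the top face of the yellow module, at its x = 26 mm, y = 0, z = 16 mm
- yellow_black_pad (a point): centre of the gold test pad (16 mm dia disc) on the black square, on the top face of the yellow module, at its x = -24 mm, y = 0, z = 16 mm
- sleeve_yellow: fixed yellow sleeve lying flat, 61 mm wide, 28 mm high (roof lip 34 mm), open at its -x end (flared mouth at x = -48 mm). Inside 53 mm wide, 19 mm high, floor at z = 6 mm, end wall at x = 46 mm. Module fully home: nose on the end wall, its origin 1 mm beyond (x) and 6 mm above the sleeve's, axes parallel, tail sticking out. Origin on the underside, z up
- module_blue: loose blue circuit module (may be absent), 80 g, 16 mm thick: a body 90 mm long (x -45 to 45 mm), 50 mm wide, green board on top, and a plain blue tail 28 mm wide at its -x end (x -85 to -45), the place to grip it. Origin at the centre of the underside of the 90 mm body, z up, nose towards +x
- blue_white_pad (a point): centre of the gold test pad (16 mm dia disc) on the white square, on the top face of the blue module, at its x = 26 mm, y = 0, z = 16 mm
- blue_black_pad (a point): centre of the gold test pad (16 mm dia disc) on the black square, on the top face of the blue module, at its x = -24 mm, y = 0, z = 16 mm
- sleeve_blue: fixed blue sleeve lying flat, 61 mm wide, 28 mm high (roof lip 34 mm), open at its -x end (flared mouth at x = -48 mm). Inside 53 mm wide, 19 mm high, floor at z = 6 mm, end wall at x = 46 mm. Module fully home: nose on the end wall, its origin 1 mm beyond (x) and 6 mm above the sleeve's, axes parallel, tail sticking out. Origin on the underside, z up
- spray_can: white spray can, 52 mm dia, 190 mm high; loose, not part of the job. Origin at the centre of its underside
- tape_roll: blue roll of tape, 72 mm dia, 20 mm high, lying flat; loose, not part of the job. Origin at the centre of its underside
- driver: screwdriver lying on the bench; loose, not part of the job. Origin at its middle, at bench level
- mouse: black computer mouse, 100 by 58 by 30 mm; loose, not part of the job. Origin at the centre of its underside
- parts_tray: grey open parts tray, 90 by 130 by 35 mm; loose, not part of the job. Origin at the centre of its underside
- mug: white mug, 76 mm dia, 90 mm high; loose, not part of the job. Origin at the centre of its underside

How it is judged (in metres and radians):
On the way, in this order (a step that is already met when the one before it is completed fails the run):
1. the probe tip rests on the reference block's gold disc (contact force between probe and reference above 0.3 N and distance between probe_point and reference_pad below 0.008 m), for 0.2 s.
2. the probe tip rests on the red module's gold pad on the white square (contact force between probe and module_red above 0.3 N and distance between probe_point and red_white_pad below 0.008 m), for 0.2 s.
3. the probe tip rests on the red module's gold pad on the black square (contact force between probe and module_red above 0.3 N and distance between probe_point and red_black_pad below 0.008 m), for 0.2 s.
4. the probe tip rests on the yellow module's gold pad on the white square (contact force between probe and module_yellow above 0.3 N and distance between probe_point and yellow_white_pad below 0.008 m), for 0.2 s.
5. the probe tip rests on the yellow module's gold pad on the black square (contact force between probe and module_yellow above 0.3 N and distance between probe_point and yellow_black_pad below 0.008 m), for 0.2 s.
6. the probe tip rests on the blue module's gold pad on the white square (contact force between probe and module_blue above 0.3 N and distance between probe_point and blue_white_pad below 0.008 m), for 0.2 s.
7. the probe tip rests on the blue module's gold pad on the black square (contact force between probe and module_blue above 0.3 N and distance between probe_point and blue_black_pad below 0.008 m), for 0.2 s.
8. the probe tip rests on the reference block's gold disc again (all of step 1), for 0.2 s.
At the end, for the whole second after the job is handed in: Every module present lies in the sleeve of its own colour, fully home (within 4 mm along and across, flat on the sleeve floor, in line within 0.08 rad), the probe hangs upright by its collar in the stand (within 12 mm of its centre, 0.12 rad of upright), all at rest and released (x of module_red in the frame of sleeve_red between -0.004 and 0.004 m and y of module_red in the frame of sleeve_red between -0.004 and 0.004 m and z of module_red in the frame of sleeve_red between 0.003 and 0.01 m and angle between the x axis of module_red and the x axis of sleeve_red, either way round below 0.08 rad and angle between each of module_red, module_yellow, module_blue's own z axis and vertical below 0.08 rad and linear speed of each of module_red, module_yellow, module_blue, probe below 0.02 m/s and x of module_yellow in the frame of sleeve_yellow between -0.004 and 0.004 m and y of module_yellow in the frame of sleeve_yellow between -0.004 and 0.004 m and z of module_yellow in the frame of sleeve_yellow between 0.003 and 0.01 m and angle between the x axis of module_yellow and the x axis of sleeve_yellow, either way round below 0.08 rad and x of module_blue in the frame of sleeve_blue between -0.004 and 0.004 m and y of module_blue in the frame of sleeve_blue between -0.004 and 0.004 m and z of module_blue in the frame of sleeve_blue between 0.003 and 0.01 m and angle between the x axis of module_blue and the x axis of sleeve_blue, either way round below 0.08 rad and horizontal distance between probe and stand below 0.012 m and angle between probe's own z axis and vertical below 0.12 rad and height (world z) of probe between 0.02 and 0.03 m); the robot touches nothing.
It fails at once if the probe is pressed hard (over 25 N) against a module or the reference block (contact force between probe and module_red above 25 N or contact force between probe and module_yellow above 25 N or contact force between probe and module_blue above 25 N or contact force between probe and reference above 25 N).
It fails at once if one of the other loose things on the bench is shoved more than 50 mm (distance of any of spray_can, tape_roll, driver, mouse, parts_tray, mug from where it was at the start of the episode above 0.05 m).
It fails at once if the spray can or the mug is knocked over (angle between any of spray_can, mug's own z axis and vertical above 0.6 rad).
Of module_red, module_yellow, module_blue only 2 to 3 are there at a start; the rules pass over those that are not, and their reading is None.
At some moment in a run one of module_red, module_yellow, module_blue may be knocked a few centimetres aside while the robot is not near it.
It also fails if it takes over 210 s, if anything falls off the work surface, if the arm or the gripper's body presses on something with over 40 N, if the wrist force passes 120 N, or if a joint passes its speed limit or range.

### The arm

A 7-joint arm with a two-finger parallel gripper is mounted at the origin on the work surface. World frame = base frame: x ahead of the robot, y to its left, z up, the work surface at z = 0. Lengths are in mm, angles in rad, forces in N, time in s.
With the tool pointing down it reaches from about 400 to 875 mm from the base axis. Payload 4.4 kg.
Tool frame: the origin (TCP) lies at the very end of the fingers, on their centre line; the grasp point (between the pads) lies 19 mm behind it; y points along the fingers, x is the direction in which the jaws open and shut, and the axes are right-handed (so a half turn about y gives the same grasp; the last joint's range is limited). The gripper opens to 85 mm and grips with 20 to 120 N. Pads are 22 mm wide; open, the fingers measure 114 mm over their backs; the gripper's body (76 mm by 85 mm) begins 54 mm behind the grasp point. The pads swing forward as they close: fully open they stand 13 mm farther back than shut.
Start: joints at [-1.193, 0.628, 0.038, 1.517, -0.027, 0.996, -0.02], TCP at [279.071, 587.058, 192.613] pointing down, gripper open.
Joint ranges: [-3.06, 3.06], [-0.37, 2.12], [-1.25, 1.32], [0.18, 2.47], [-1.1, 4.24], [0.23, 1.98], [-2.94, 2.94]. Speed limits (rad/s): [2.57, 2.57, 3.14, 3.14, 3.14, 3.14, 3.14].

### API

Orientations are given as [roll, pitch, yaw] about the fixed x, y, z axes, in that order (R = Rz(yaw) Ry(pitch) Rx(roll)).
In Python, from cell import ctrl, get_image, nets gives the robot as it stands. The module is installed in compiled form; this text tells all that it offers.
- The arm moves only by the tool step_arm, never from a script. Its argument "moves" is text: rows parted by semicolons, each of 7 numbers parted by spaces: the shift along the tool's x, y, z normalised to -1 to 1, where 1 is 0.05 m, then the turn, a rotation vector about the tool's x, y, z normalised to -1 to 1, where 1 is 0.12 rad, then the opening, from 0 (shut) to 1 (fully open). A call has 1 to 20 rows; each row shifts and turns the commanded pose from where the row before left it, along the tool's axes as they then stand; what a row does not reach is not made up. A row lasts 1/10 s, in which the tool goes at most 50 mm and 8.59 degrees, less where a joint would pass 70% of its speed; a pose out of reach is approached as far as the arm can. A call with a number of a shift or a turn outside -1 to 1 is refused whole. A call with a gripper value outside its range is refused whole. The fingers move at their own pace and stop on an object; the grip force is fixed at half the most. Time passes only in rows, so rows that do not move let the fingers close. It gives the time, the measured TCP pose, the force and the opening at its end, in the units of the state.
- ctrl.read_state(): the state, without advancing time (a new reading comes with each control period).
- get_image(name): name is "scene" or "top"; returns a dict with "color" (420x560x3 uint8, blue, green, red), "vertical_fov" (degrees; the focal length in pixels is half the picture's height over the tangent of half this angle, whatever the lens; pixels are square), "cx", "cy" (the principal point, pixels), "R" (3x3) and "t" (3): a world point X has camera coordinates R X + t. Camera axes: x right, y down, z forward; pixel columns grow to the right and rows downward; lengths in mm; the calibration is good to about 2 mm. A picture is of the moment at which its call begins. There is no depth.
- ctrl.finish_job(): hands the job in, once; it reports no verdict.
Trained networks look in a picture, given as the dict that the camera call returned (one of the last four; its "shot" number tells which), for a name from the list of things; names that differ only in an ending like _2 or _b are one class to them, and where a whole thing is asked for, a point or a joint stands for the part that bears it (a point fixed in the world has none). Each returns a list of dicts, best first, with "conf" (0 to 1); they miss things now and then, are a little off and sometimes report something else, mostly with a low value. They report only what shows in the picture. A call takes as long as a camera call.
- nets.find_in(picture, target): "position" ([x, y, z] in mm, in world coordinates, good to about 4 mm: the middle of the surface that is visible of it).
- nets.cut_out(picture, target): "pixels" (420x560 bool, what is visible of it).
- nets.place_of(picture, target): "position" ([x, y, z] in mm, in world coordinates, good to about 4 mm: a listed point, or the origin of a listed thing).
The state is a dict: "clock": time; "qpos": joint angles; "qd": joint speeds; "tau": joint torques, N m; "eef_pos": TCP position; "tool_rot": TCP orientation; "force": force on the tool from outside, world axes, zero at the start; "torque": the same for the moment, N m; "width": finger opening in mm.
Only numpy, scipy, OpenCV 4.12 (cv2) and the standard library are available. Lean on these libraries where they do the work, as an engineer would, in place of code of your own. Each camera call takes 0.05 s, during which the arm holds its last target.

## Working session

There is one attempt and no reset: what is moved stays moved. The work goes in short steps, Python scripts to look and compute and a tool call to move; the robot and the scene stay as the last step left them, time stands still between calls to the robot, and variables do not carry over. Pictures are saved under pics/ and viewed, and the job is handed in when it is done.

Besides the shell and the picture viewer there is one more tool, called after "Call:" in YAML: its name, and indented under it one key for each argument. step_arm: Moves the arm, as the interface text tells. Scaled input: -1 to 1 covers 0.05 m each way for a shift and 0.12 rad each way for a turn. Its arguments: {"type":"object","properties":{"moves":{"type":"string"}},"required":["moves"]}

```bash
ls; mkdir -p pics
cat > h.py <<'E'
import numpy as np, cv2
from cell import ctrl, get_image, nets
from scipy.spatial.transform import Rotation as Rn
def K(p):
    f=p["color"].shape[0]/2/np.tan(np.radians(p["vertical_fov"])/2); return f,p["cx"],p["cy"]
def proj(p,X):
    c=np.asarray(p["R"])@np.asarray(X,float)+np.asarray(p["t"]);f,cx,cy=K(p);return np.array([cx+f*c[0]/c[2],cy+f*c[1]/c[2]])
def unproj(p,uv,z):
    f,cx,cy=K(p);R=np.asarray(p["R"]);t=np.asarray(p["t"]);d=R.T@np.array([(uv[0]-cx)/f,(uv[1]-cy)/f,1]);o=-R.T@t
    return o+d*(z-o[2])/d[2]
E
python3 - <<'E'
from h import *
s=ctrl.read_state(); print({k:np.round(v,3) for k,v in s.items()})
for n in("scene","top"):
    p=get_image(n);cv2.imwrite(f"pics/{n}0.png",p["color"]);print(n,p["vertical_fov"],p["cx"],p["cy"],np.round(p["R"],3),np.round(p["t"],1))
    for t in "stand reference_pad probe probe_point module_red red_white_pad red_black_pad module_yellow yellow_white_pad yellow_black_pad module_blue blue_white_pad blue_black_pad sleeve_red sleeve_yellow sleeve_blue spray_can tape_roll driver mouse parts_tray mug mat".split():
        print(t,[(np.round(d["position"]).tolist(),round(d["conf"],2)) for d in nets.place_of(p,t)][:2])
E
```

```text
pics
{'clock': np.float64(0.0), 'qpos': array([-1.193,  0.629,  0.038,  1.518, -0.027,  0.996, -0.02 ]), 'qd': array([-0.   , -0.   , -0.   ,  0.001,  0.001,  0.002, -0.   ]), 'tau': array([-0.0000e+00, -5.6340e+01,  1.2260e+00, -1.9346e+01,  1.1000e-02,
        1.0000e-02, -0.0000e+00]), 'eef_pos': array([278.791, 586.401, 191.689]), 'tool_rot': array([-1.571,  0.002,  1.127]), 'force': array([0.016, 0.484, 0.732]), 'torque': array([-0.031,  0.022,  0.01 ]), 'width': np.float64(85.581)}
scene 42.83545649858243 271.7641561212254 212.23844588915296 [[ 0.612  0.791  0.013]
 [ 0.568 -0.427 -0.704]
 [-0.551  0.438 -0.71 ]] [-374.  -300.7 2380.9]
stand []
reference_pad []
probe []
probe_point []
module_red []
red_white_pad []
red_black_pad []
module_yellow []
yellow_white_pad []
yellow_black_pad []
module_blue []
blue_white_pad []
blue_black_pad []
sleeve_red []
sleeve_yellow []
sleeve_blue []
spray_can []
tape_roll []
driver []
mouse []
parts_tray []
mug []
mat []
top 46.133024398834046 280.5733559680061 204.62056366000795 [[ 0.018 -1.     0.004]
 [-0.982 -0.019 -0.186]
 [ 0.186 -0.    -
[... 690 characters left out ...]

blue_white_pad [([608.0, -269.0, 23.0], 0.89), ([597.0, -148.0, 16.0], 0.59)]
blue_black_pad [([562.0, -252.0, 17.0], 0.64), ([615.0, -379.0, 22.0], 0.39)]
sleeve_red [([565.0, 333.0, 4.0], 0.92), ([436.0, -5.0, 40.0], 0.46)]
sleeve_yellow [([781.0, -38.0, -8.0], 0.73), ([560.0, 256.0, 3.0], 0.62)]
sleeve_blue [([556.0, 177.0, 4.0], 0.83)]
spray_can [([439.0, -4.0, 42.0], 0.74), ([565.0, -366.0, 18.0], 0.63)]
tape_roll [([425.0, -521.0, 6.0], 0.76)]
driver [([753.0, -235.0, 1.0], 0.7)]
mouse [([460.0, 552.0, 0.0], 0.56)]
parts_tray [([783.0, -36.0, -3.0], 0.74), ([772.0, 100.0, 0.0], 0.65)]
mug [([564.0, -361.0, 20.0], 0.74)]
mat [([545.0, -254.0, -0.0], 0.66), ([586.0, -259.0, 1.0], 0.55)]
```

View pics/scene0.png

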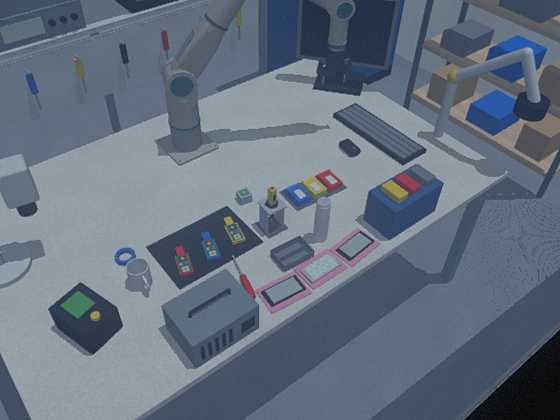

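View pics/top0.png

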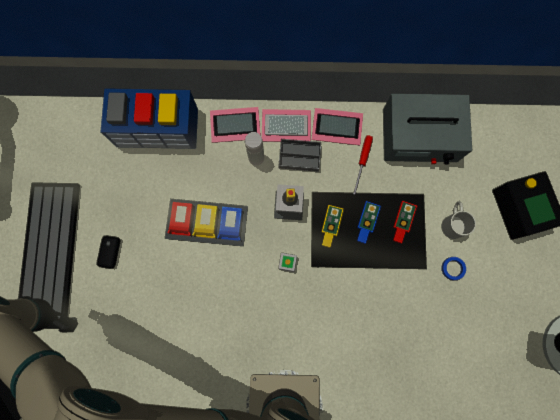

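Run:
```python
import cv2,numpy as np
a=cv2.imread("pics/top0.png")
c=a[180:275,260:430];cv2.imwrite("pics/z1.png",cv2.resize(c,None,fx=4.6,fy=4.6,interpolation=cv2.INTER_CUBIC))
c=a[185:255,155:325];cv2.imwrite("pics/z2.png",cv2.resize(c,None,fx=4.6,fy=4.6,interpolation=cv2.INTER_CUBIC))
```

```text
(no output)
```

View pics/z1.png

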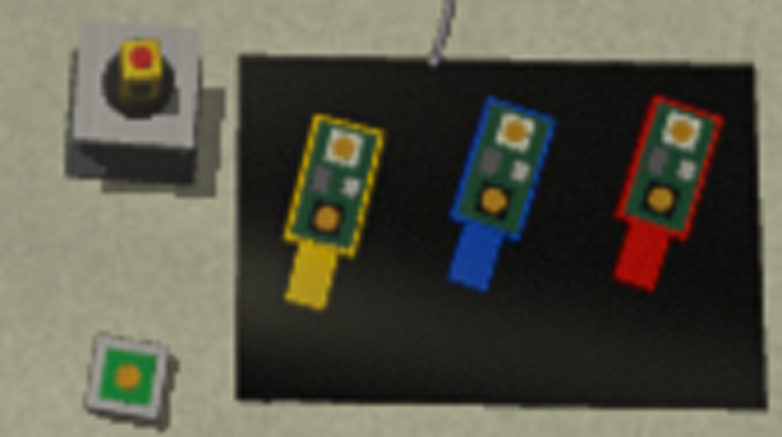

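View pics/z2.png

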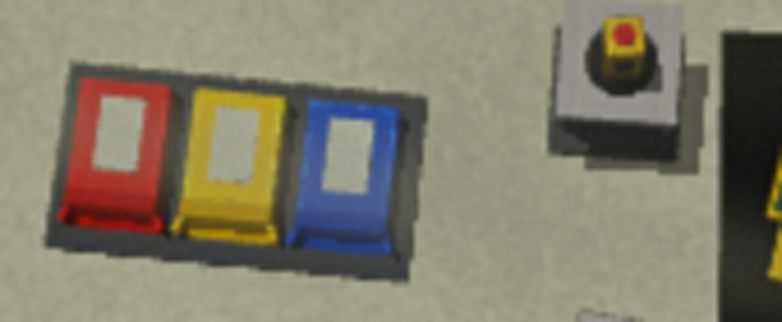

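```bash
cat >> h.py <<'E'
def gold(p):
    """gold discs: list of (uv, area)"""
    hsv=cv2.cvtColor(p["color"],cv2.COLOR_BGR2HSV)
    m=cv2.inRange(hsv,(12,120,100),(22,255,225))
    n,l,st,ce=cv2.connectedComponentsWithStats(m)
    return m,[(ce[i],st[i,4]) for i in range(1,n) if st[i,4]>=8]
def tomv(d,yaw):
    c,s=np.cos(yaw),np.sin(yaw);return np.array([c*d[0]+s*d[1],-d[2],-s*d[0]+c*d[1]])/50
E
python3 - <<'E'
from h import *
p=get_image("top");s=get_image("scene")
hsv=cv2.cvtColor(p["color"],cv2.COLOR_BGR2HSV)
for uv in [(334,212),(331,227),(372,208),(408,208),(288,262),(332,240)]: print(uv,hsv[uv[1],uv[0]])
for c,a in gold(p)[1]: print(np.round(c,1),a,np.round(unproj(p,c,19),1),np.round(unproj(p,c,40),1))
# red dot on handle top
for nm in ("red_white_pad","red_black_pad","yellow_white_pad"): print(nm)
for img,nm in((p,"top"),(s,"scene")):
    cv2.imwrite(f"pics/{nm}a.png",img["color"])
a=cv2.resize(s["color"][170:290,140:350],None,fx=3.8,fy=3.8,interpolation=cv2.INTER_CUBIC);cv2.imwrite("pics/zs.png",a)
E
```

```text
(334, 212) [ 20 208 151]
(331, 227) [ 20 206 157]
(372, 208) [ 20 214 148]
(408, 208) [ 20 213 147]
(288, 262) [ 20 214 167]
(332, 240) [ 23 163  78]
[371.5 208. ] 16 [ 611.  -266.7   19. ] [ 607.2 -262.7   40. ]
[407.6 208. ] 17 [ 613.2 -380.7   19. ] [ 609.3 -375.2   40. ]
[334.2 211.7] 18 [ 596.9 -149.    19. ] [ 593.2 -146.7   40. ]
[366.9 223. ] 20 [ 562.8 -251.5   19. ] [ 559.6 -247.8   40. ]
[403.1 222.7] 18 [ 566.  -365.1   19. ] [ 562.7 -359.8   40. ]
[330.6 227.1] 17 [ 547.8 -137.7   19. ] [ 544.8 -135.5   40. ]
[287.4 261.4] 15 [438.6  -4.3  19. ] [437.1  -4.   40. ]
red_white_pad
red_black_pad
yellow_white_pad
```

View pics/zs.png

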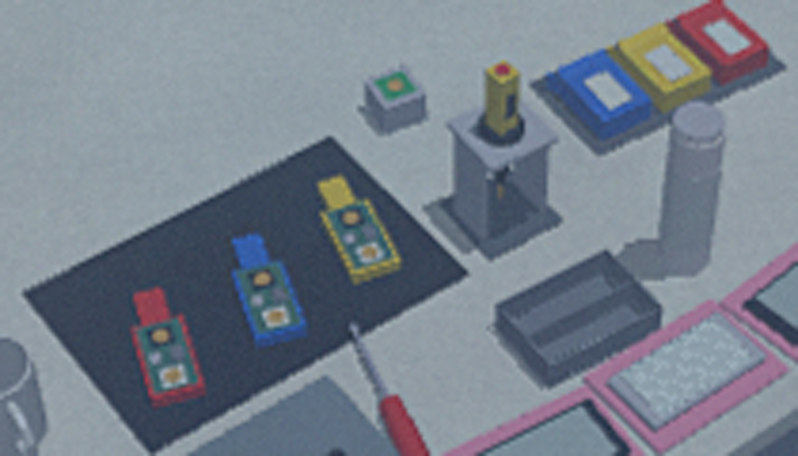

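Run:
```python
from h import *
p=get_image("top");hsv=cv2.cvtColor(p["color"],cv2.COLOR_BGR2HSV)
m=np.zeros(hsv.shape[:2],np.uint8);m[180:225,270:310]=1
red=(((hsv[...,0]<8)|(hsv[...,0]>172))&(hsv[...,1]>140)&(hsv[...,2]>80)&(m>0))
v,u=np.nonzero(red);print("dot",u.mean(),v.mean(),len(u),unproj(p,(u.mean(),v.mean()),197))
yel=((hsv[...,0]>14)&(hsv[...,0]<35)&(hsv[...,1]>120)&(hsv[...,2]>60)&(m>0));v,u=np.nonzero(yel);print(u.min(),u.max(),v.min(),v.max())
# sweep: hide everything but crop
c=p["color"][180:225,268:312];cv2.imwrite("pics/z3.png",cv2.resize(c,None,fx=13,fy=13,interpolation=cv2.INTER_NEAREST))
# sleeves: white labels
for x0,x1,n in((170,193,"r"),(194,216,"y"),(218,242,"b")):
    s=hsv[195:245,x0:x1];w=(s[...,1]<60)&(s[...,2]>140)
    w=w.astype(np.uint8);k,l,st,ce=cv2.connectedComponentsWithStats(w)
    i=1+np.argmax(st[1:,4]);
    cn=np.argwhere(l==i)[:,::-1]+[x0,195];r=cv2.minAreaRect(cn.astype(np.float32));bx=cv2.boxPoints(r)
    print(n,ce[i]+[x0,195],st[i,4],unproj(p,ce[i]+[x0,195],28),[np.round(unproj(p,b,28)[:2]).tolist() for b in bx])
```

```text
dot 290.38461538461536 192.3846153846154 13 [618.22018706  -6.78487061 197.        ]
286 295 189 200
r [180.41304348 213.55072464] 138 [580.50744629 332.06501442  28.        ] [[604.0, 347.0], [605.0, 319.0], [557.0, 316.0], [557.0, 344.0]]
y [205.         197.73049645] 141 [632.31129805 257.72439854  28.        ] [[640.0, 293.0], [642.0, 227.0], [622.0, 226.0], [621.0, 292.0]]
b [230.04245283 198.94811321] 212 [629.9006987  178.96629205  28.        ] [[642.0, 217.0], [643.0, 145.0], [614.0, 144.0], [613.0, 216.0]]
```

View pics/z3.png

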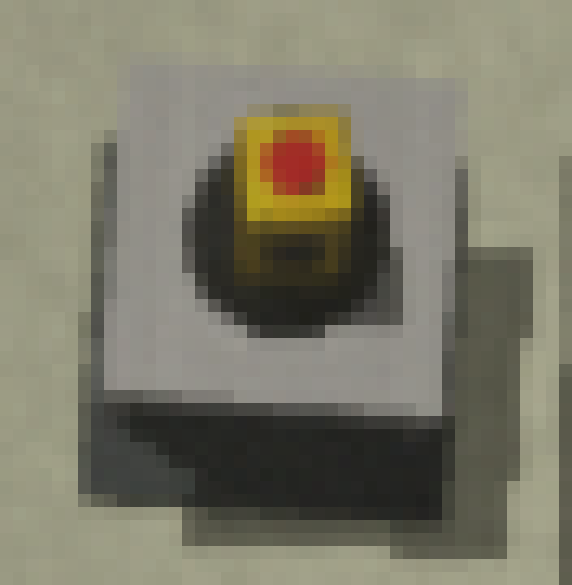

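Run:
```python
from h import *
p=get_image("top")
for uv in[(277.1,185.1),(304,186.2),(302,212),(276,210)]: print(np.round(unproj(p,np.array(uv)-0.5,120),1))
c=p["color"][192:252,162:252];cv2.imwrite("pics/z4.png",cv2.resize(c,None,fx=8.8,fy=8.8,interpolation=cv2.INTER_NEAREST))
```

```text
[657.6  32.9 120. ]
[655.8 -46.9 120. ]
[578.  -41.8 120. ]
[582.5  34.7 120. ]
```

View pics/z4.png

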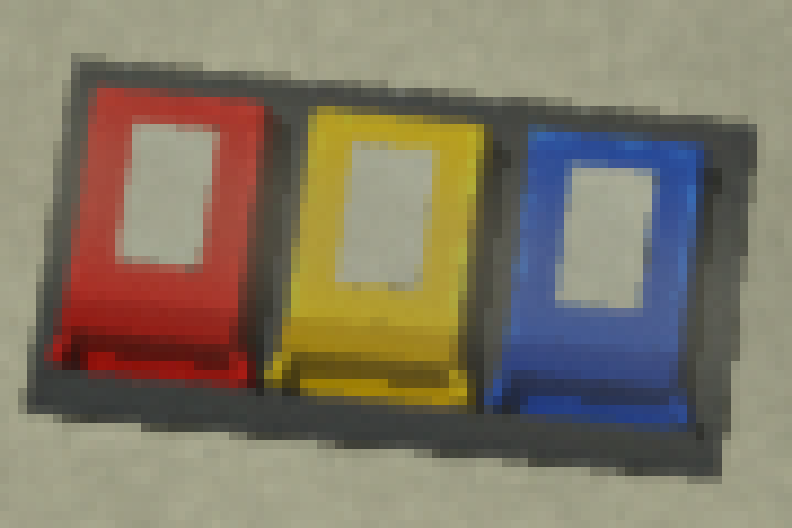

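Run:
```python
from h import *
acc={}
for rep in range(3):
  p=get_image("top");hsv=cv2.cvtColor(p["color"],cv2.COLOR_BGR2HSV)
  for (x0,y0),n in(((180,213),"r"),((205,216),"y"),((231,219),"b")):
    # soft weight of whiteness along saturation in window
    w=np.zeros(hsv.shape[:2]); W=slice(y0-14,y0+15),slice(x0-9,x0+10)
    sat=hsv[...,1].astype(float); 
    w=((sat<70)).astype(np.uint8);k,l=cv2.connectedComponents(w);
    # restrict to window
    mm=np.zeros_like(w);mm[W]=w[W];k,l,st,ce=cv2.connectedComponentsWithStats(mm);i=l[y0,x0]
    q=np.argwhere(l==i)[:,::-1];X=np.array([unproj(p,a,28)[:2] for a in q])
    m=X.mean(0);e,V=np.linalg.eigh(np.cov((X-m).T));v=V[:,1]*np.sign(V[0,1])
    acc.setdefault(n,[]).append(np.r_[m,np.arctan2(v[1],v[0]),np.sqrt(12*e),len(q)])
for n in acc: print(n,np.round(np.mean(acc[n],0),3))
for n in("red","yellow","blue"): print(n,[np.round(d["position"],1) for d in nets.place_of(p,"sleeve_"+n) if d["conf"]>.6])
# side edges of colour
rng={"r":((0,8),(168,195)),"y":((20,30),(190,218)),"b":((105,120),(214,245))}
for n,(h,xr) in rng.items():
    hh=hsv[...,0];mk=(hsv[...,1]>130)&(((hh>=h[0])&(hh<=h[1]))|((n=="r")&(hh>172)))
    E=[]
    for r in range(204,230):
        u=[x for x in range(*xr) if mk[r,x]]
        if len(u)>14: E.append((unproj(p,(u[0]-.5,r),28)[:2],unproj(p,(u[-1]+.5,r),28)[:2]))
    L=np.array([e[0] for e in E]);Rr=np.array([e[1] for e in E])
    print(n,"L",np.polyfit(L[:,0]-575,L[:,1],1),"R",np.polyfit(Rr[:,0]-575,Rr[:,1],1),len(E))
```

```text
r [ 5.80304e+02  3.32075e+02 -3.40000e-02  2.82090e+01  4.91570e+01
  1.41333e+02]
y [ 5.74119e+02  2.53729e+02 -7.30000e-02  2.88350e+01  4.84200e+01
  1.39667e+02]
b [ 5.67464e+02  1.75846e+02 -1.08000e-01  3.08050e+01  4.98300e+01
  1.58000e+02]
red [array([564.1, 331.6,   4.5])]
yellow [array([561.9, 255.9,   3. ])]
blue [array([617.4,  -6.4,  20. ]), array([5.531e+02, 1.781e+02, 2.000e-01])]
r L [-7.98844724e-02  3.63996833e+02] R [-5.80944223e-02  2.99820949e+02] 10
y L [-6.64132838e-02  2.84874355e+02] R [-6.88224686e-03  2.23374180e+02] 9
b L [4.04166383e-02 2.03575166e+02] R [  0.52861982 130.56822934] 3
```

Run:
```python
from h import *
p=get_image("top");s=get_image("scene")
C=[np.array(c)/8.8+np.array([162,192])-0.5 for c in[(74,55),(757,122),(722,482),(26,412)]]
W=[unproj(p,c,3)[:2] for c in C]
for w in W: print(np.round(w,1))
for a,b in((0,1),(3,2)): d=W[b]-W[a];print("row yaw",np.arctan2(d[0],-d[1]),np.linalg.norm(d))
for a,b in((3,0),(2,1)): d=W[b]-W[a];print("side yaw",np.arctan2(d[1],d[0]),np.linalg.norm(d))
print(np.mean(W,0))
a=s["color"][165:215,270:355];cv2.imwrite("pics/zs2.png",cv2.resize(a,None,fx=9,fy=9,interpolation=cv2.INTER_NEAREST))
# overlay of model in both
yaw=-.078
R=np.array([[np.cos(yaw),-np.sin(yaw)],[np.sin(yaw),np.cos(yaw)]])
for lab,o in (("r",(580.3,332.1)),("y",(574.1,253.9)),("b",(567.5,175.9))):
    o=np.array(o)-R@[14,0]
    print(lab,o)
```

```text
[635.1 373.5]
[615.1 125.2]
[484.4 133.6]
[504.8 382.9]
row yaw -0.08050665647509767 249.18337327771118
row yaw -0.0817366568542404 250.0895509337435
side yaw -0.07162695077433717 130.62535273951048
side yaw -0.06472913411456438 130.94411072223826
[559.87927668 253.81174991]
r [566.34256641 333.19089305]
y [560.14256641 254.99089305]
b [553.54256641 176.99089305]
```

View pics/zs2.png

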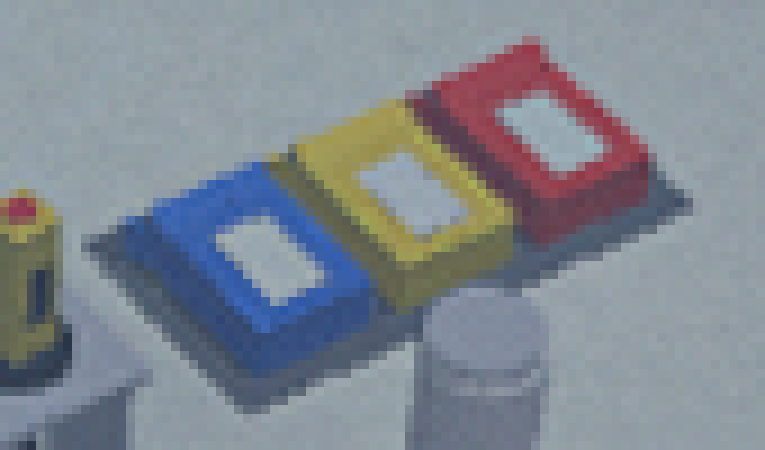

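Call:
step_arm:
  moves: "0 -0.22 0 0 0.97 0 1;0 -0.22 0 0 0.97 0 1;0 -0.22 0 0 0.97 0 1;0 -0.22 0 0 0.97 0 1;0 -0.22 0 0 0.97 0 1;0 -0.22 0 0 0.97 0 1;0 -0.22 0 0 0.97 0 1;0 -0.22 0 0 0.97 0 1;0 -0.22 0 0 0.97 0 1;0 -0.22 0 0 0.97 0 1;0 0 0 0 0 0 1;0 0 0 0 0 0 1"

```text
clock: 4.2
eef_pos: [278.9, 587.0, 302.4]
tool_rot: [-1.571, 0.0, -0.034]
force: [0.0, -0.2, 0.5]
width: 85.7
```

Call:
step_arm:
  moves: "0.4 0 -0.646 0 0 0 1;0.4 0 -0.646 0 0 0 1;0.4 0 -0.646 0 0 0 1;0.4 0 -0.646 0 0 0 1;0.4 0 -0.646 0 0 0 1;0.4 0 -0.646 0 0 0 1;0.4 0 -0.646 0 0 0 1;0.4 0 -0.646 0 0 0 1;0.4 0 -0.646 0 0 0 1;0.4 0 -0.646 0 0 0 1;0.4 0 -0.646 0 0 0 1;0.4 0 -0.646 0 0 0 1;0.4 0 -0.646 0 0 0 1;0.4 0 -0.646 0 0 0 1;0.4 0 -0.646 0 0 0 1;0.4 0 -0.646 0 0 0 1;0.4 0 -0.646 0 0 0 1;0.4 0 -0.646 0 0 0 1;0 0 0 0 0.07 0 1;0 0 0 0 0 0 1"

```text
clock: 6.2
eef_pos: [616.9, -8.3, 301.5]
tool_rot: [-1.571, 0.002, -0.046]
force: [-0.7, 1.1, 0.6]
width: 85.3
```

Run:
```python
from h import *
st=ctrl.read_state();print(st["eef_pos"],st["tool_rot"],st["clock"])
d=np.array([618.4,-6.2,147])-st["eef_pos"];print(tomv(d,st["tool_rot"][2]))
p=get_image("scene");c=p["color"][130:260,200:340];cv2.imwrite("pics/s1.png",cv2.resize(c,None,fx=4,fy=4))
```

```text
[616.85251034  -8.25062079 301.51759992] [-1.57077592  0.00189733 -0.04622128] 6.2
[0.02902177 3.090352   0.04239864]
```

View pics/s1.png

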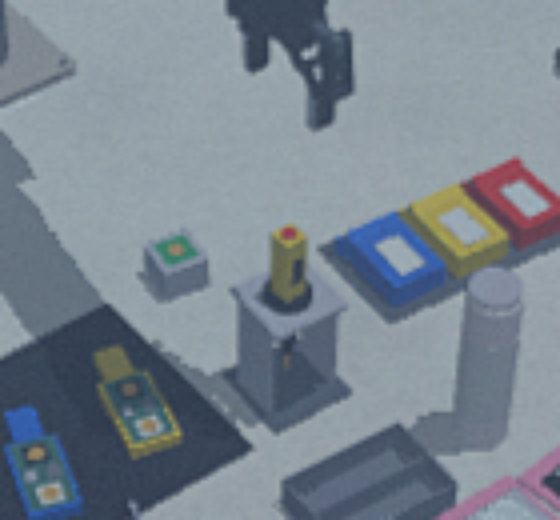

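Call:
step_arm:
  moves: "0.03 0 0.04 0 0 0 1;0 0.2 0 0 0 0 1;0 0.2 0 0 0 0 1;0 0.2 0 0 0 0 1;0 0.2 0 0 0 0 1;0 0.2 0 0 0 0 1;0 0.2 0 0 0 0 1;0 0.2 0 0 0 0 1;0 0.2 0 0 0 0 1;0 0.2 0 0 0 0 1;0 0 0 0 0 0 1;0 0 0 0 0 0 1;0 0 0 0 0 0 1"

```text
clock: 7.55
eef_pos: [619.3, -5.5, 213.1]
tool_rot: [-1.571, -0.001, -0.045]
force: [1.1, -0.0, -0.2]
width: 85.7
```

Run:
```python
from h import *
st=ctrl.read_state();print(st["eef_pos"],st["tool_rot"],st["clock"])
d=np.array([618.4,-6.2,147])-st["eef_pos"];print(tomv(d,st["tool_rot"][2]))
for n in ("scene","top"):
    p=get_image(n);u=proj(p,st["eef_pos"]).astype(int);print(n,u);c=p["color"][u[1]-50:u[1]+50,u[0]-50:u[0]+50];cv2.imwrite(f"pics/{n}2.png",cv2.resize(c,None,fx=5,fy=5))
```

```text
[619.32848495  -5.4686615  213.08760641] [-1.57079707e+00 -9.96066470e-04 -4.54930194e-02] 7.55
[-0.0178853   1.32175213 -0.01545614]
scene [272 184]
top [290 190]
```

View pics/scene2.png

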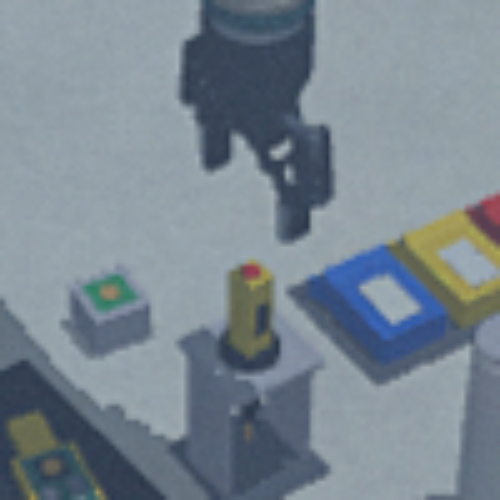

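View pics/top2.png

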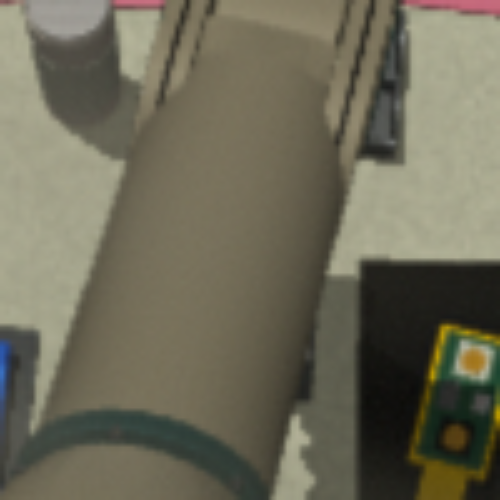

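Call:
step_arm:
  moves: "-0.018 0.165 -0.015 0 0 0 1;0 0.165 0 0 0 0 1;0 0.165 0 0 0 0 1;0 0.165 0 0 0 0 1;0 0.165 0 0 0 0 1;0 0.165 0 0 0 0 1;0 0.165 0 0 0 0 1;0 0.165 0 0 0 0 1;0 0 0 0 0 0 1;0 0 0 0 0 0 1;0 0 0 0 0 0 1"

```text
clock: 8.75
eef_pos: [618.4, -6.1, 147.0]
tool_rot: [-1.571, -0.001, -0.045]
force: [1.3, -0.2, -0.2]
width: 85.2
```

Run:
```python
from h import *
st=ctrl.read_state();print(st["eef_pos"],st["tool_rot"],st["force"],st["clock"])
for n in ("scene",):
    p=get_image(n);u=proj(p,st["eef_pos"]).astype(int);print(n,u);c=p["color"][u[1]-50:u[1]+50,u[0]-50:u[0]+50];cv2.imwrite(f"pics/{n}3.png",cv2.resize(c,None,fx=6,fy=6))
```

```text
[618.35991233  -6.14522162 146.99544868] [-1.57080430e+00 -8.65258660e-04 -4.54953919e-02] [ 1.26601516 -0.18732075 -0.18445576] 8.75
scene [272 198]
```

View pics/scene3.png

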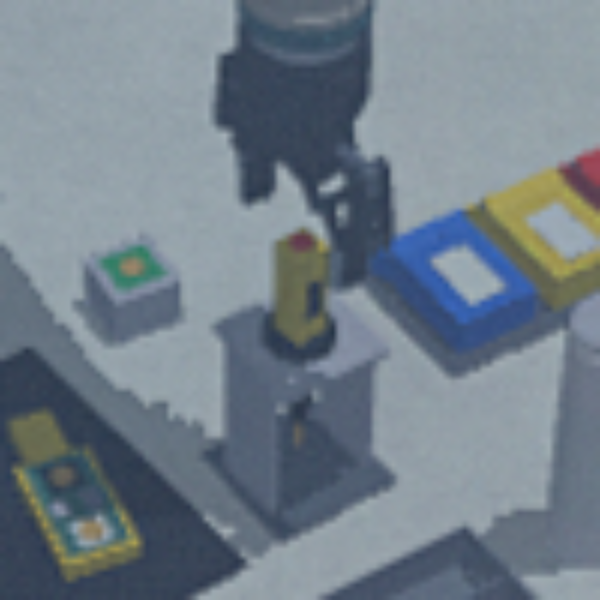

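Run:
```python
from h import *
p=get_image("scene");u=proj(p,[618.3,-6.1,147]).astype(int)
def cr(X):
    return np.round((proj(p,X)-(u-50))*6)
print("dot",cr([618.2,-6.8,197]),"ref",cr([437,-4,40]),"yw",cr([597,-149,19]),"yb",cr([548,-137.7,19]))
for z in(127,147,160,175,197,220): print(z,"mid",cr([618.3,-6.1,z]),"L",cr([618.3-43,-4,z]),"R",cr([618.3+43,-8,z]))
st=ctrl.read_state();print(st["qpos"])
```

```text
dot [301. 241.] ref [132. 265.] yw [ 93. 529.] yb [ 62. 475.]
127 mid [300. 325.] L [260. 285.] R [342. 367.]
147 mid [301. 301.] L [260. 261.] R [343. 343.]
160 mid [301. 286.] L [260. 245.] R [343. 327.]
175 mid [301. 267.] L [261. 227.] R [344. 309.]
197 mid [302. 240.] L [261. 200.] R [345. 282.]
220 mid [303. 211.] L [261. 171.] R [345. 253.]
[-0.28462386  0.66612173  0.41316791  1.66698078 -0.32870536  0.8769039
  0.21647256]
```

Run:
```python
from h import *
p=get_image("scene");u=proj(p,[618.3,-6.1,167]).astype(int)
c=p["color"][u[1]-32:u[1]+28,u[0]-30:u[0]+30];c=cv2.convertScaleAbs(c,alpha=1.6,beta=0);cv2.imwrite("pics/s4.png",cv2.resize(c,None,fx=10,fy=10,interpolation=cv2.INTER_NEAREST))
```

```text
(no output)
```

View pics/s4.png

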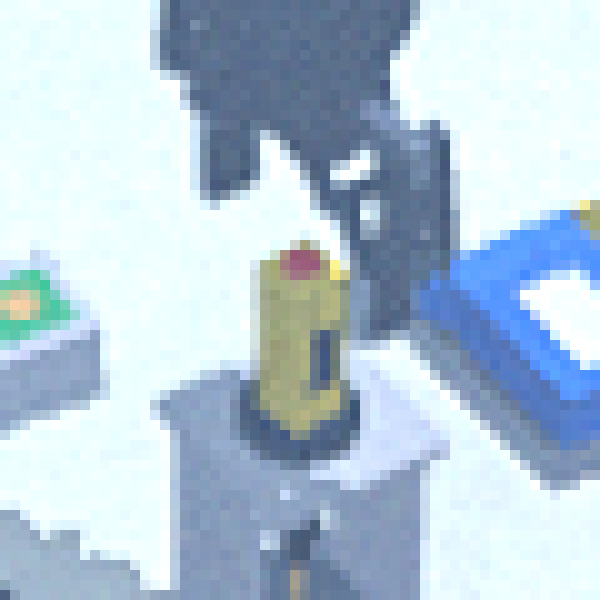

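Run:
```python
from h import *
for n in("top","scene"):
    p=get_image(n);a=cv2.imread(f"pics/{n}0.png");u=proj(p,[278.8,586.4,191.7]);v=proj(p,[278.8,586.4,265]);print(n,u,v)
    u=u.astype(int);y0=max(u[1]-70,0);x0=max(u[0]-70,0);c=a[y0:y0+120,x0:x0+140].copy();c=cv2.convertScaleAbs(c,alpha=1.5);c=cv2.resize(c,None,fx=5,fy=5)
    cv2.circle(c,tuple(int(k) for k in (u-[x0,y0])*5),4,(0,0,255),-1);cv2.circle(c,tuple(int(k) for k in (v-[x0,y0])*5),4,(0,255,0),-1);cv2.imwrite(f"pics/g{n}.png",c)
```

```text
top [ 67.33347608 312.4679243 ] [ 55.15682101 313.31626107]
scene [331.72681934  91.90319424] [333.31563094  77.14375927]
```

View pics/gtop.png

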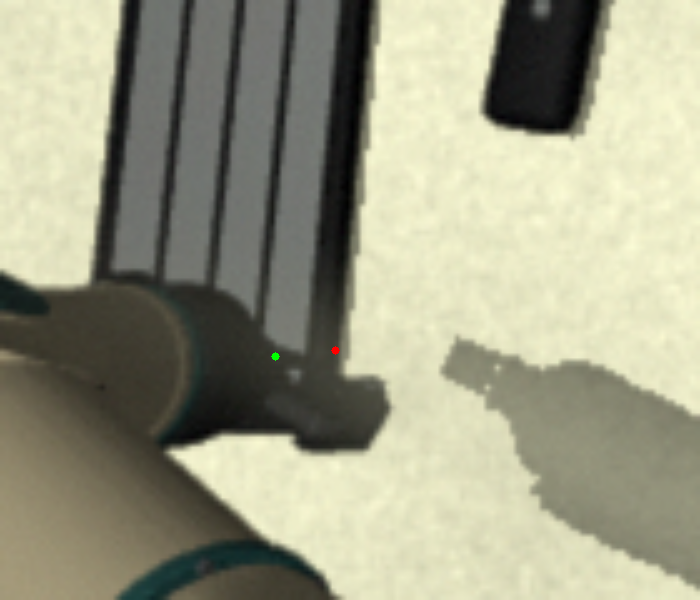

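View pics/gscene.png

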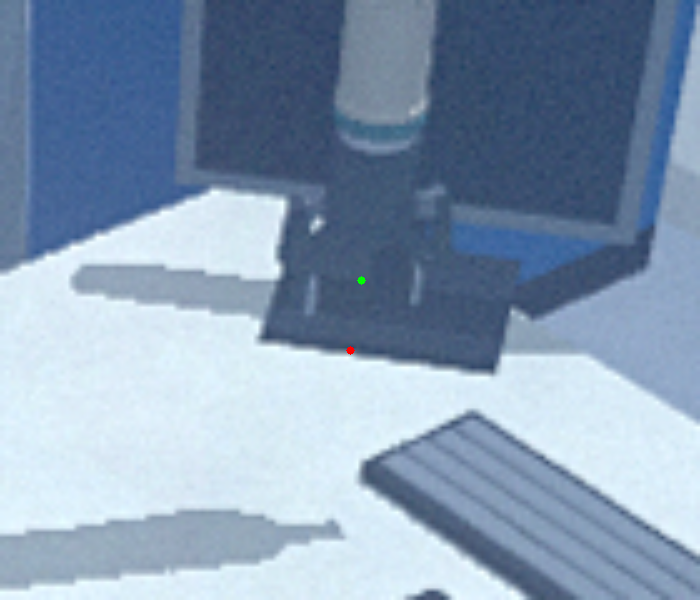

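Call:
step_arm:
  moves: "0 -0.4 0 0 0 0 1;0 -0.4 0 0 0 0 1;0 -0.4 0 0 0 0 1;0 -0.4 0 0 0 0 1;0 -0.2 0 0 0 0 0;0 0 0 0 0 0 0;0 0 0 0 0 0 0;0 0 0 0 0 0 0;0 0 0 0 0 0 0;0 0 0 0 0 0 0;0 0 0 0 0 0 0;0 0 0 0 0 0 0"

```text
clock: 10.2
eef_pos: [617.9, -6.1, 236.4]
tool_rot: [-1.571, 0.0, -0.045]
force: [0.5, -0.2, 0.4]
width: -0.0
```

Run:
```python
from h import *
st=ctrl.read_state();print(st["eef_pos"],st["tool_rot"],st["force"],st["width"])
p=get_image("scene");u=proj(p,st["eef_pos"]);x0,y0=int(u[0])-35,int(u[1])-40
c=p["color"][y0:y0+70,x0:x0+70];c=cv2.convertScaleAbs(c,alpha=1.5);c=cv2.resize(c,None,fx=8,fy=8,interpolation=cv2.INTER_NEAREST)
cv2.circle(c,tuple(int(k) for k in (u-[x0,y0]+.5)*8),4,(0,0,255),-1)
cv2.imwrite("pics/s5.png",c)
```

```text
[617.90248514  -6.08433776 236.40229108] [-1.57086352e+00  3.15220029e-04 -4.54508732e-02] [ 0.46948676 -0.21929167  0.37436094] -0.009157575734094309
```

View pics/s5.png

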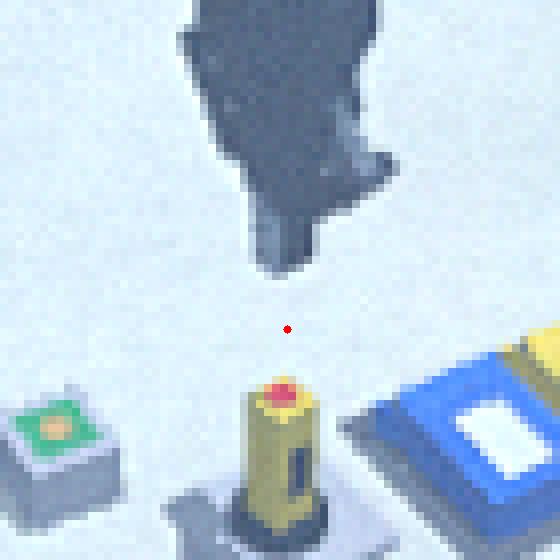

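Call:
step_arm:
  moves: "-0.37 0 0.2 0 0 0 0;-0.37 0 0.2 0 0 0 0;-0.37 0 0.2 0 0 0 0;-0.37 0 0.2 0 0 0 0;-0.37 0 0.2 0 0 0 0;-0.37 0 0.2 0 0 0 0;0 0.3 0 0 0 0 0;0 0.4 0 0 0 0 0;0 0.4 0 0 0 0 0;0 0.4 0 0 0 0 0;0 0.4 0 0 0 0 0;0 0.4 0 0 0 0 0;0 0.4 0 0 0 0 0;0 0.4 0 0 0 0 0;0 0.4 0 0 0 0 0;0 0.4 0 0 0 0 0;0 0.2 0 0 0 0 0;0 0 0 0 0 0 0;0 0 0 0 0 0 0"

```text
clock: 12.15
eef_pos: [510.3, 58.8, 32.0]
tool_rot: [-1.571, -0.001, -0.046]
force: [0.5, 0.8, 0.2]
width: -0.0
```

Run:
```python
from h import *
st=ctrl.read_state();print(st["eef_pos"],st["tool_rot"],st["force"],st["width"])
for n in("scene","top"):
    p=get_image(n);u=proj(p,st["eef_pos"]);x0,y0=int(u[0])-35,int(u[1])-40
    c=p["color"][y0:y0+70,x0:x0+70];c=cv2.convertScaleAbs(c,alpha=1.5);c=cv2.resize(c,None,fx=8,fy=8,interpolation=cv2.INTER_NEAREST)
    cv2.circle(c,tuple(int(k) for k in (u-[x0,y0]+.5)*8),4,(0,0,255),-1)
    cv2.imwrite(f"pics/t6{n}.png",c)
```

```text
[510.26470876  58.80982709  32.04150391] [-1.57077214e+00 -6.60817645e-04 -4.56168791e-02] [0.53964947 0.78660143 0.16878354] -0.04204156804763608
```

View pics/t6scene.png

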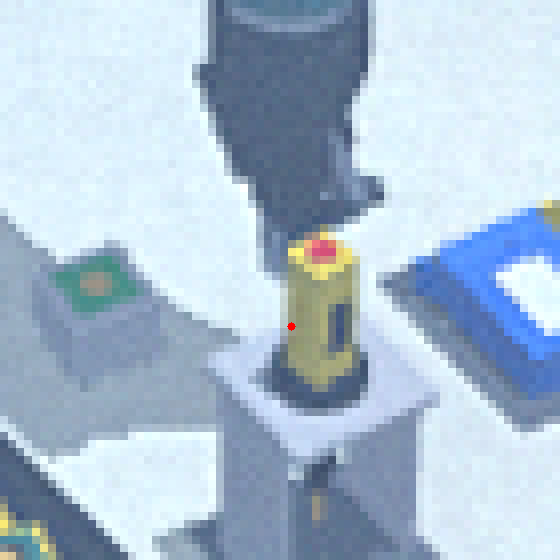

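View pics/t6top.png

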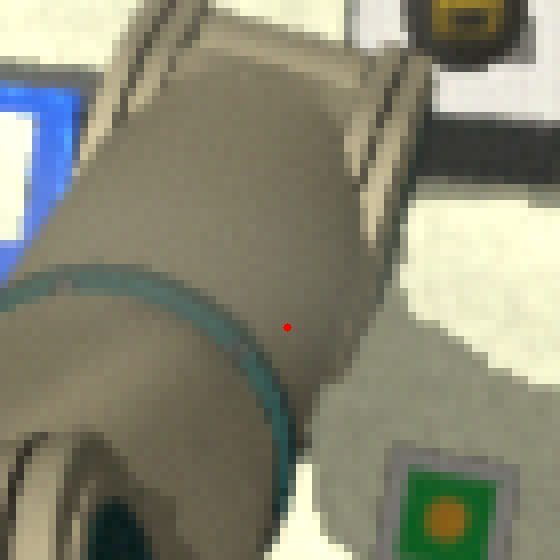

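Call:
step_arm:
  moves: "0 0.1 0 0 0 0 0;0 0.1 0 0 0 0 0;0 0.1 0 0 0 0 0;0 0.1 0 0 0 0 0;0 0.06 0 0 0 0 0;0 0.06 0 0 0 0 0;0 0.04 0 0 0 0 0;0 0 0 0 0 0 0;0 0 0 0 0 0 0"

```text
clock: 13.15
eef_pos: [509.9, 58.9, 3.6]
tool_rot: [-1.571, -0.0, -0.045]
force: [-0.0, -0.2, 0.2]
width: -0.1
```

Call:
step_arm:
  moves: "0 0.04 0 0 0 0 0;0 0.04 0 0 0 0 0;0 0.04 0 0 0 0 0;0 0 0 0 0 0 0"

```text
clock: 13.55
eef_pos: [509.6, 58.9, -2.7]
tool_rot: [-1.571, 0.0, -0.045]
force: [-1.1, 0.2, 0.6]
width: 0.0
```

Call:
step_arm:
  moves: "0 0.04 0 0 0 0 0;0 0.04 0 0 0 0 0;0 0.04 0 0 0 0 0;0 0 0 0 0 0 0;0 0 0 0 0 0 0"

```text
clock: 14.05
eef_pos: [509.7, 58.9, -8.5]
tool_rot: [-1.571, 0.0, -0.045]
force: [-0.7, 0.1, 0.2]
width: 0.2
```

Run:
```python
from h import *
st=ctrl.read_state();print(st["eef_pos"],st["tool_rot"],st["force"],st["width"])
for n in("scene",):
    p=get_image(n);u=proj(p,st["eef_pos"]);x0,y0=int(u[0])-35,int(u[1])-40
    c=p["color"][y0:y0+70,x0:x0+70];c=cv2.convertScaleAbs(c,alpha=1.5);c=cv2.resize(c,None,fx=8,fy=8,interpolation=cv2.INTER_NEAREST)
    cv2.circle(c,tuple(int(k) for k in (u-[x0,y0]+.5)*8),4,(0,0,255),-1)
    cv2.imwrite(f"pics/t7{n}.png",c)
```

```text
[509.73612296  58.91354945  -8.47184085] [-1.57078180e+00  1.88736740e-04 -4.54615888e-02] [-0.7128583   0.14977311  0.21479731] 0.1935649529382334
```

View pics/t7scene.png

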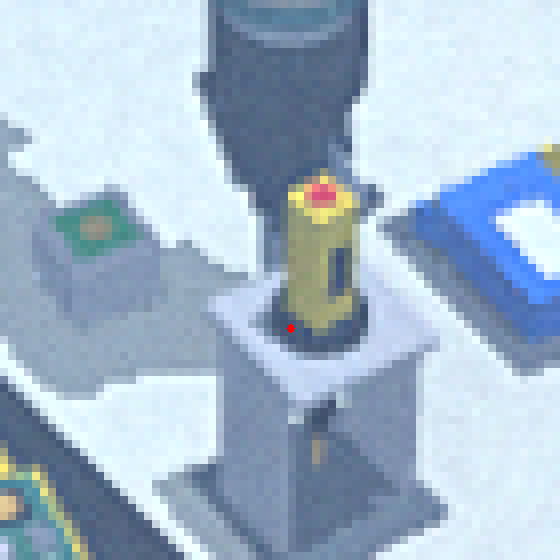

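Call:
step_arm:
  moves: "0 0.06 0 0 0 0 0;0 0.06 0 0 0 0 0;0 0.06 0 0 0 0 0;0 0.06 0 0 0 0 0;0 0 0 0 0 0 0;0 0 0 0 0 0 0"

```text
clock: 14.7
eef_pos: [509.7, 58.9, -20.5]
tool_rot: [-1.571, 0.0, -0.045]
force: [0.3, -0.0, -0.1]
width: -0.4
```

Call:
step_arm:
  moves: "0 0.03 0 0 0 0 0;0 0.03 0 0 0 0 0;0 0.03 0 0 0 0 0;0 0 0 0 0 0 0;0 0 0 0 0 0 0"

```text
clock: 15.2
eef_pos: [509.8, 58.9, -24.9]
tool_rot: [-1.571, 0.0, -0.045]
force: [-0.1, 0.3, 0.4]
width: -0.4
```

Call:
step_arm:
  moves: "0 0.03 0 0 0 0 0;0 0.03 0 0 0 0 0;0 0.03 0 0 0 0 0;0 0 0 0 0 0 0;0 0 0 0 0 0 0"

```text
clock: 15.7
eef_pos: [509.8, 58.9, -29.5]
tool_rot: [-1.571, 0.0, -0.046]
force: [-0.6, 0.7, 0.5]
width: -0.0
```

Call:
step_arm:
  moves: "0 0.03 0 0 0 0 0;0 0.03 0 0 0 0 0;0 0 0 0 0 0 0;0 0 0 0 0 0 0"

```text
clock: 16.1
eef_pos: [509.7, 58.9, -32.5]
tool_rot: [-1.571, 0.0, -0.045]
force: [-0.1, -0.7, -0.6]
width: 0.1
```

Call:
step_arm:
  moves: "0 0.03 0 0 0 0 0;0 0.03 0 0 0 0 0;0 0 0 0 0 0 0"

```text
clock: 16.4
eef_pos: [509.6, 58.9, -35.6]
tool_rot: [-1.571, 0.0, -0.045]
force: [-0.6, -0.6, -0.2]
width: 0.5
```

Call:
step_arm:
  moves: "0 0.03 0 0 0 0 0;0 0.02 0 0 0 0 0;0 0 0 0 0 0 0"

```text
clock: 16.7
eef_pos: [509.7, 58.9, -38.1]
tool_rot: [-1.571, 0.0, -0.045]
force: [1.5, -0.1, 0.5]
width: -0.2
```

Run:
```python
from h import *
st=ctrl.read_state();print(st["eef_pos"],st["force"])
for n in("scene",):
    p=get_image(n);u=proj(p,[509.7,58.9,0]);x0,y0=int(u[0])-35,int(u[1])-45
    c=p["color"][y0:y0+70,x0:x0+70];c=cv2.convertScaleAbs(c,alpha=1.5);c=cv2.resize(c,None,fx=8,fy=8,interpolation=cv2.INTER_NEAREST)
    cv2.circle(c,tuple(int(k) for k in (u-[x0,y0]+.5)*8),4,(0,0,255),-1)
    cv2.imwrite(f"pics/t8{n}.png",c)
```

```text
[509.69862537  58.93870286 -38.06431218] [ 1.53462624 -0.0679232   0.49485006]
```

View pics/t8scene.png

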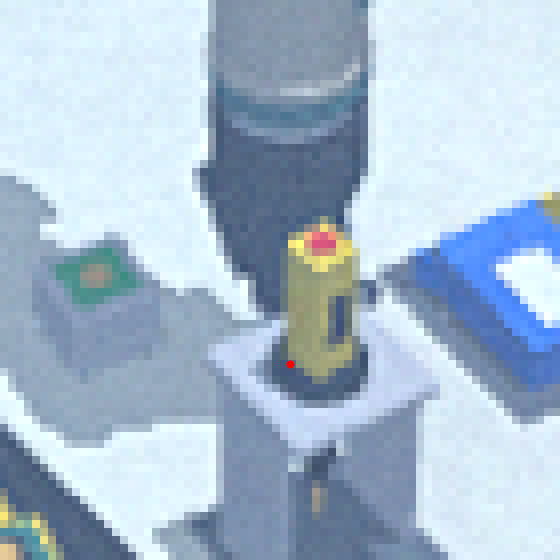

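Call:
step_arm:
  moves: "0 0.02 0 0 0 0 0;0 0.02 0 0 0 0 0;0 0 0 0 0 0 0"

```text
clock: 17.05
eef_pos: [509.9, 58.9, -38.6]
tool_rot: [-1.57, -0.001, -0.046]
force: [-2.4, -1.1, 13.7]
width: 0.0
```

Call:
step_arm:
  moves: "0 0.02 0 0 0 0 0;0 0.02 0 0 0 0 0;0 0 0 0 0 0 0"

```text
clock: 17.35
eef_pos: [510.0, 59.0, -38.7]
tool_rot: [-1.569, -0.001, -0.046]
force: [-6.1, -1.1, 34.7]
width: 0.3
```

Call:
step_arm:
  moves: "0 -0.1 0 0 0 0 0;0 -0.3 0 0 0 0 0;0 -0.4 0 0 0 0 0;0 -0.4 0 0 0 0 0;0 -0.4 0 0 0 0 0;0 -0.4 0 0 0 0 0;0 -0.4 0 0 0 0 0;0 -0.4 0 0 0 0 0;0 -0.4 0 0 0 0 0;0 -0.4 0 0 0 0 0;0 -0.4 0 0 0 0 1;0 -0.4 0 0 0 0 1;0 -0.2 0 0 0 0 1;0 0 0 0 0 0 1;0 0 0 0 0 0 1"

```text
clock: 18.85
eef_pos: [509.3, 59.1, 187.5]
tool_rot: [-1.571, 0.001, -0.045]
force: [-0.7, 0.8, -0.3]
width: 72.5
```

Run:
```python
from h import *
st=ctrl.read_state();print(st["eef_pos"],st["tool_rot"],st["force"],st["width"])
print(tomv(np.array([618.4,-6.2,187])-st["eef_pos"],st["tool_rot"][2]))
for n in("scene",):
    p=get_image(n);e=st["eef_pos"]+[0,0,38.4];u=proj(p,e);x0,y0=int(u[0])-35,int(u[1])-45
    c=p["color"][y0:y0+70,x0:x0+70];c=cv2.convertScaleAbs(c,alpha=1.5);c=cv2.resize(c,None,fx=8,fy=8,interpolation=cv2.INTER_NEAREST)
    for q in(e,e+[-42,2,13],e+[42,-2,13]):cv2.circle(c,tuple(int(k) for k in (proj(p,q)-[x0,y0]+.5)*8),4,(0,0,255),-1)
    cv2.imwrite(f"pics/t9{n}.png",c)
```

```text
[509.31555476  59.06069488 187.4873532 ] [-1.57078449e+00  9.08974966e-04 -4.52251186e-02] [-0.71634391  0.78235287 -0.32473066] 72.52415879581889
[ 2.2384665   0.00974706 -1.20524583]
```

View pics/t9scene.png

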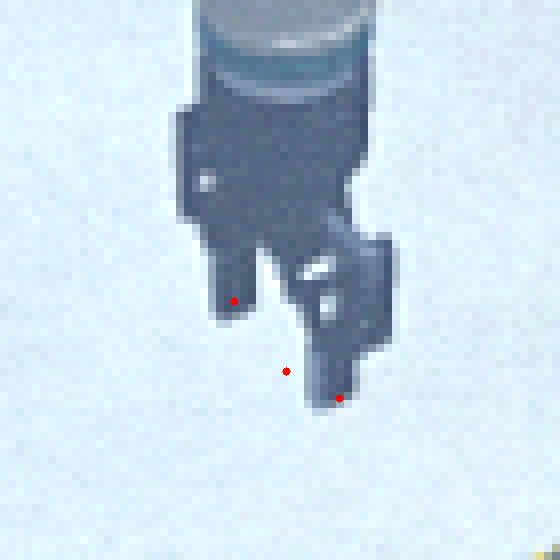

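Call:
step_arm:
  moves: "0.37 0 -0.2 0 0 0 1;0.37 0 -0.2 0 0 0 1;0.37 0 -0.2 0 0 0 1;0.37 0 -0.2 0 0 0 1;0.37 0 -0.2 0 0 0 1;0.37 0 -0.2 0 0 0 1;0.02 0 0 0 0 0 1;0 0 0 0 0 0 1;0 0 0 0 0 0 1"

```text
clock: 19.8
eef_pos: [617.6, -5.2, 187.3]
tool_rot: [-1.57, 0.002, -0.045]
force: [0.6, 0.5, 0.1]
width: 85.2
```

Run:
```python
from h import *
st=ctrl.read_state();print(st["eef_pos"],st["tool_rot"],st["force"],st["width"])
print(tomv(np.array([618.4,-6.2,108])-st["eef_pos"],st["tool_rot"][2]))
for n in("scene",):
    p=get_image(n);e=st["eef_pos"]+[0,0,38.4];u=proj(p,e);x0,y0=int(u[0])-35,int(u[1])-45
    c=p["color"][y0:y0+70,x0:x0+70];c=cv2.convertScaleAbs(c,alpha=1.5);c=cv2.resize(c,None,fx=8,fy=8,interpolation=cv2.INTER_NEAREST)
    for q in(e,e+[-42,2,13],e+[42,-2,13]):cv2.circle(c,tuple(int(k) for k in (proj(p,q)-[x0,y0]+.5)*8),4,(0,0,255),-1)
    cv2.imwrite(f"pics/t10{n}.png",c)
```

```text
[617.60075541  -5.23449455 187.28214531] [-1.57018248  0.00238386 -0.04488882] [0.57409402 0.53376344 0.0743703 ] 85.23407291988599
[ 0.01683531  1.58564291 -0.01857336]
```

View pics/t10scene.png

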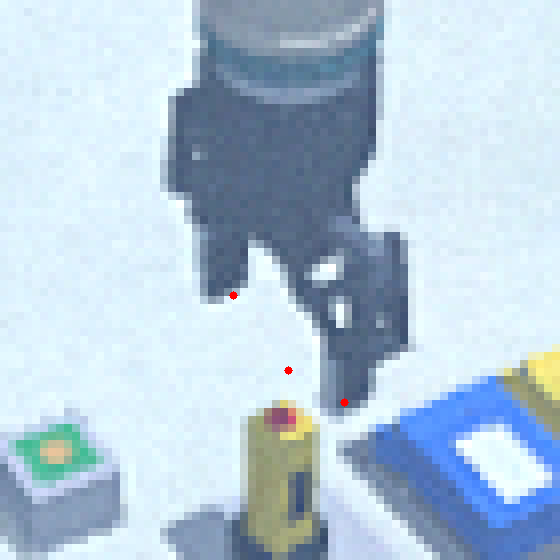

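Call:
step_arm:
  moves: "0.01 0.2 -0.01 0 0 0 1;0 0.2 0 0 0 0 1;0 0.2 0 0 0 0 1;0 0.2 0 0 0 0 1;0 0.2 0 0 0 0 1;0 0.2 0 0 0 0 1;0 0.2 0 0 0 0 1;0 0.185 0 0 0 0 1;0 0 0 0 0 0 1;0 0 0 0 0 0 1"

```text
clock: 20.85
eef_pos: [619.5, -6.7, 108.7]
tool_rot: [-1.571, 0.0, -0.046]
force: [0.6, 0.0, -0.3]
width: 85.3
```

Run:
```python
from h import *
st=ctrl.read_state();print(st["eef_pos"],st["tool_rot"],st["force"],st["width"])
for n in("scene",):
    p=get_image(n);e=st["eef_pos"]+[0,0,38.4];u=proj(p,e);x0,y0=int(u[0])-35,int(u[1])-45
    c=p["color"][y0:y0+70,x0:x0+70];c=cv2.convertScaleAbs(c,alpha=1.5);c=cv2.resize(c,None,fx=8,fy=8,interpolation=cv2.INTER_NEAREST)
    cv2.imwrite(f"pics/t11{n}.png",c)
```

```text
[619.48498937  -6.70856897 108.71982518] [-1.57088233e+00  1.32167939e-04 -4.55150207e-02] [ 0.6398503   0.03321984 -0.30303863] 85.2504329734977
```

View pics/t11scene.png

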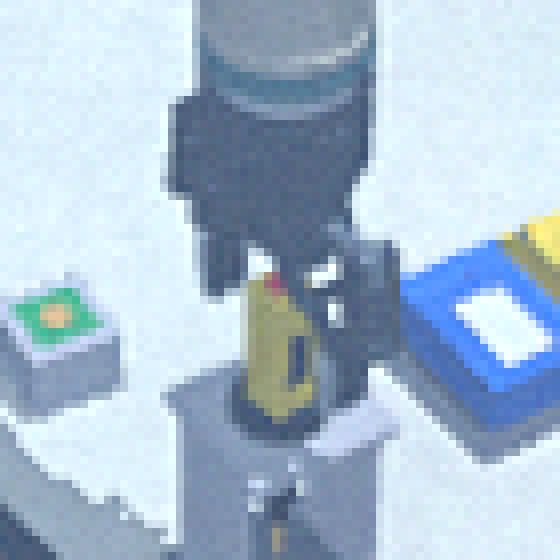

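Call:
step_arm:
  moves: "0 0 0 0 0 0 0;0 0 0 0 0 0 0;0 0 0 0 0 0 0;0 0 0 0 0 0 0;0 0 0 0 0 0 0;0 0 0 0 0 0 0;0 0 0 0 0 0 0;0 0 0 0 0 0 0;0 0 0 0 0 0 0"

```text
clock: 21.8
eef_pos: [619.7, -6.6, 109.2]
tool_rot: [-1.571, -0.001, -0.045]
force: [0.1, 0.0, 3.9]
width: 23.2
```

Run:
```python
from h import *
st=ctrl.read_state();print(st["eef_pos"],st["tool_rot"],st["force"],st["width"])
for n in("scene",):
    p=get_image(n);e=st["eef_pos"]+[0,0,38.4];u=proj(p,e);x0,y0=int(u[0])-35,int(u[1])-45
    c=p["color"][y0:y0+70,x0:x0+70];c=cv2.convertScaleAbs(c,alpha=1.5);c=cv2.resize(c,None,fx=8,fy=8,interpolation=cv2.INTER_NEAREST)
    cv2.imwrite(f"pics/t12{n}.png",c)
```

```text
[619.68796101  -6.63705726 109.16672261] [-1.57069887e+00 -5.45352875e-04 -4.54509898e-02] [0.11225721 0.02928287 3.93874388] 23.168513863967448
```

View pics/t12scene.png

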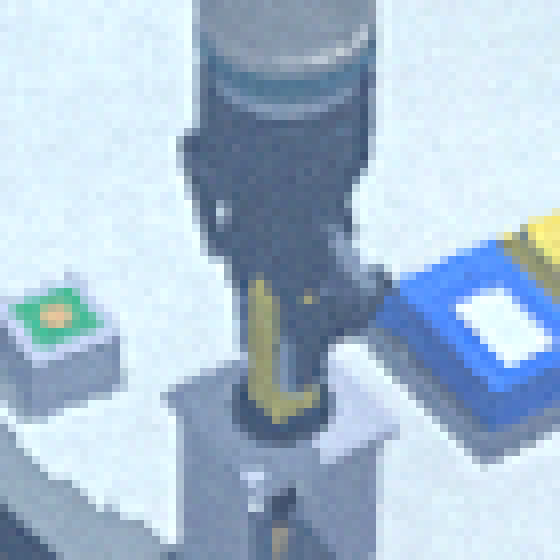

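Call:
step_arm:
  moves: "0 -0.1 0 0 0 0 0;0 -0.2 0 0 0 0 0;0 -0.3 0 0 0 0 0;0 -0.3 0 0 0 0 0;0 -0.3 0 0 0 0 0;0 -0.3 0 0 0 0 0;0 -0.3 0 0 0 0 0;0 -0.3 0 0 0 0 0;0 -0.3 0 0 0 0 0;0 -0.3 0 0 0 0 0;0 0 0 0 0 0 0;0 0 0 0 0 0 0;0 0 0 0 0 0 0"

```text
clock: 23.15
eef_pos: [618.7, -6.5, 242.9]
tool_rot: [-1.571, 0.002, -0.045]
force: [-0.1, 0.2, -1.5]
width: 23.5
```

Run:
```python
from h import *
st=ctrl.read_state();print(st["eef_pos"],st["tool_rot"],st["force"],st["width"])
print(tomv(np.array([438.4,-4.2,0])-st["eef_pos"],st["tool_rot"][2]))
for n in("scene",):
    p=get_image(n);e=st["eef_pos"]+[0,0,-84];u=proj(p,e);x0,y0=int(u[0])-35,int(u[1])-45
    c=p["color"][y0:y0+70,x0:x0+70];c=cv2.convertScaleAbs(c,alpha=1.5);c=cv2.resize(c,None,fx=8,fy=8,interpolation=cv2.INTER_NEAREST)
    for q in(e,e+[0,0,24],e+[0,0,95]):cv2.circle(c,tuple(int(k) for k in (proj(p,q)-[x0,y0]+.5)*8),2,(0,0,255),-1)
    cv2.imwrite(f"pics/t13{n}.png",c)
```

```text
[618.66139814  -6.48738498 242.90641058] [-1.57077372  0.00189634 -0.04547234] [-0.06885055  0.21969223 -1.52120473] 23.492569158769115
[-3.60358082  4.85812821 -0.11818126]
```

View pics/t13scene.png

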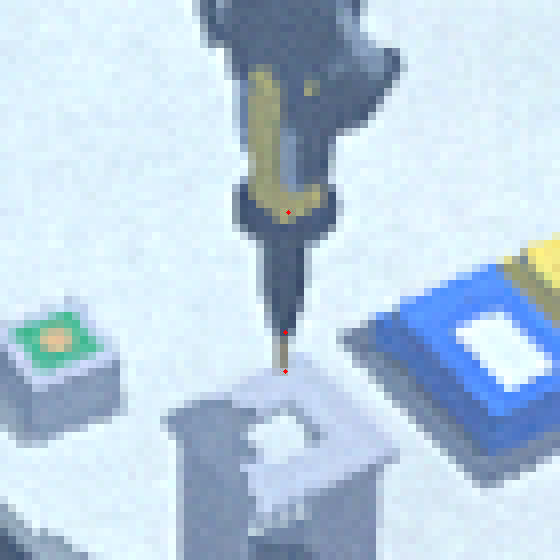

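Call:
step_arm:
  moves: "-0.36 0 -0.012 0 0 0 0;-0.36 0 -0.012 0 0 0 0;-0.36 0 -0.012 0 0 0 0;-0.36 0 -0.012 0 0 0 0;-0.36 0 -0.012 0 0 0 0;-0.36 0 -0.012 0 0 0 0;-0.36 0.2 -0.012 0 0 0 0;-0.36 0.3 -0.012 0 0 0 0;-0.36 0.3 -0.012 0 0 0 0;-0.36 0.3 -0.012 0 0 0 0;0 0.3 0 0 0 0 0;0 0.3 0 0 0 0 0;0 0.2 0 0 0 0 0;0 0.1 0 0 0 0 0;0 0 0 0 0 0 0;0 0 0 0 0 0 0"

```text
clock: 24.8
eef_pos: [439.7, -4.6, 144.1]
tool_rot: [-1.571, -0.0, -0.046]
force: [0.4, -0.1, -1.2]
width: 23.6
```

```bash
cat >> h.py <<'E'
def look(name,off=-84,tgt=None,f=10,h=27):
    st=ctrl.read_state();print(np.round(st["eef_pos"],1),np.round(st["tool_rot"],3),np.round(st["force"],1),round(float(st["width"]),1),st["clock"])
    out=[]
    for n in("scene","top"):
        p=get_image(n);e=st["eef_pos"]+[0,0,off];u=proj(p,e);x0,y0=max(int(u[0])-h,0),max(int(u[1])-h,0)
        c=p["color"][y0:y0+2*h,x0:x0+2*h];c=cv2.convertScaleAbs(c,alpha=1.4);c=cv2.resize(c,None,fx=f,fy=f,interpolation=cv2.INTER_NEAREST)
        cv2.circle(c,tuple(int(k) for k in (proj(p,e)-[x0,y0]+.5)*f),2,(0,0,255),-1)
        if tgt is not None: cv2.circle(c,tuple(int(k) for k in (proj(p,tgt)-[x0,y0]+.5)*f),2,(255,0,255),-1)
        c=cv2.copyMakeBorder(c,0,2*h*f-c.shape[0],0,2*h*f-c.shape[1],cv2.BORDER_CONSTANT)
        out.append(c[:540,:540])
    im=np.hstack(out);k=790/im.shape[1];cv2.imwrite(f"pics/{name}.png",cv2.resize(im,None,fx=k,fy=k))
    return st
E
python3 - <<'E'
from h import *
st=look("a1",tgt=[437.1,-4,40])
print(tomv(np.array([438.4,-4.2,124])-st["eef_pos"],st["tool_rot"][2]))
E
```

```text
[439.7  -4.6 144.1] [-1.571 -0.    -0.046] [ 0.4 -0.1 -1.2] 23.6 24.8
[-0.02608861  0.40135365  0.00593702]
```

View pics/a1.png

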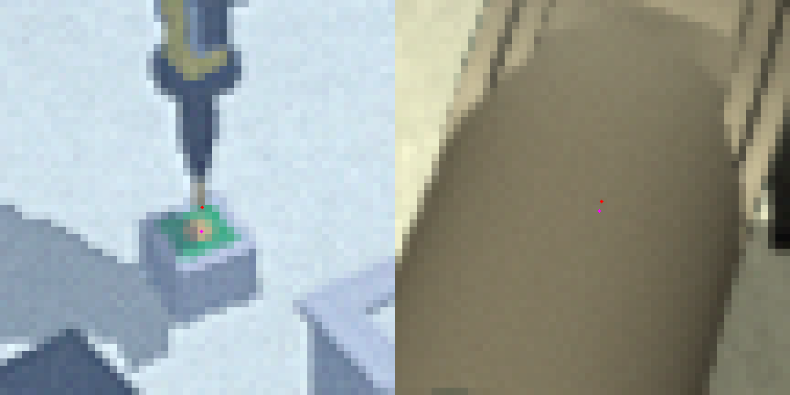

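Call:
step_arm:
  moves: "-0.02 0.1 0 0 0 0 0;0 0.1 0 0 0 0 0;0 0.1 0 0 0 0 0;0 0.08 0 0 0 0 0;0 0.06 0 0 0 0 0;0 0.06 0 0 0 0 0;0 0 0 0 0 0 0;0 0 0 0 0 0 0;0 0 0 0 0 0 0;0 0 0 0 0 0 0"

```text
clock: 25.9
eef_pos: [438.3, -4.4, 119.0]
tool_rot: [-1.571, 0.0, -0.045]
force: [-1.3, 0.7, 0.7]
width: 23.6
```

Run:
```python
from h import *
st=look("a2",tgt=[437.1,-4,40])
```

```text
[438.3  -4.4 119. ] [-1.571  0.    -0.045] [-1.3  0.7  0.7] 23.6 25.9
```

View pics/a2.png

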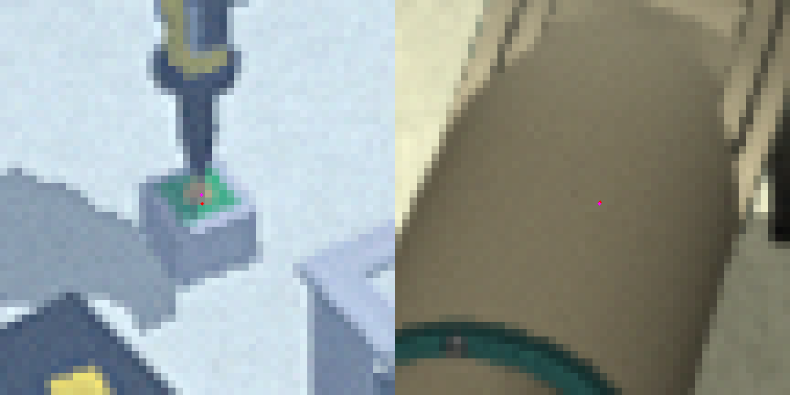

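Call:
step_arm:
  moves: "0 -0.1 0 0 0 0 0;0 -0.3 0 0 0 0 0;0 -0.4 0 0 0 0 0;0 -0.4 0 0 0 0 0;0 0 0 0 0 0 0"

```text
clock: 26.5
eef_pos: [440.5, -4.5, 181.0]
tool_rot: [-1.57, -0.005, -0.045]
force: [0.8, -0.2, -2.2]
width: 23.7
```

```bash
cat >> h.py <<'E'
def pads(p):
    return [(np.round(unproj(p,c,19)[:2],1).tolist(),int(a)) for c,a in gold(p)[1]]
E
python3 - <<'E'
from h import *
p=get_image("top");print(pads(p))
st=ctrl.read_state();print(st["eef_pos"],st["tool_rot"][2])
print(tomv(np.array([614.2,-380.9,0])-st["eef_pos"],st["tool_rot"][2]))
E
```

```text
[([611.0, -266.7], 16), ([613.2, -380.7], 17), ([596.9, -149.0], 18), ([562.8, -251.5], 20), ([565.6, -365.2], 19), ([547.8, -137.7], 17)]
[439.45883939  -4.29844296 179.78876578] -0.045073919971114096
[ 3.83065689  3.59577532 -7.36690913]
```

Call:
step_arm:
  moves: "0.24 0 -0.46 0 0 0 0;0.24 0 -0.46 0 0 0 0;0.24 0 -0.46 0 0 0 0;0.24 0 -0.46 0 0 0 0;0.24 0 -0.46 0 0 0 0;0.24 0 -0.46 0 0 0 0;0.24 0 -0.46 0 0 0 0;0.24 0 -0.46 0 0 0 0;0.24 0 -0.46 0 0 0 0;0.24 0 -0.46 0 0 0 0;0.24 0 -0.46 0 0 0 0;0.24 0 -0.46 0 0 0 0;0.24 0 -0.46 0 0 0 0;0.24 0 -0.46 0 0 0 0;0.24 0 -0.46 0 0 0 0;0.24 0 -0.46 0 0 0 0;0 0.4 0 0 0 0 0;0 0.4 0 0 0 0 0;0 0.4 0 0 0 0 0;0 0 0 0 0 0 0"

```text
clock: 28.55
eef_pos: [610.7, -378.5, 113.6]
tool_rot: [-1.566, 0.007, -0.046]
force: [0.3, -0.4, -1.7]
width: 23.5
```

Run:
```python
from h import *
st=look("a3",tgt=[613.2,-380.7,19])
print(tomv(np.array([614.2,-380.9,103])-st["eef_pos"],st["tool_rot"][2]))
p=get_image("top");print(pads(p))
```

```text
[ 610.7 -378.5  113.6] [-1.566  0.007 -0.046] [ 0.3 -0.4 -1.7] 23.5 28.55
[ 0.07203277  0.2110822  -0.04517073]
[([611.0, -266.7], 16), ([596.9, -149.0], 18), ([547.8, -137.7], 17), ([438.6, -4.3], 15)]
```

View pics/a3.png

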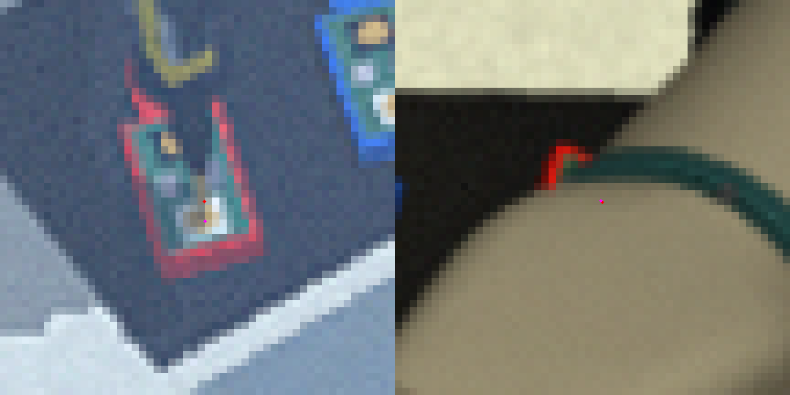

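Call:
step_arm:
  moves: "0 0 0 0 0 0 0;0 0 0 0 0 0 0"

```text
clock: 28.9
eef_pos: [614.0, -381.1, 120.0]
tool_rot: [-1.572, -0.002, -0.045]
force: [-0.2, -0.6, -1.6]
width: 23.5
```

Call:
step_arm:
  moves: "0 0.1 0 0 0 0 0;0 0.1 0 0 0 0 0;0 0.08 0 0 0 0 0;0 0.06 0 0 0 0 0;0 0.06 0 0 0 0 0;0 0.04 0 0 0 0 0;0 0 0 0 0 0 0;0 0 0 0 0 0 0;0 0 0 0 0 0 0;0 0 0 0 0 0 0"

```text
clock: 29.9
eef_pos: [613.3, -380.6, 97.0]
tool_rot: [-1.571, 0.0, -0.045]
force: [-1.2, 0.5, 1.3]
width: 23.4
```

Run:
```python
from h import *
st=look("a4",tgt=[613.2,-380.7,19])
print(tomv(np.array([567,-365.4,103])-st["eef_pos"],st["tool_rot"][2]))
```

```text
[ 613.3 -380.6   97. ] [-1.571  0.    -0.045] [-1.2  0.5  1.3] 23.4 29.9
[-0.93980882 -0.12027988  0.26239795]
```

View pics/a4.png

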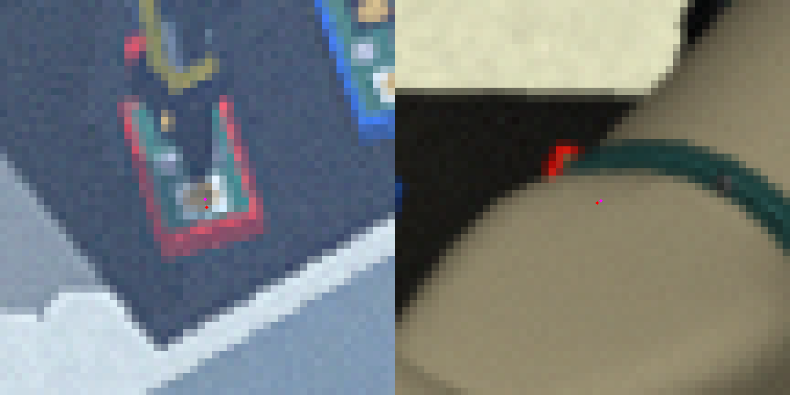

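Call:
step_arm:
  moves: "0 -0.2 0 0 0 0 0;0 -0.3 0 0 0 0 0;0 -0.1 0 0 0 0 0;-0.3 0 0.085 0 0 0 0;-0.32 0 0.09 0 0 0 0;-0.32 0 0.085 0 0 0 0;0 0 0 0 0 0 0;0 0.1 0 0 0 0 0;0 0.1 0 0 0 0 0;0 0 0 0 0 0 0;0 0 0 0 0 0 0"

```text
clock: 31.1
eef_pos: [567.4, -365.6, 116.3]
tool_rot: [-1.571, 0.0, -0.045]
force: [1.0, 1.0, -1.2]
width: 23.6
```

Run:
```python
from h import *
st=look("a5",tgt=[565.8,-365.2,19])
print(tomv(np.array([566.6,-365.4,103])-st["eef_pos"],st["tool_rot"][2]))
```

```text
[ 567.4 -365.6  116.3] [-1.571  0.    -0.045] [ 1.   1.  -1.2] 23.6 31.1
[-0.01581953  0.26537136  0.00287065]
```

View pics/a5.png

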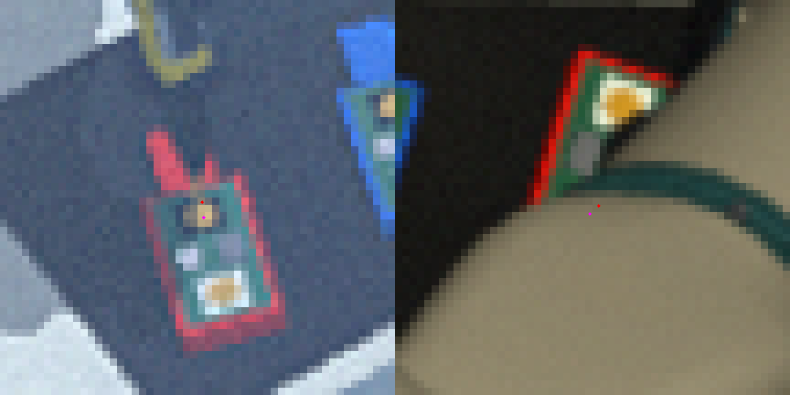

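Call:
step_arm:
  moves: "0 0.1 0 0 0 0 0;0 0.08 0 0 0 0 0;0 0.08 0 0 0 0 0;0 0.06 0 0 0 0 0;0 0.06 0 0 0 0 0;0 0 0 0 0 0 0;0 0 0 0 0 0 0;0 0 0 0 0 0 0;0 0 0 0 0 0 0"

```text
clock: 32.1
eef_pos: [567.0, -365.6, 98.0]
tool_rot: [-1.571, 0.0, -0.045]
force: [0.1, -0.8, 1.7]
width: 23.6
```

Run:
```python
from h import *
p=get_image("top");print(pads(p))
st=ctrl.read_state();print(tomv(np.array([598,-149.2,103])-st["eef_pos"],st["tool_rot"][2]))
```

```text
[([611.0, -266.7], 16), ([613.4, -381.1], 17), ([596.9, -149.0], 18), ([562.8, -251.5], 20), ([547.8, -137.7], 17), ([438.6, -4.3], 15)]
[ 0.42200254 -0.09965986  4.35166389]
```

Call:
step_arm:
  moves: "0 -0.2 0 0 0 0 0;0 -0.4 0 0 0 0 0;0 -0.4 0 0 0 0 0;0.038 0 0.396 0 0 0 0;0.038 0 0.396 0 0 0 0;0.038 0 0.396 0 0 0 0;0.038 0 0.396 0 0 0 0;0.038 0 0.396 0 0 0 0;0.038 0 0.396 0 0 0 0;0.038 0 0.396 0 0 0 0;0.038 0 0.396 0 0 0 0;0.038 0 0.396 0 0 0 0;0.038 0 0.396 0 0 0 0;0.038 0 0.39 0 0 0 0;0 0 0 0 0 0 0;0 0.3 0 0 0 0 0;0 0.3 0 0 0 0 0;0 0 0 0 0 0 0;0 0 0 0 0 0 0"

```text
clock: 34.05
eef_pos: [597.8, -150.4, 118.2]
tool_rot: [-1.571, -0.0, -0.046]
force: [-0.3, -0.8, -1.6]
width: 23.5
```

Run:
```python
from h import *
st=look("a6",tgt=[596.9,-149,19])
print(tomv(np.array([597.9,-149.2,103])-st["eef_pos"],st["tool_rot"][2]))
p=get_image("top");print(pads(p))
```

```text
[ 597.8 -150.4  118.2] [-1.571 -0.    -0.046] [-0.3 -0.8 -1.6] 23.5 34.05
[0.00118004 0.30428728 0.02438967]
[([611.0, -266.7], 16), ([613.2, -380.7], 17), ([565.6, -365.2], 19)]
```

View pics/a6.png

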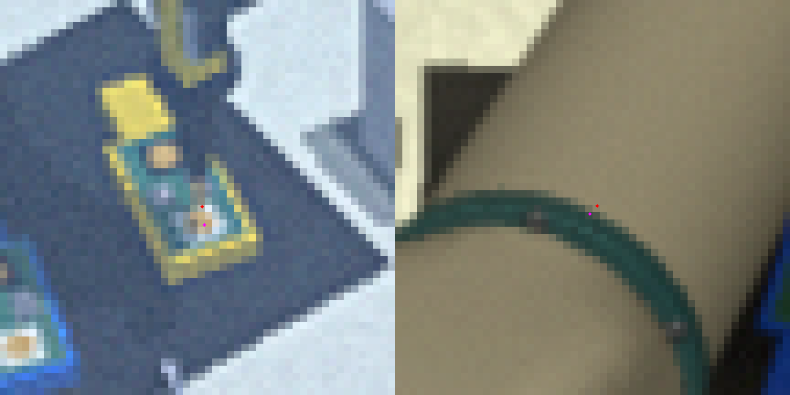

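Call:
step_arm:
  moves: "0 0.1 0.02 0 0 0 0;0 0.1 0 0 0 0 0;0 0.08 0 0 0 0 0;0 0.08 0 0 0 0 0;0 0.06 0 0 0 0 0;0 0 0 0 0 0 0;0 0 0 0 0 0 0;0 0 0 0 0 0 0;0 0 0 0 0 0 0"

```text
clock: 35.1
eef_pos: [597.8, -148.2, 97.0]
tool_rot: [-1.571, 0.0, -0.045]
force: [-0.8, -0.0, 1.9]
width: 23.4
```

Run:
```python
from h import *
st=look("a7",tgt=[596.9,-149,19])
print(tomv(np.array([548.8,-137.9,103])-st["eef_pos"],st["tool_rot"][2]))
```

```text
[ 597.8 -148.2   97. ] [-1.571  0.    -0.045] [-0.8 -0.   1.9] 23.4 35.1
[-0.98863108 -0.11986045  0.16103066]
```

View pics/a7.png

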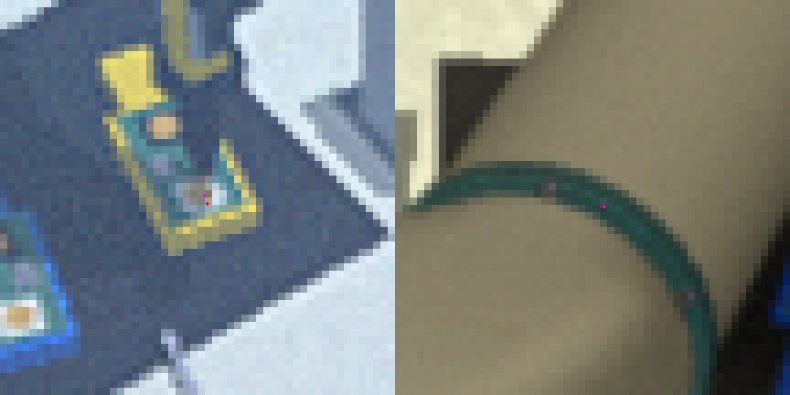

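Call:
step_arm:
  moves: "0 -0.2 0 0 0 0 0;0 -0.3 0 0 0 0 0;0 -0.1 0 0 0 0 0;-0.32 0 0.05 0 0 0 0;-0.33 0 0.05 0 0 0 0;-0.32 0 0.05 0 0 0 0;0 0 0 0 0 0 0;0 0.1 0 0 0 0 0;0 0.1 0 0 0 0 0;0 0 0 0 0 0 0;0 0 0 0 0 0 0"

```text
clock: 36.3
eef_pos: [550.0, -138.7, 116.4]
tool_rot: [-1.571, 0.0, -0.045]
force: [-0.2, 0.5, -1.3]
width: 22.8
```

Run:
```python
from h import *
st=look("a8",tgt=[547.8,-137.7,19])
print(tomv(np.array([548.8,-137.9,103])-st["eef_pos"],st["tool_rot"][2]))
```

```text
[ 550.  -138.7  116.4] [-1.571  0.    -0.045] [-0.2  0.5 -1.3] 22.8 36.3
[-0.02556783  0.26813919  0.01501259]
```

View pics/a8.png

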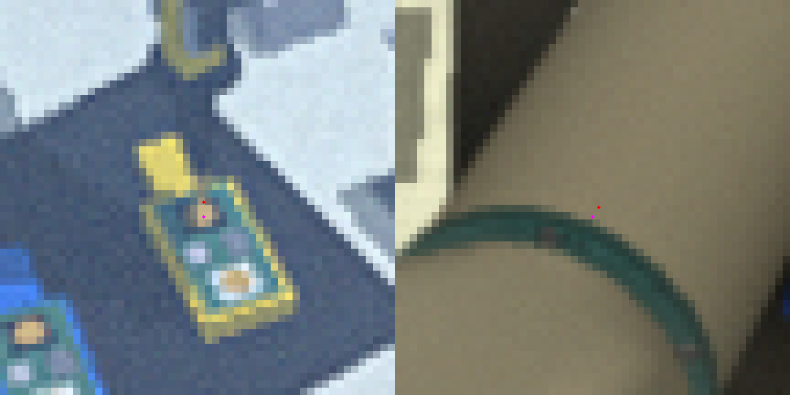

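Call:
step_arm:
  moves: "-0.02 0.1 0.01 0 0 0 0;0 0.08 0 0 0 0 0;0 0.08 0 0 0 0 0;0 0.06 0 0 0 0 0;0 0.06 0 0 0 0 0;0 0 0 0 0 0 0;0 0 0 0 0 0 0;0 0 0 0 0 0 0;0 0 0 0 0 0 0"

```text
clock: 37.3
eef_pos: [548.7, -138.0, 98.0]
tool_rot: [-1.571, 0.0, -0.045]
force: [-1.0, 0.1, 1.1]
width: 23.7
```

Run:
```python
from h import *
p=get_image("top");print(pads(p))
st=ctrl.read_state();print(tomv(np.array([612,-266.9,103])-st["eef_pos"],st["tool_rot"][2]))
s=get_image("scene")
for c,a in gold(s)[1]: print(np.round(c,1),a,np.round(unproj(s,c,19),1))
```

```text
[([609.3, -267.7], 11), ([613.2, -380.7], 17), ([562.8, -251.5], 20), ([566.0, -365.1], 18)]
[ 1.38159245 -0.1004184  -2.51810399]
```

Call:
step_arm:
  moves: "0 -0.2 0 0 0 0 0;0 -0.4 0 0 0 0 0;0 -0.3 0 0 0 0 0;0.173 0 -0.315 0 0 0 0;0.173 0 -0.315 0 0 0 0;0.173 0 -0.315 0 0 0 0;0.173 0 -0.315 0 0 0 0;0.173 0 -0.315 0 0 0 0;0.173 0 -0.315 0 0 0 0;0.173 0 -0.315 0 0 0 0;0.17 0 -0.31 0 0 0 0;0 0 0 0 0 0 0;0 0.25 0 0 0 0 0;0 0.25 0 0 0 0 0;0 0 0 0 0 0 0;0 0 0 0 0 0 0"

```text
clock: 39.0
eef_pos: [611.5, -265.6, 116.9]
tool_rot: [-1.57, 0.002, -0.045]
force: [0.6, 0.1, -0.1]
width: 23.5
```

Run:
```python
from h import *
st=look("a9",tgt=[611,-266.7,19])
print(tomv(np.array([612,-266.9,103])-st["eef_pos"],st["tool_rot"][2]))
```

```text
[ 611.5 -265.6  116.9] [-1.57   0.002 -0.045] [ 0.6  0.1 -0.1] 23.5 39.0
[ 0.01098818  0.27888757 -0.02493837]
```

View pics/a9.png

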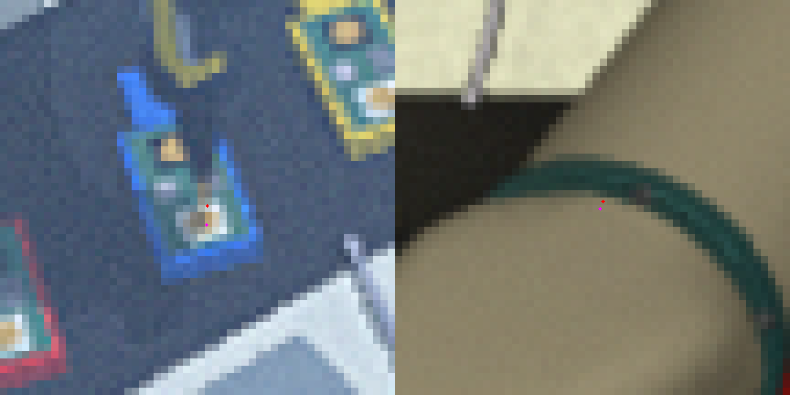

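Call:
step_arm:
  moves: "0 0.1 -0.01 0 0 0 0;0 0.1 0 0 0 0 0;0 0.08 0 0 0 0 0;0 0.06 0 0 0 0 0;0 0.06 0 0 0 0 0;0 0 0 0 0 0 0;0 0 0 0 0 0 0;0 0 0 0 0 0 0;0 0 0 0 0 0 0"

```text
clock: 40.0
eef_pos: [612.0, -267.3, 98.0]
tool_rot: [-1.571, 0.0, -0.045]
force: [-0.4, 0.8, 1.2]
width: 23.6
```

Run:
```python
from h import *
st=look("a10",tgt=[611,-266.7,19])
print(tomv(np.array([563.8,-251.7,103])-st["eef_pos"],st["tool_rot"][2]))
```

```text
[ 612.  -267.3   98. ] [-1.571  0.    -0.045] [-0.4  0.8  1.2] 23.6 40.0
[-0.97638847 -0.09988155  0.26758802]
```

View pics/a10.png

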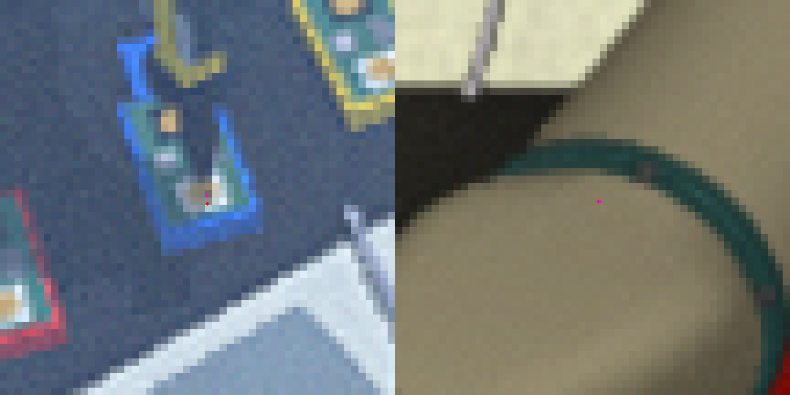

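Call:
step_arm:
  moves: "0 -0.2 0 0 0 0 0;0 -0.3 0 0 0 0 0;0 -0.1 0 0 0 0 0;-0.32 0 0.09 0 0 0 0;-0.33 0 0.09 0 0 0 0;-0.32 0 0.085 0 0 0 0;0 0 0 0 0 0 0;0 0.1 0 0 0 0 0;0 0.1 0 0 0 0 0;0 0 0 0 0 0 0;0 0 0 0 0 0 0"

```text
clock: 41.2
eef_pos: [564.4, -251.9, 117.3]
tool_rot: [-1.571, 0.001, -0.045]
force: [0.6, 0.5, -0.6]
width: 23.5
```

Run:
```python
from h import *
st=look("a11",tgt=[562.8,-251.5,19])
print(tomv(np.array([563.8,-251.7,103])-st["eef_pos"],st["tool_rot"][2]))
```

```text
[ 564.4 -251.9  117.3] [-1.571e+00  1.000e-03 -4.500e-02] [ 0.6  0.5 -0.6] 23.5 41.2
[-0.01295007  0.28674959  0.00390222]
```

View pics/a11.png

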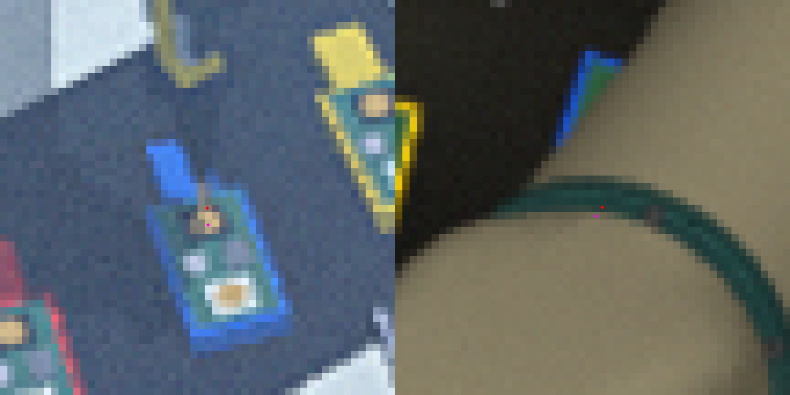

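Call:
step_arm:
  moves: "0 0.1 0 0 0 0 0;0 0.1 0 0 0 0 0;0 0.08 0 0 0 0 0;0 0.06 0 0 0 0 0;0 0.06 0 0 0 0 0;0 0 0 0 0 0 0;0 0 0 0 0 0 0;0 0 0 0 0 0 0;0 0 0 0 0 0 0"

```text
clock: 42.2
eef_pos: [564.1, -251.8, 98.0]
tool_rot: [-1.571, 0.0, -0.045]
force: [-0.8, 0.5, 1.6]
width: 22.9
```

Run:
```python
from h import *
p=get_image("top");print(pads(p))
st=ctrl.read_state();print(tomv(np.array([438.3,-4.3,124])-st["eef_pos"],st["tool_rot"][2]))
```

```text
[([596.9, -149.0], 18), ([547.8, -137.7], 17), ([438.6, -4.3], 15)]
[-2.73804412 -0.52048708  4.83060691]
```

Call:
step_arm:
  moves: "0 -0.3 0 0 0 0 0;0 -0.5 0 0 0 0 0;0 -0.5 0 0 0 0 0;-0.21 0 0.371 0 0 0 0;-0.21 0 0.371 0 0 0 0;-0.21 0 0.371 0 0 0 0;-0.21 0 0.371 0 0 0 0;-0.21 0 0.371 0 0 0 0;-0.21 0 0.371 0 0 0 0;-0.21 0 0.371 0 0 0 0;-0.21 0 0.371 0 0 0 0;-0.21 0 0.371 0 0 0 0;-0.21 0 0.371 0 0 0 0;-0.21 0 0.371 0 0 0 0;-0.21 0 0.371 0 0 0 0;-0.21 0 0.371 0 0 0 0;0 0.25 0 0 0 0 0;0 0.2 0 0 0 0 0;0 0 0 0 0 0 0;0 0 0 0 0 0 0"

```text
clock: 44.25
eef_pos: [439.1, -5.4, 140.5]
tool_rot: [-1.571, -0.0, -0.047]
force: [-0.0, 1.1, -1.2]
width: 23.4
```

Run:
```python
from h import *
st=look("a12",tgt=[437.1,-4,40])
print(tomv(np.array([438.3,-4.3,124])-st["eef_pos"],st["tool_rot"][2]))
```

```text
[439.1  -5.4 140.5] [-1.571 -0.    -0.047] [-0.   1.1 -1.2] 23.4 44.25
[-0.01797373  0.33096197  0.02180736]
```

View pics/a12.png

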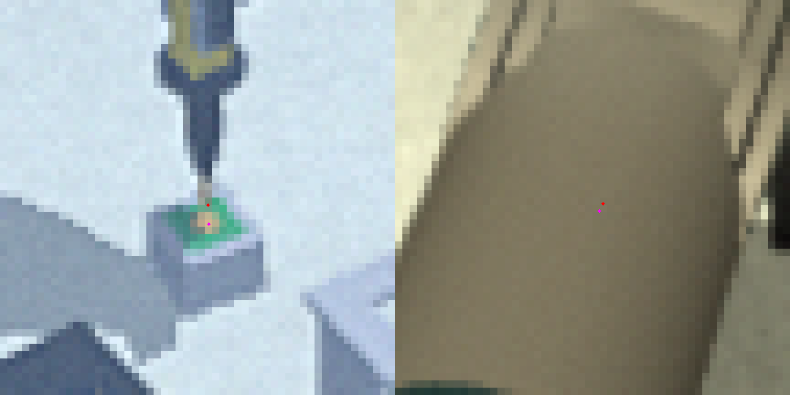

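Call:
step_arm:
  moves: "0 0.1 0.01 0 0 0 0;0 0.1 0 0 0 0 0;0 0.1 0 0 0 0 0;0 0.08 0 0 0 0 0;0 0.07 0 0 0 0 0;0 0 0 0 0 0 0;0 0 0 0 0 0 0;0 0 0 0 0 0 0;0 0 0 0 0 0 0"

```text
clock: 45.25
eef_pos: [438.8, -4.2, 118.0]
tool_rot: [-1.571, -0.0, -0.045]
force: [-1.2, 0.2, 1.5]
width: 23.6
```

Run:
```python
from h import *
st=ctrl.read_state();print(tomv(np.array([619.5,-6.6,243])-st["eef_pos"],st["tool_rot"][2]))
```

```text
[ 3.61291679 -2.50002679  0.1168543 ]
```

Now back to the stand.

Call:
step_arm:
  moves: "0 -0.3 0 0 0 0 0;0 -0.5 0 0 0 0 0;0 -0.5 0 0 0 0 0;0 -0.5 0 0 0 0 0;0 -0.5 0 0 0 0 0;0 -0.2 0 0 0 0 0;0.36 0 0.012 0 0 0 0;0.36 0 0.012 0 0 0 0;0.36 0 0.012 0 0 0 0;0.36 0 0.012 0 0 0 0;0.36 0 0.012 0 0 0 0;0.36 0 0.012 0 0 0 0;0.36 0 0.012 0 0 0 0;0.36 0 0.012 0 0 0 0;0.36 0 0.012 0 0 0 0;0.36 0 0.012 0 0 0 0;0 0 0 0 0 0 0;0 0 0 0 0 0 0;0 0 0 0 0 0 0"

```text
clock: 47.15
eef_pos: [617.6, -6.5, 242.3]
tool_rot: [-1.571, 0.002, -0.046]
force: [-0.4, -0.3, -0.6]
width: 23.3
```

Run:
```python
from h import *
st=look("a13",tgt=[618.4,-6,120])
print(tomv(np.array([619.5,-6.6,109.2])-st["eef_pos"],st["tool_rot"][2]))
```

```text
[617.6  -6.5 242.3] [-1.571  0.002 -0.046] [-0.4 -0.3 -0.6] 23.3 47.15
[ 3.71315064e-02  2.66132953e+00 -6.83487697e-04]
```

View pics/a13.png

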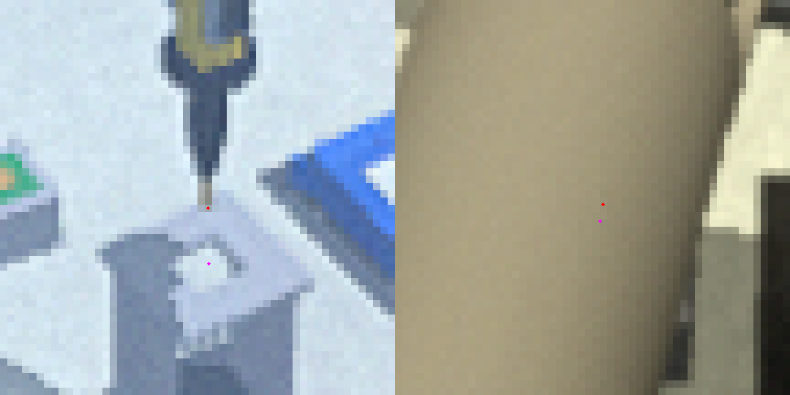

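Call:
step_arm:
  moves: "0.01 0 0 0 0 0 0;0 0.2 0 0 0 0 0;0 0.25 0 0 0 0 0;0 0.25 0 0 0 0 0;0 0.25 0 0 0 0 0;0 0.25 0 0 0 0 0;0 0 0 0 0 0 0;0 0 0 0 0 0 0"

```text
clock: 48.05
eef_pos: [619.3, -6.6, 182.4]
tool_rot: [-1.571, 0.001, -0.046]
force: [-0.2, 0.1, -0.8]
width: 23.6
```

Call:
step_arm:
  moves: "0 0.2 0 0 0 0 0;0 0.2 0 0 0 0 0;0 0.2 0 0 0 0 0;0 0.2 0 0 0 0 0;0 0.2 0 0 0 0 0;0 0.2 0 0 0 0 0;0 0.12 0 0 0 0 0;0 0.08 0 0 0 0 0;0 0 0 0 0 0 0;0 0 0 0 0 0 0;0 0 0 0 0 0 0"

```text
clock: 49.15
eef_pos: [619.8, -6.5, 113.3]
tool_rot: [-1.571, -0.001, -0.045]
force: [0.7, 0.6, -0.6]
width: 23.5
```

Call:
step_arm:
  moves: "0 0.04 0 0 0 0 0;0 0.03 0 0 0 0 0;0 0 0 0 0 0 0;0 0 0 0 0 0 0"

```text
clock: 49.55
eef_pos: [619.3, -6.5, 109.3]
tool_rot: [-1.571, 0.0, -0.045]
force: [-0.1, -0.8, -1.1]
width: 23.8
```

Call:
step_arm:
  moves: "0 0 0 0 0 0 0.4;0 0 0 0 0 0 0.7;0 0 0 0 0 0 1;0 0 0 0 0 0 1;0 0 0 0 0 0 1;0 0 0 0 0 0 1;0 0 0 0 0 0 1"

```text
clock: 50.25
eef_pos: [619.4, -6.5, 109.4]
tool_rot: [-1.571, -0.0, -0.045]
force: [0.2, 0.1, -1.0]
width: 85.5
```

Run:
```python
from h import *
st=look("a14",tgt=[618.4,-6,120],off=0)
```

```text
[619.4  -6.5 109.4] [-1.571 -0.    -0.045] [ 0.2  0.1 -1. ] 85.5 50.25
```

View pics/a14.png

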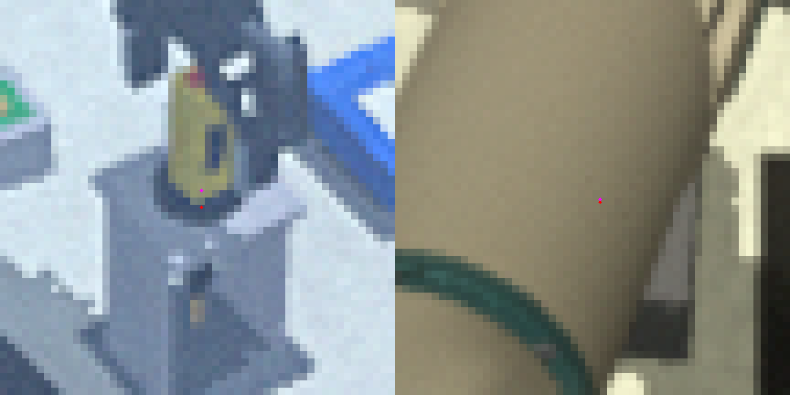

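Call:
step_arm:
  moves: "0 -0.3 0 0 0 0 1;0 -0.4 0 0 0 0 1;0 -0.4 0 0 0 0 1;0 -0.4 0 0 0 0 1;0 -0.4 0 0 0 0 1;0 -0.4 0 0 0 0 1;0 -0.3 0 0 0 0 1;0 0 0 0 -0.985 0 1;0 0 0 0 -0.985 0 1;0 0 0 0 -0.985 0 1;0 0 0 0 -0.985 0 1;0 0 0 0 -0.985 0 1;0 0 0 0 -0.985 0 1;0 0 0 0 -0.985 0 1;0 0 0 0 -0.985 0 1;0 0 0 0 -0.985 0 1;0 0 0 0 -0.985 0 1;0 0 0 0 -0.985 0 1;0 0 0 0 0 0 1;0 0 0 0 0 0 1"

```text
clock: 52.35
eef_pos: [619.5, -6.8, 240.1]
tool_rot: [-1.572, -0.0, 1.251]
force: [0.9, -0.4, -0.3]
width: 85.6
```

```bash
cat >> h.py <<'E'
def modpose(w,b):
    w=np.array(w);b=np.array(b);a=(w-b)/np.linalg.norm(w-b);o=(w+b)/2-a
    return o,np.arctan2(a[1],a[0]),a
E
python3 - <<'E'
from h import *
p=get_image("top");print(pads(p))
st=look("a15",off=0,h=40,f=7)
o,y,a=modpose((613.2,-380.7),(565.8,-365.2));t=o-67*a+[1.1,-.2];print(o,y,t,y+np.pi/2)
print(tomv(np.r_[t,-33.4]-st["eef_pos"],st["tool_rot"][2]))
E
```

```text
[([610.6, -266.8], 15), ([613.2, -380.7], 17), ([596.9, -149.0], 18), ([562.8, -251.5], 20), ([565.6, -365.2], 19)]
[619.5  -6.7 239.9] [-1.571  0.     1.252] [-0.8 -0.9 -0.2] 85.4 52.4
[ 588.54952746 -372.63919147] -0.3160435776743601 [ 525.96786703 -352.01501981] 1.2547527491205366
[-7.1443847   5.46694674 -0.38791305]
```

View pics/a15.png

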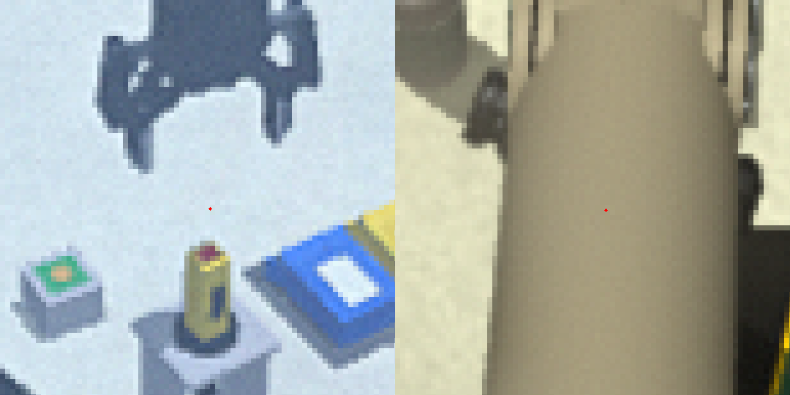

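Call:
step_arm:
  moves: "-0.446 0 -0.024 0 -0.03 0 1;-0.446 0 -0.024 0 0 0 1;-0.446 0 -0.024 0 0 0 1;-0.446 0 -0.024 0 0 0 1;-0.446 0 -0.024 0 0 0 1;-0.446 0 -0.024 0 0 0 1;-0.446 0 -0.024 0 0 0 1;-0.446 0.2 -0.024 0 0 0 1;-0.446 0.3 -0.024 0 0 0 1;-0.446 0.3 -0.024 0 0 0 1;-0.446 0.3 -0.024 0 0 0 1;-0.446 0.3 -0.024 0 0 0 1;-0.446 0.3 -0.024 0 0 0 1;-0.446 0.3 -0.024 0 0 0 1;-0.446 0.3 -0.024 0 0 0 1;-0.446 0.3 -0.024 0 0 0 1;0 0.3 0 0 0 0 1;0 0.3 0 0 0 0 1;0 0 0 0 0 0 1;0 0 0 0 0 0 1"

```text
clock: 54.5
eef_pos: [528.6, -350.2, 79.1]
tool_rot: [-1.57, -0.001, 1.26]
force: [-0.6, 0.6, 0.6]
width: 85.5
```

Run:
```python
from h import *
p=get_image("top");print(pads(p))
st=look("a16",off=38,h=40,f=7,tgt=[525,-351.8,19])
print(tomv(np.r_[526,-352,-33.4]-st["eef_pos"],st["tool_rot"][2]))
```

```text
[([639.6, -118.9], 16), ([610.6, -266.8], 15), ([613.2, -380.7], 17), ([589.3, -110.2], 18), ([562.8, -251.5], 20), ([438.6, -4.3], 15)]
[ 529.  -350.7   79.8] [-1.572 -0.     1.26 ] [-0.8 -0.1  0.5] 85.4 54.55
[-0.04206074  2.2631085   0.04894053]
```

View pics/a16.png

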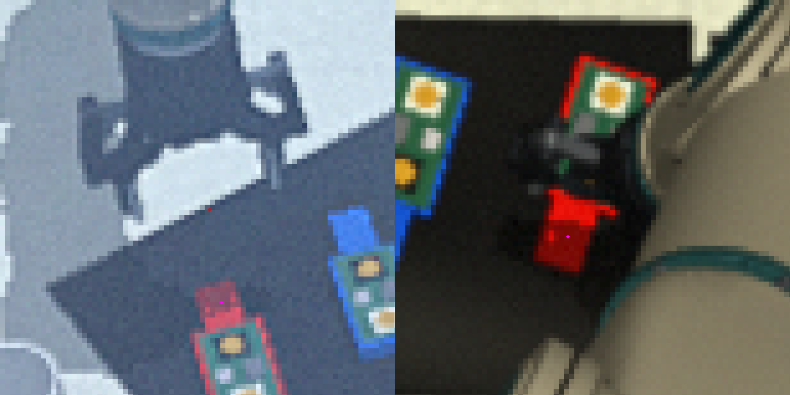

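Call:
step_arm:
  moves: "-0.03 0.2 0.02 0 0 0 1;0 0.25 0 0 0 0 1;0 0.25 0 0 0 0 1;0 0.25 0 0 0 0 1;0 0.25 0 0 0 0 1;0 0.25 0 0 0 0 1;0 0.2 0 0 0 0 1;0 0.15 0 0 0 0 1;0 0 0 0 0 0 1;0 0 0 0 0 0 1"

```text
clock: 55.65
eef_pos: [526.7, -353.1, -10.6]
tool_rot: [-1.571, 0.0, 1.258]
force: [0.1, 0.2, -0.0]
width: 85.4
```

Run:
```python
from h import *
st=look("a17",off=38,h=30,f=9,tgt=[525,-351.8,19])
print(tomv(np.r_[526,-352,-33.4]-st["eef_pos"],st["tool_rot"][2]))
```

```text
[ 526.7 -353.1  -10.6] [-1.571  0.     1.258] [ 0.1  0.2 -0. ] 85.4 55.65
[0.01707284 0.45594488 0.01953093]
```

View pics/a17.png

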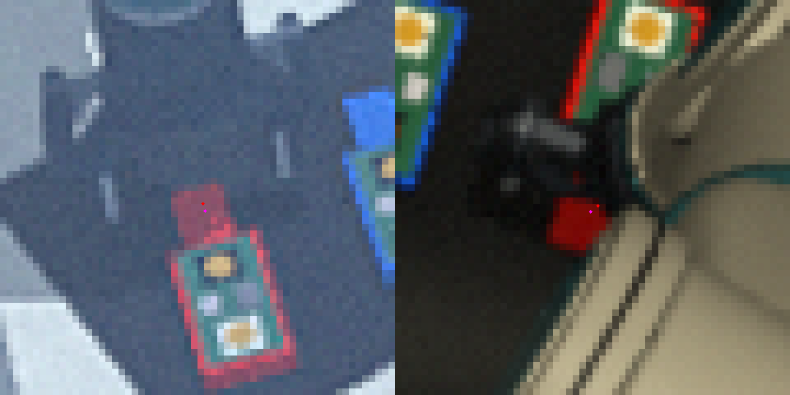

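Call:
step_arm:
  moves: "0.015 0.2 0.015 0 0.03 0 1;0 0.15 0 0 0 0 1;0 0.1 0 0 0 0 1;0 0 0 0 0 0 1;0 0 0 0 0 0 0.6;0 0 0 0 0 0 0.4;0 0 0 0 0 0 0;0 0 0 0 0 0 0;0 0 0 0 0 0 0;0 0 0 0 0 0 0;0 0 0 0 0 0 0;0 0 0 0 0 0 0"

```text
clock: 56.95
eef_pos: [526.5, -352.3, -32.6]
tool_rot: [-1.572, 0.0, 1.255]
force: [-0.9, 0.2, 5.6]
width: 26.5
```

Run:
```python
from h import *
st=look("a18",off=38,h=30,f=9,tgt=[525,-351.8,19])
p=get_image("top");print(pads(p))
```

```text
[ 526.5 -352.3  -32.6] [-1.572  0.     1.255] [-0.9  0.2  5.6] 26.5 56.95
[([639.6, -118.9], 16), ([610.6, -266.8], 15), ([613.6, -380.9], 18), ([589.7, -110.0], 17), ([562.8, -251.5], 20), ([438.6, -4.3], 15)]
```

View pics/a18.png

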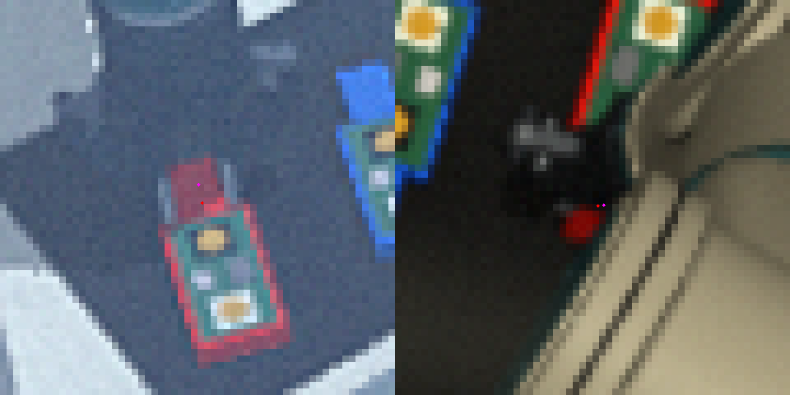

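Call:
step_arm:
  moves: "0 -0.1 0 0 0 0 0;0 -0.2 0 0 0 0 0;0 -0.4 0 0 -0.25 0 0;0 -0.4 0 0 -0.25 0 0;0 -0.4 0 0 -0.25 0 0;0 -0.4 0 0 -0.25 0 0;0 -0.4 0 0 -0.25 0 0;0 -0.4 0 0 -0.25 0 0;0 -0.4 0 0 -0.25 0 0;0 -0.1 0 0 -0.23 0 0;0 0 0 0 0 0 0;0 0 0 0 0 0 0"

```text
clock: 58.3
eef_pos: [525.3, -351.6, 126.0]
tool_rot: [-1.569, -0.001, 1.492]
force: [-0.6, 0.3, -1.5]
width: 26.6
```

Run:
```python
from h import *
st=look("a19",off=38,h=35,f=8)
print(tomv(np.r_[392.8,346,-28.3]-st["eef_pos"],st["tool_rot"][2]))
```

```text
[ 525.3 -351.6  126. ] [-1.569e+00 -1.000e-03  1.492e+00] [-0.6  0.3 -1.5] 26.6 58.3
[13.69921826  3.0856624   3.74071075]
```

View pics/a19.png

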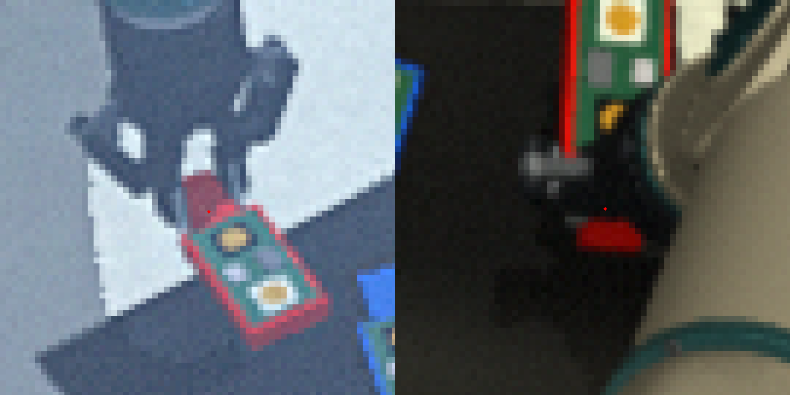

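Call:
step_arm:
  moves: "0.4 0 0.25 0 0 0 0;0.56 0 0.25 0 0 0 0;0.56 0 0.25 0 0 0 0;0.56 0 0.25 0 0 0 0;0.56 0 0.25 0 0 0 0;0.56 0 0.25 0 0 0 0;0.56 0 0.25 0 0 0 0;0.56 0 0.25 0 0 0 0;0.56 0 0.25 0 0 0 0;0.56 0 0.25 0 0 0 0;0.56 0 0.25 0 0 0 0;0.56 0 0.25 0 0 0 0;0.56 0 0.06 0 0 0 0;0.56 0 0.06 0 0 0 0;0.56 0 0.06 0 0 0 0;0.56 0 0.06 0 0 0 0;0.56 0 0.06 0 0 0 0;0.56 0 0.06 0 0 0 0;0.56 0 0.06 0 0 0 0;0.56 0 0.06 0 0 0 0"

```text
clock: 60.4
eef_pos: [395.2, 212.9, 126.3]
tool_rot: [-1.57, 0.001, 1.492]
force: [1.2, -0.5, -0.5]
width: 26.2
```

Call:
step_arm:
  moves: "0.56 0 0.06 0 0 0 0;0.56 0.2 0.06 0 0 0 0;0.56 0.3 0.06 0 0 0 0;0.4 0.3 0.06 0 0 0 0;0.2 0.3 0 0 0 0 0;0 0.3 0 0 0 0 0;0 0.3 0 0 0 0 0;0 0.3 0 0 0 0 0;0 0.2 0 0 0 0 0;0 0 0 0 0 0 0;0 0 0 0 0 0 0;0 0 0 0 0 0 0"

```text
clock: 61.6
eef_pos: [393.2, 326.8, 17.4]
tool_rot: [-1.572, -0.001, 1.492]
force: [-0.9, 0.6, -0.7]
width: 26.5
```

Run:
```python
from h import *
st=look("a20",off=30,h=40,f=7)
print(tomv(np.r_[392.8,346,-28.3]-st["eef_pos"],st["tool_rot"][2]))
```

```text
[393.2 326.8  17.4] [-1.572e+00 -1.000e-03  1.492e+00] [-0.9  0.6 -0.7] 26.5 61.6
[0.38266689 0.91389234 0.03839679]
```

View pics/a20.png

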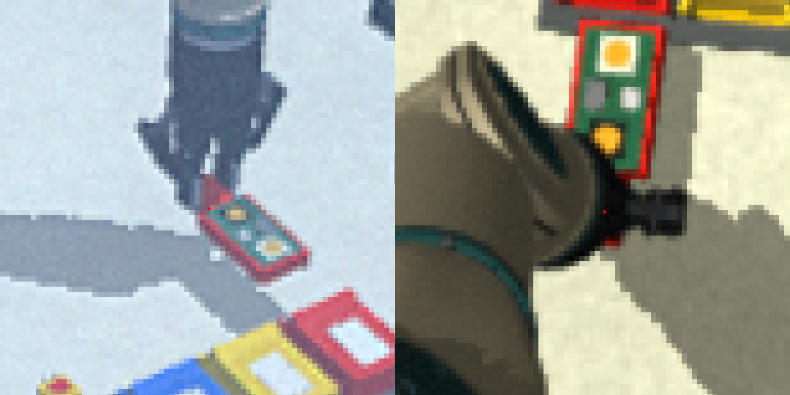

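Call:
step_arm:
  moves: "0.13 0.2 0.01 0 -0.01 0 0;0.13 0.25 0.01 0 0 0 0;0.12 0.25 0.01 0 0 0 0;0 0.2 0 0 0 0 0;0 0 0 0 0 0 0;0 0 0 0 0 0 0;0 0 0 0 0 0 0"

```text
clock: 62.4
eef_pos: [393.0, 345.2, -28.0]
tool_rot: [-1.571, 0.0, 1.493]
force: [0.0, -0.1, -0.5]
width: 26.6
```

Run:
```python
from h import *
st=look("a21",off=30,h=40,f=7)
p=get_image("top")
for c,a in gold(p)[1]: print(np.round(c,2),a,np.round(unproj(p,c,23.3),1))
c=p["color"][185:265,150:260];cv2.imwrite("pics/z21.png",cv2.resize(c,None,fx=7.2,fy=7.2,interpolation=cv2.INTER_NEAREST))
```

```text
[393.  345.2 -28. ] [-1.571  0.     1.493] [ 0.  -0.1 -0.5] 26.6 62.4
[324.62 198.25] 16 [ 638.7 -118.5   23.3]
[371.53 208.13] 15 [ 609.8 -266.    23.3]
[321.95 213.84] 19 [ 588.7 -110.2   23.3]
[366.9  223.05] 20 [ 562.2 -250.7   23.3]
[176.89 244.72] 18 [483.3 338.5  23.3]
[175.   260.86] 21 [433.5 341.4  23.3]
[287.4 261.4] 15 [438.3  -4.2  23.3]
```

View pics/z21.png

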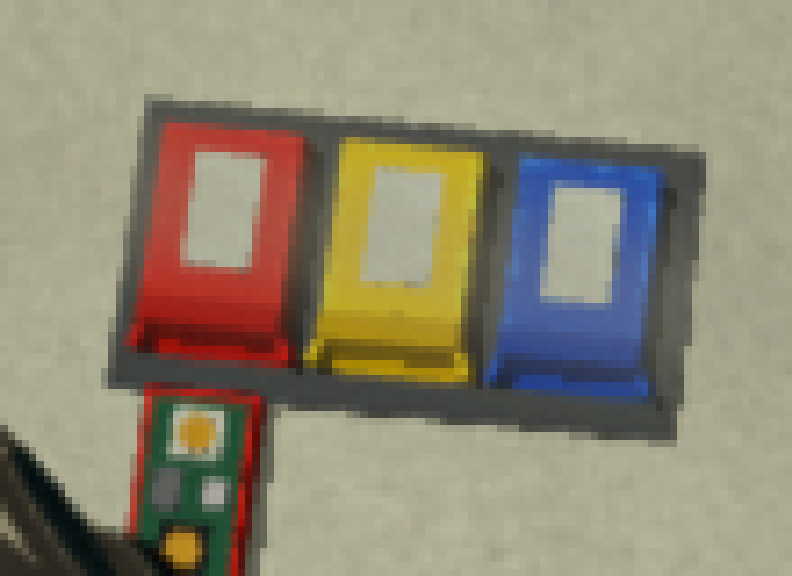

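View pics/a21.png

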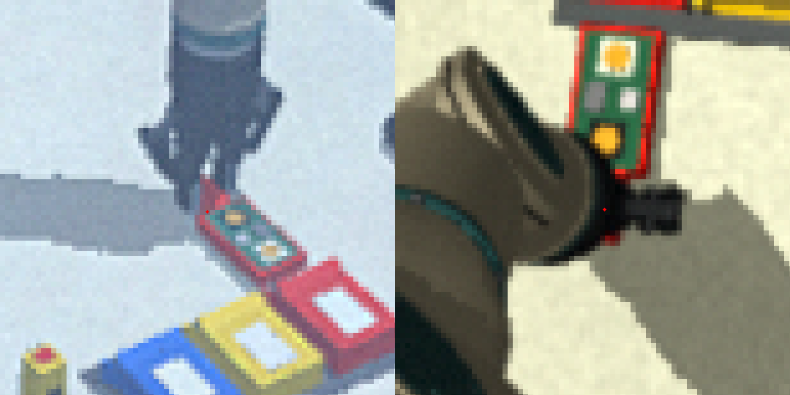

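Run:
```python
from h import *
p=get_image("top")
# subpixel: sleeve roof edges by colour saturation profile per row
B=p["color"].astype(float)
def edges(r,u0,u1,chan):
    prof=chan(B[r,u0:u1]); g=np.diff(prof); return prof,g
red=lambda q:q[:,2]-np.maximum(q[:,0],q[:,1])
res=[]
for r in range(205,230):
    q=red(B[r,160:205]); hi=np.percentile(q,80); th=hi/2
    idx=np.where(q>th)[0]; a,b=idx[0],idx[-1]
    l=a-1+(th-q[a-1])/(q[a]-q[a-1]); rr=b+(q[b]-th)/(q[b]-q[b+1])
    L=unproj(p,(160+l,r),28);Rr=unproj(p,(160+rr,r),28);res.append((L[0],L[1],Rr[1]))
res=np.array(res);m=(res[:,1]+res[:,2])/2
print(np.round(np.c_[res,m,res[:,1]-res[:,2]][::3],1)); k=np.polyfit(res[:,0]-566,m,1);print("centre line",k, np.polyfit(res[:,0]-566,res[:,1],1),np.polyfit(res[:,0]-566,res[:,2],1))
res=[]
for r in range(241,262):
    q=red(B[r,160:200]); th=50
    idx=np.where(q>th)[0]; 
    if len(idx)<2: continue
    a,b=idx[0],idx[-1]
    l=a-1+(th-q[a-1])/(q[a]-q[a-1]); rr=b+(q[b]-th)/(q[b]-q[b+1])
    L=unproj(p,(160+l,r),23.3);Rr=unproj(p,(160+rr,r),23.3);res.append((L[0],L[1],Rr[1]))
res=np.array(res);print(np.round(np.c_[res,(res[:,1]+res[:,2])/2,res[:,1]-res[:,2]][::2],1))
```

```text
[[607.1 360.9 298.1 329.5  62.8]
 [597.6 361.8 297.5 329.6  64.3]
 [588.  363.5 298.8 331.2  64.7]
 [578.5 363.2 299.6 331.4  63.5]
 [569.  364.9 299.7 332.3  65.2]
 [559.5 365.  301.7 333.3  63.3]
 [550.1 364.9 302.7 333.8  62.2]
 [540.6 366.3 303.7 335.   62.7]
 [531.2 367.  304.4 335.7  62.6]]
centre line [-8.86937813e-02  3.32673491e+02] [-7.78456017e-02  3.64496017e+02] [-9.95419610e-02  3.00850965e+02]
[[494.5 362.8 310.9 336.9  51.9]
 [488.2 362.9 311.5 337.2  51.4]
 [482.  364.2 311.9 338.1  52.2]
 [475.8 364.2 312.3 338.2  52. ]
 [469.6 364.2 312.5 338.3  51.7]
 [463.4 365.1 313.3 339.2  51.8]
 [457.2 365.9 313.8 339.8  52.1]
 [451.1 365.9 314.1 340.   51.8]
 [444.9 366.  314.  340.   51.9]
 [439.6 321.2 314.9 318.1   6.2]
 [433.5 321.6 315.5 318.5   6.1]]
```

Call:
step_arm:
  moves: "0.034 0 0 0 0 0 0;0 0 -0.1 0 0 0 0;0 0 -0.1 0 0 0 0;0 0 -0.1 0 0 0 0;0 0 -0.1 0 0 0 0;0 0 -0.1 0 0 0 0;0 0 0 0 0 0 0;0 0 0 0 0 0 0"

```text
clock: 63.4
eef_pos: [417.8, 345.2, -28.2]
tool_rot: [-1.571, 0.0, 1.493]
force: [-0.1, -0.1, -1.7]
width: 26.1
```

Call:
step_arm:
  moves: "0 0 -0.1 0 0 0 0;0 0 -0.1 0 0 0 0;0 0 0 0 0 0 0;0 0 0 0 0 0 0"

```text
clock: 63.8
eef_pos: [423.8, 344.7, -28.4]
tool_rot: [-1.565, 0.002, 1.495]
force: [-8.7, 1.1, 3.9]
width: 26.5
```

Run:
```python
from h import *
st=look("a22",off=38,h=40,f=7)
p=get_image("top")
c=p["color"][185:265,150:260];cv2.imwrite("pics/z22.png",cv2.resize(c,None,fx=7.2,fy=7.2,interpolation=cv2.INTER_NEAREST))
```

```text
[423.8 344.7 -28.4] [-1.565  0.002  1.495] [-8.7  1.1  3.9] 26.5 63.8
```

View pics/z22.png

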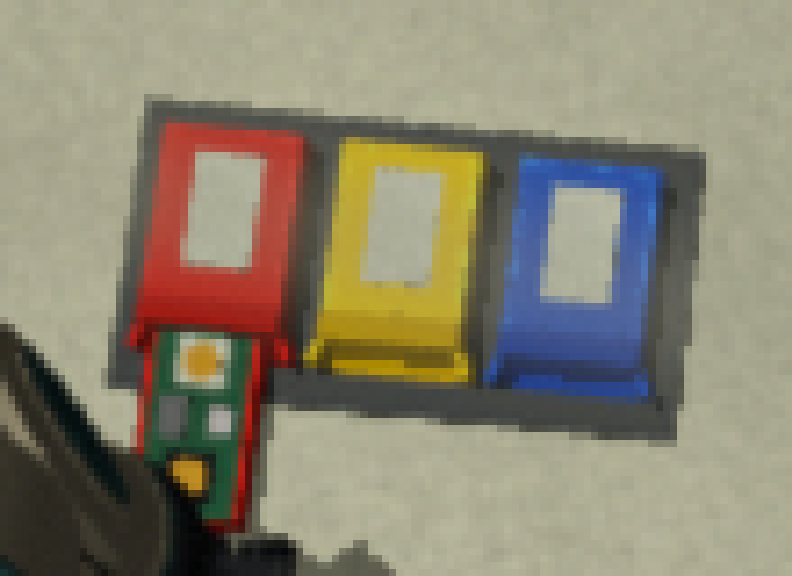

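View pics/a22.png

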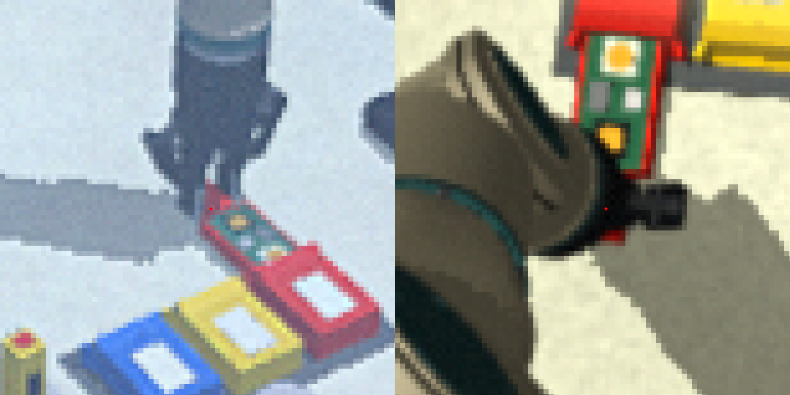

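Call:
step_arm:
  moves: "0 0 0.1 0 0 0 0;0.01 -0.03 0 0 0 0 0;0 0 -0.06 0 0 0 0;0 0 -0.06 0 0 0 0;0 0 -0.06 0 0 0 0;0 0 0 0 0 0 0;0 0 0 0 0 0 0"

```text
clock: 64.65
eef_pos: [433.2, 344.5, -26.6]
tool_rot: [-1.573, -0.0, 1.492]
force: [0.6, -0.3, -1.4]
width: 26.3
```

Call:
step_arm:
  moves: "0 0 -0.08 0 0 0 0;0 0 -0.08 0 0 0 0;0 0 -0.08 0 0 0 0;0 0 0 0 0 0 0;0 0 0 0 0 0 0"

```text
clock: 65.15
eef_pos: [444.9, 343.6, -26.6]
tool_rot: [-1.572, -0.0, 1.493]
force: [1.2, -1.9, -0.7]
width: 26.1
```

Call:
step_arm:
  moves: "0 0 -0.08 0 0 0 0;0 0 -0.08 0 0 0 0;0 0 -0.08 0 0 0 0;0 0 0 0 0 0 0;0 0 0 0 0 0 0"

```text
clock: 65.65
eef_pos: [456.7, 342.8, -26.6]
tool_rot: [-1.572, -0.0, 1.493]
force: [0.9, -2.1, -0.5]
width: 26.3
```

Call:
step_arm:
  moves: "-0.008 0 -0.08 0 0 0 0;0 0 -0.08 0 0 0 0;0 0 -0.08 0 0 0 0;0 0 -0.08 0 0 0 0;0 0 0 0 0 0 0;0 0 0 0 0 0 0"

```text
clock: 66.25
eef_pos: [473.0, 341.3, -26.6]
tool_rot: [-1.573, -0.001, 1.493]
force: [1.0, -0.9, -1.7]
width: 26.6
```

Call:
step_arm:
  moves: "0 0 -0.08 0 0 0 0;0 0 -0.08 0 0 0 0;0 0 -0.08 0 0 0 0;0 0 -0.06 0 0 0 0;0 0 0 0 0 0 0;0 0 0 0 0 0 0"

```text
clock: 66.85
eef_pos: [487.9, 340.1, -26.6]
tool_rot: [-1.573, -0.001, 1.493]
force: [1.5, -1.2, -0.9]
width: 26.3
```

Call:
step_arm:
  moves: "0 0 -0.06 0 0 0 0;0 0 -0.06 0 0 0 0;0 0 -0.06 0 0 0 0;0 0 0 0 0 0 0;0 0 0 0 0 0 0"

```text
clock: 67.35
eef_pos: [496.5, 339.4, -26.6]
tool_rot: [-1.572, -0.0, 1.493]
force: [-0.3, -1.6, -0.5]
width: 26.2
```

Call:
step_arm:
  moves: "0 0 -0.04 0 0 0 0;0 0 -0.04 0 0 0 0;0 0 0 0 0 0 0;0 0 0 0 0 0 0"

```text
clock: 67.75
eef_pos: [499.7, 339.1, -26.6]
tool_rot: [-1.571, -0.0, 1.494]
force: [-2.1, -1.4, 1.9]
width: 26.4
```

Call:
step_arm:
  moves: "0 0 -0.03 0 0 0 0;0 0 -0.03 0 0 0 0;0 0 0 0 0 0 0;0 0 0 0 0 0 0"

```text
clock: 68.15
eef_pos: [502.2, 338.9, -26.6]
tool_rot: [-1.57, 0.0, 1.494]
force: [-4.0, -0.1, 3.2]
width: 26.4
```

Call:
step_arm:
  moves: "0 0 -0.04 0 0 0 0;0 0 -0.03 0 0 0 0;0 0 0 0 0 0 0;0 0 0 0 0 0 0"

```text
clock: 68.55
eef_pos: [501.9, 338.8, -26.7]
tool_rot: [-1.564, 0.002, 1.495]
force: [-11.1, -1.6, 8.9]
width: 26.3
```

Run:
```python
from h import *
st=look("a23",off=38,h=40,f=7)
```

```text
[501.9 338.8 -26.7] [-1.564  0.002  1.495] [-11.1  -1.6   8.9] 26.3 68.55
```

View pics/a23.png

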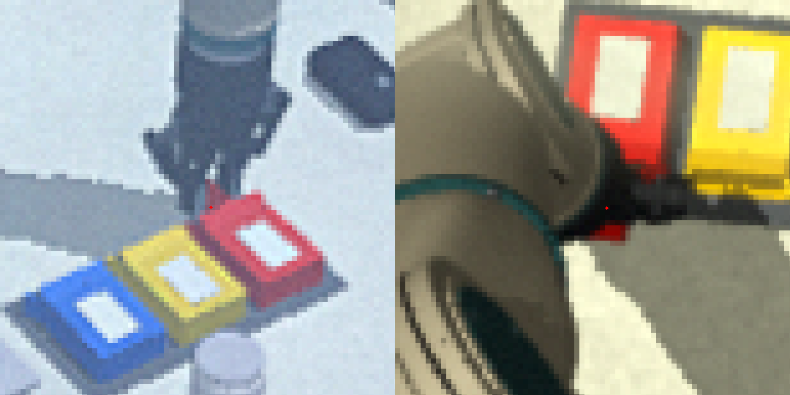

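Call:
step_arm:
  moves: "0 0 0.05 0 0 0 0;0 0.02 0 0 0 0 0;0 0 0 0 0 0 0;0 0 0 0 0 0 0.2;0 0 0 0 0 0 0.4;0 0 0 0 0 0 0.6;0 0 0 0 0 0 0.6;0 0 0 0 0 0 0.6;0 0 0 0 0 0 0.6"

```text
clock: 69.55
eef_pos: [504.0, 338.8, -27.7]
tool_rot: [-1.571, -0.0, 1.493]
force: [-0.5, 0.1, 0.1]
width: 51.3
```

Call:
step_arm:
  moves: "0 -0.2 0 0 0 0 0.6;0 -0.4 0 0 0 0 0.6;0 -0.5 0 0 0 0 0.6;0 -0.5 0 0 0 0 0.6;0 -0.5 0 0 0 0 0.6;0 -0.5 0 0 0 0 0.6;0 0 0 0 0 0 1;0 0 0 0 0 0 1"

```text
clock: 70.35
eef_pos: [503.9, 339.0, 103.3]
tool_rot: [-1.572, -0.001, 1.494]
force: [-0.1, -0.3, -0.8]
width: 77.9
```

Run:
```python
from h import *
st=look("a24",off=38-125,h=40,f=7)
p=get_image("top");print(pads(p))
s=get_image("scene");c=s["color"][150:230,250:350];cv2.imwrite("pics/s24.png",cv2.resize(c,None,fx=7,fy=7,interpolation=cv2.INTER_NEAREST))
```

```text
[503.9 339.  103.3] [-1.572e+00 -1.000e-03  1.494e+00] [-0.1 -0.3 -0.8] 77.9 70.35
[([639.1, -118.8], 15), ([610.6, -266.8], 15), ([589.4, -110.6], 19), ([563.0, -251.8], 21), ([438.6, -4.3], 15)]
```

View pics/a24.png

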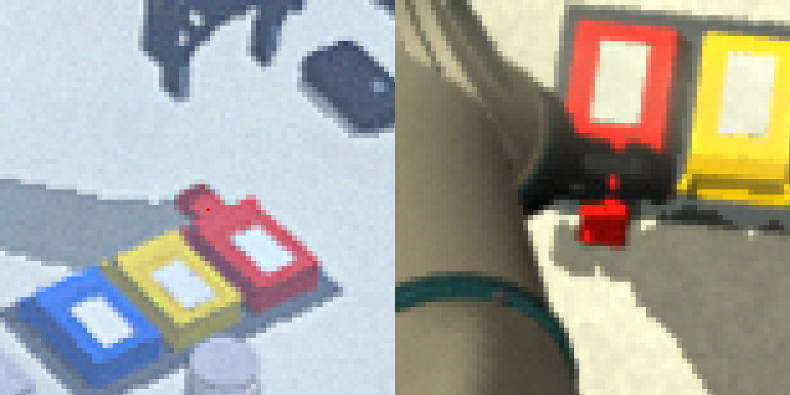

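Run:
```python
from h import *
st=ctrl.read_state()
o,y,a=modpose((639.3,-118.8),(589.5,-110.3));t=o-67*a+[1.1,-.2];print(o,y,t,y+np.pi/2,(st["tool_rot"][2]-y-np.pi/2)/.12)
print(tomv(np.r_[t,-33.4]-st["eef_pos"],st["tool_rot"][2]))
```

```text
[ 613.41425557 -114.38175045] -0.16905363641401483 [ 548.46937852 -103.30903047] 1.4017426903808818 0.7656401624053382
[-8.73505051  2.69410781 -1.59131235]
```

Call:
step_arm:
  moves: "0 -0.45 0 0 0 0 1;-0.4 -0.45 0 0 0 0 1;-0.546 -0.4 0 0 0 0 1;-0.546 0 0 0 0 0 1;-0.546 0 0 0 0 0 1;-0.546 0 0 0 0 0 1;-0.546 0 0 0 0 0 1;-0.546 0 0 0 0 0 1;-0.546 0 0 0 0 0 1;-0.546 0 0 0 0 0 1;-0.546 0 0 0 0 0 1;-0.546 0 0 0 0 0 1;-0.546 0 -0.2 0 0 0 1;-0.546 0 -0.2 0 0 0 1;-0.546 0 -0.3 0 0 0 1;-0.546 0 -0.3 0 0 0 1;-0.55 0 -0.3 0 0 0 1;-0.15 0 -0.29 0 0.4 0 1;0 0 0 0 0.36 0 1;0 0 0 0 0 0 1"

```text
clock: 72.55
eef_pos: [548.6, -103.7, 166.3]
tool_rot: [-1.569, 0.0, 1.401]
force: [-0.7, 0.0, 0.0]
width: 85.1
```

Call:
step_arm:
  moves: "0 0 0 0 0 0 1;0 0.3 0 0 0 0 1;0 0.4 0 0 0 0 1;0 0.4 0 0 0 0 1;0 0 0 0 0 0 1;0 0 0 0 0 0 1"

```text
clock: 73.15
eef_pos: [548.8, -102.9, 112.4]
tool_rot: [-1.57, -0.0, 1.403]
force: [0.1, -0.0, -0.4]
width: 85.4
```

Run:
```python
from h import *
st=look("a25",off=38,h=40,f=7,tgt=[547.4,-103.1,19])
p=get_image("top");print(pads(p))
print(tomv(np.r_[548.5,-103.3,-33.4]-st["eef_pos"],st["tool_rot"][2]))
cv2.imwrite("pics/top25.png",p["color"])
```

```text
[ 548.8 -102.9  112.4] [-1.57  -0.     1.403] [ 0.1 -0.  -0.4] 85.4 73.15
[([611.0, -266.7], 16), ([562.8, -251.5], 20), ([438.6, -4.3], 15)]
[-0.00903125  2.91597803  0.00506501]
```

View pics/a25.png

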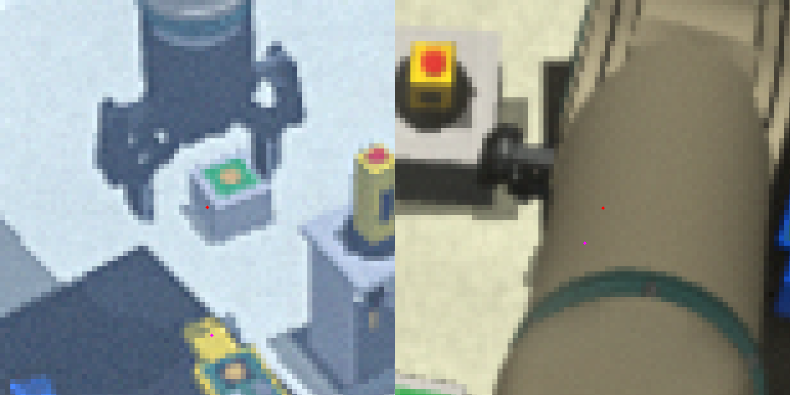

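View pics/top25.png

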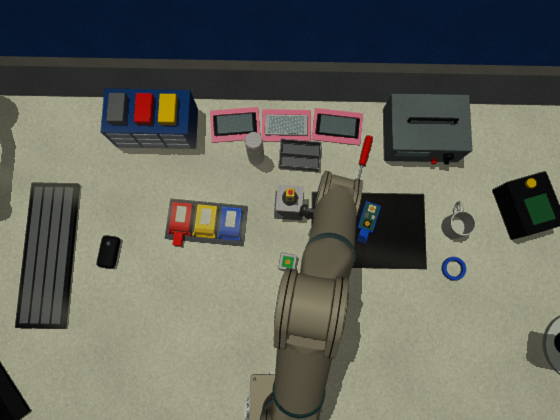

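Call:
step_arm:
  moves: "0 0.2 0 0 0 0 0.6;0 0.3 0 0 0 0 0.6;0 0.3 0 0 0 0 0.6;0 0.3 0 0 0 0 0.6;0 0.3 0 0 0 0 0.6;0 0.3 0 0 0 0 0.6;0 0.3 0 0 0 0 0.6;0 0.2 0 0 0 0 0.6;0 0 0 0 0 0 0.6;0 0 0 0 0 0 0.6"

```text
clock: 74.3
eef_pos: [549.2, -103.3, 2.4]
tool_rot: [-1.571, -0.0, 1.402]
force: [0.3, -0.1, 0.4]
width: 51.4
```

Run:
```python
from h import *
st=look("a26",off=38,h=30,f=9,tgt=[547.4,-103.1,19])
print(tomv(np.r_[548.5,-103.3,-33.4]-st["eef_pos"],st["tool_rot"][2]))
```

```text
[ 549.2 -103.3    2.4] [-1.571 -0.     1.402] [ 0.3 -0.1  0.4] 51.4 74.3
[-0.00231674  0.71699022  0.01386735]
```

View pics/a26.png

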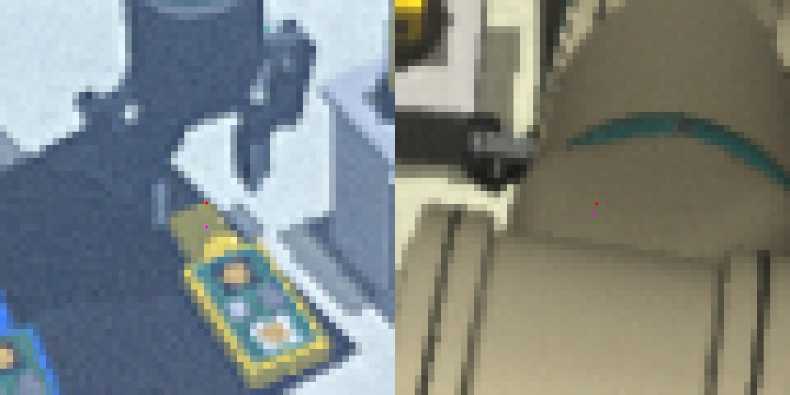

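Call:
step_arm:
  moves: "0 0.25 0 0 0 0 0.6;0 0.2 0 0 0 0 0.6;0 0.15 0 0 0 0 0.6;0 0.1 0 0 0 0 0.6;0 0 0 0 0 0 0.6;0 0 0 0 0 0 0.6"

```text
clock: 75.0
eef_pos: [549.0, -103.3, -32.8]
tool_rot: [-1.571, 0.0, 1.402]
force: [0.1, -0.1, 0.1]
width: 51.4
```

Call:
step_arm:
  moves: "0 0 0 0 0 0 0.4;0 0 0 0 0 0 0;0 0 0 0 0 0 0;0 0 0 0 0 0 0;0 0 0 0 0 0 0;0 0 0 0 0 0 0"

```text
clock: 75.6
eef_pos: [549.6, -103.3, -32.0]
tool_rot: [-1.572, -0.0, 1.402]
force: [-1.6, 0.1, 5.3]
width: 26.4
```

Run:
```python
from h import *
st=look("a27",off=38,h=30,f=9,tgt=[547.4,-103.1,19])
```

```text
[ 549.6 -103.3  -32. ] [-1.572 -0.     1.402] [-1.6  0.1  5.3] 26.4 75.6
```

View pics/a27.png

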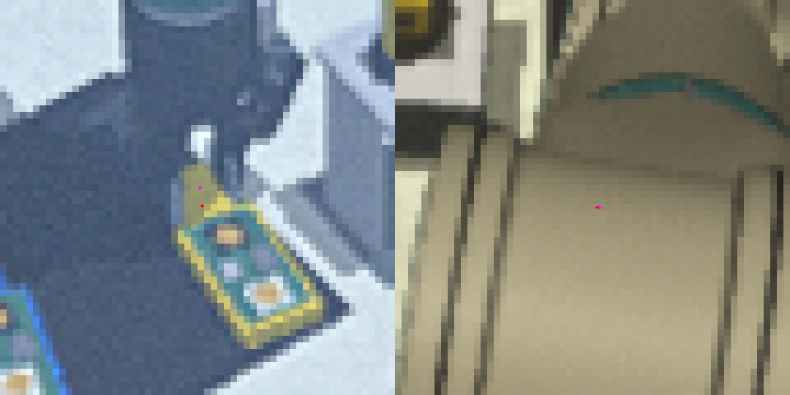

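Call:
step_arm:
  moves: "0 -0.1 0 0 0 0 0;0 -0.2 0 0 0 0 0;0 -0.4 0 0 0 0 0;0 -0.4 0 0 0 0 0;0 -0.4 0 0 0 0 0;0 -0.4 0 0 0 0 0;0 -0.4 0 0 0 0 0;0 -0.4 0 0 0 0 0;0 -0.4 0 0 0 0 0;0 -0.1 0 0 0 0 0;0 0 0.4 0 -0.2 0 0;0 0 0.4 0 -0.2 0 0;0 0 0.4 0 -0.2 0 0;0 0 0.4 0 -0.16 0 0;0 0 0.4 0 0 0 0;0 0 0.4 0 0 0 0;0 0 0 0 0 0 0;0 0 0 0 0 0 0"

```text
clock: 77.5
eef_pos: [430.3, -89.6, 127.4]
tool_rot: [-1.571, 0.0, 1.494]
force: [0.4, 0.4, -0.9]
width: 26.2
```

Run:
```python
from h import *
st=look("a28",off=38,h=40,f=7)
print(tomv(np.r_[386.1,269.6,-26]-st["eef_pos"],1.493))
```

```text
[430.3 -89.6 127.4] [-1.571  0.     1.494] [ 0.4  0.4 -0.9] 26.2 77.5
[7.09430048 3.06708792 1.44054905]
```

View pics/a28.png

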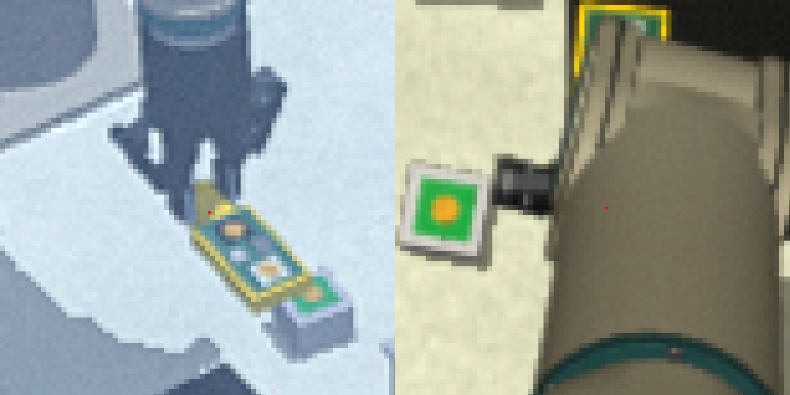

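Call:
step_arm:
  moves: "0.3 0 0.03 0 0 0 0;0.45 0 0.03 0 0 0 0;0.45 0 0.03 0 0 0 0;0.45 0 0.03 0 0 0 0;0.45 0 0.03 0 0 0 0;0.45 0 0.03 0 0 0 0;0.45 0 0.03 0 0 0 0;0.45 0 0.03 0 0 0 0;0.45 0 0.15 0 0 0 0;0.45 0 0.15 0 0 0 0;0.45 0 0.15 0 0 0 0;0.45 0.2 0.15 0 0 0 0;0.45 0.3 0.15 0 0 0 0;0.45 0.3 0.15 0 0 0 0;0.45 0.3 0.15 0 0 0 0;0.45 0.3 0.15 0 0 0 0;0.04 0.3 0 0 0 0 0;0 0.3 0 0 0 0 0;0 0 0 0 0 0 0;0 0 0 0 0 0 0"

```text
clock: 79.6
eef_pos: [385.9, 269.6, 27.2]
tool_rot: [-1.571, 0.0, 1.493]
force: [0.2, 0.0, -1.0]
width: 26.1
```

Run:
```python
from h import *
st=look("a29",off=30,h=40,f=7)
print(tomv(np.r_[386.1,269.6,-26]-st["eef_pos"],1.493))
```

```text
[385.9 269.6  27.2] [-1.571  0.     1.493] [ 0.2  0.  -1. ] 26.1 79.6
[ 7.03938262e-04  1.06336771e+00 -3.87499677e-03]
```

View pics/a29.png

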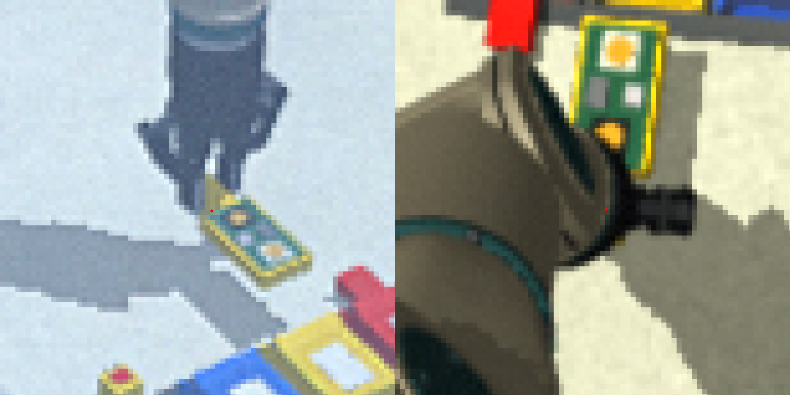

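Call:
step_arm:
  moves: "0 0.2 0 0 0 0 0;0 0.3 0 0 0 0 0;0 0.3 0 0 0 0 0;0 0.2 0 0 0 0 0;0 0.06 0 0 0 0 0;0 0 0 0 0 0 0;0 0 0 0 0 0 0"

```text
clock: 80.4
eef_pos: [385.8, 269.6, -25.2]
tool_rot: [-1.571, 0.0, 1.494]
force: [-0.1, 0.3, -1.0]
width: 26.9
```

```bash
cat >> h.py <<'E'
def lines(p,fn,rs,us,rm,um,zm=24.5,zs=28,x0=566):
    """midline of sleeve roof (rows rs, cols us) and of module top (rm, um)"""
    B=p["color"].astype(float);out=[]
    for rows,(a0,a1),z,fr in((rs,us,zs,.5),(rm,um,zm,.5)):
        res=[]
        for r in rows:
            q=fn(B[r,a0:a1]);th=np.percentile(q,90)*fr;idx=np.where(q>th)[0]
            if len(idx)<2 or idx[0]<1 or idx[-1]>len(q)-2: continue
            a,b=idx[0],idx[-1]
            l=a-1+(th-q[a-1])/(q[a]-q[a-1]);rr=b+(q[b]-th)/(q[b]-q[b+1])
            L=unproj(p,(a0+l,r),z);R=unproj(p,(a0+rr,r),z);res.append((L[0],L[1],R[1]))
        res=np.array(res);print(np.round(np.c_[res,(res[:,1]+res[:,2])/2,res[:,1]-res[:,2]][::4],1))
        out.append(res)
    return out
E
python3 - <<'E'
from h import *
st=look("a30",off=30,h=40,f=7)
p=get_image("top")
for c,a in gold(p)[1]: print(np.round(c,2),a,np.round(unproj(p,c,24.5),1))
c=p["color"][185:275,160:260];cv2.imwrite("pics/z30.png",cv2.resize(c,None,fx=6.6,fy=6.6,interpolation=cv2.INTER_NEAREST))
yel=lambda q:np.minimum(q[:,1],q[:,2])-q[:,0]
lines(p,yel,range(207,228),(190,222),range(244,262),(190,216))
E
```

```text
[385.8 269.6 -25.2] [-1.571  0.     1.494] [-0.1  0.3 -1. ] 26.9 80.4
[371.53 208.13] 15 [ 609.6 -265.7   24.5]
[367. 223.] 21 [ 562.1 -250.8   24.5]
[201.16 247.16] 19 [477.1 262.9  24.5]
[199.73 262.93] 15 [428.5 264.9  24.5]
[287.4 261.4] 15 [438.2  -4.2  24.5]
[[602.2 282.7 219.9 251.3  62.8]
 [589.5 283.5 221.  252.2  62.5]
 [576.8 284.8 221.8 253.3  63. ]
 [564.2 285.7 223.4 254.6  62.3]
 [551.5 286.8 223.9 255.4  62.9]
 [539.  287.5 225.6 256.6  61.9]]
[[486.4 288.4 234.  261.2  54.4]
 [474.  288.5 236.4 262.4  52.1]
 [461.6 290.3 236.  263.1  54.3]
 [449.3 290.  236.6 263.3  53.4]]
```

View pics/z30.png

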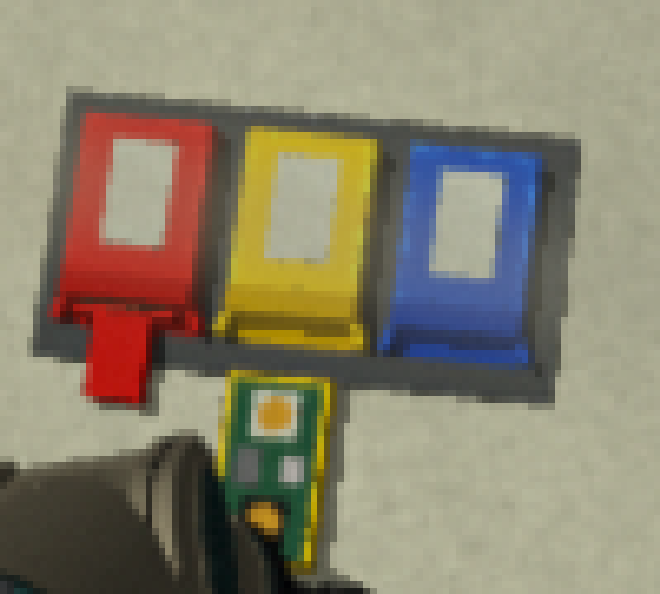

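Call:
step_arm:
  moves: "-0.016 0 0 0 0 0 0;0 0 -0.1 0 0 0 0;0 0 -0.1 0 0 0 0;0 0 -0.1 0 0 0 0;0 0 -0.1 0 0 0 0;0 0 -0.1 0 0 0 0;0 0 -0.06 0 0 0 0;0 0 0 0 0 0 0;0 0 0 0 0 0 0"

```text
clock: 81.45
eef_pos: [413.2, 266.5, -25.3]
tool_rot: [-1.57, 0.0, 1.494]
force: [-0.3, -0.4, -1.8]
width: 26.4
```

Call:
step_arm:
  moves: "0 0 -0.06 0 0 0 0;0 0 -0.06 0 0 0 0;0 0 -0.06 0 0 0 0;0 0 0 0 0 0 0;0 0 0 0 0 0 0"

```text
clock: 81.95
eef_pos: [422.4, 265.8, -25.2]
tool_rot: [-1.57, 0.0, 1.493]
force: [0.2, -0.1, -1.3]
width: 26.5
```

Call:
step_arm:
  moves: "0 0 -0.08 0 0 0 0;0 0 -0.08 0 0 0 0;0 0 -0.08 0 0 0 0;0 0 -0.08 0 0 0 0;0 0 0 0 0 0 0;0 0 0 0 0 0 0"

```text
clock: 82.55
eef_pos: [438.3, 264.5, -25.3]
tool_rot: [-1.57, 0.0, 1.493]
force: [-0.2, 0.1, -1.1]
width: 26.0
```

Call:
step_arm:
  moves: "0 0 -0.08 0 0 0 0;0 0 -0.08 0 0 0 0;0 0 -0.08 0 0 0 0;0 0 -0.08 0 0 0 0;0 0 0 0 0 0 0;0 0 0 0 0 0 0"

```text
clock: 83.15
eef_pos: [454.3, 263.3, -25.3]
tool_rot: [-1.57, 0.0, 1.493]
force: [-0.5, 0.3, -1.6]
width: 26.4
```

Call:
step_arm:
  moves: "0 0 -0.08 0 0 0 0;0 0 -0.08 0 0 0 0;0 0 -0.08 0 0 0 0;0 0 -0.08 0 0 0 0;0 0 0 0 0 0 0;0 0 0 0 0 0 0"

```text
clock: 83.75
eef_pos: [470.3, 262.0, -25.3]
tool_rot: [-1.57, 0.0, 1.493]
force: [-0.3, -0.2, -1.1]
width: 26.3
```

Call:
step_arm:
  moves: "0 0 -0.08 0 0 0 0;0 0 -0.08 0 0 0 0;0 0 -0.08 0 0 0 0;0 0 -0.06 0 0 0 0;0 0 0 0 0 0 0;0 0 0 0 0 0 0"

```text
clock: 84.35
eef_pos: [485.2, 260.9, -25.3]
tool_rot: [-1.57, 0.0, 1.493]
force: [0.6, -0.1, -1.1]
width: 26.3
```

Call:
step_arm:
  moves: "0 0 -0.06 0 0 0 0;0 0 -0.06 0 0 0 0;0 0 -0.04 0 0 0 0;0 0 0 0 0 0 0;0 0 0 0 0 0 0"

```text
clock: 84.85
eef_pos: [493.1, 260.3, -25.3]
tool_rot: [-1.57, 0.0, 1.493]
force: [-1.0, -0.1, -1.7]
width: 26.3
```

Call:
step_arm:
  moves: "0 0 -0.04 0 0 0 0;0 0 -0.03 0 0 0 0;0 0 0 0 0 0 0;0 0 0 0 0 0 0"

```text
clock: 85.25
eef_pos: [495.9, 260.2, -25.4]
tool_rot: [-1.569, 0.0, 1.494]
force: [-2.1, 0.2, -0.3]
width: 26.2
```

Call:
step_arm:
  moves: "0 0 -0.04 0 0 0 0;0 0 -0.03 0 0 0 0;0 0 0 0 0 0 0;0 0 0 0 0 0 0"

```text
clock: 85.65
eef_pos: [495.7, 260.2, -25.9]
tool_rot: [-1.563, 0.001, 1.495]
force: [-8.0, 0.6, 1.2]
width: 26.1
```

Call:
step_arm:
  moves: "0 0 -0.03 0 0 0 0;0 0 -0.03 0 0 0 0;0 0 0 0 0 0 0;0 0 0 0 0 0 0"

```text
clock: 86.05
eef_pos: [495.5, 260.2, -26.0]
tool_rot: [-1.557, 0.002, 1.495]
force: [-12.3, 1.4, 5.9]
width: 26.0
```

Call:
step_arm:
  moves: "0 0 0.08 0 0 0 0;0 0.03 0 0 0 0 0;0 0 0 0 0 0 0;0 0 0 0 0 0 0.2;0 0 0 0 0 0 0.4;0 0 0 0 0 0 0.55;0 0 0 0 0 0 0.55;0 0 0 0 0 0 0.55;0 0 0 0 0 0 0.55"

```text
clock: 86.95
eef_pos: [499.6, 259.8, -26.8]
tool_rot: [-1.571, 0.0, 1.493]
force: [0.3, 0.2, -0.1]
width: 47.3
```

Call:
step_arm:
  moves: "0 -0.2 0 0 0 0 0.55;0 -0.4 0 0 0 0 0.55;0 -0.5 0 0 0 0 0.55;0 -0.5 0 0 0 0 0.55;0 -0.5 0 0 0 0 0.55;0 -0.5 0 0 0 0 0.55;0 -0.5 0 0 0 0 1;0 -0.5 0 0 0 0 1;0 0 0 0 0 0 1"

```text
clock: 87.85
eef_pos: [501.7, 260.8, 157.2]
tool_rot: [-1.576, -0.004, 1.493]
force: [-0.2, 0.2, -1.1]
width: 85.1
```

Run:
```python
from h import *
st=look("a31",off=38-180,h=40,f=7)
p=get_image("top");print(pads(p))
w=[q for q,a in pads(p) if q[1]<-200]
w.sort();o,y,a=modpose(w[1],w[0]);t=o-67*a+[1.1,-.2];print(o,y,t,(st["tool_rot"][2]-y-np.pi/2)/.12)
print(tomv(np.r_[t,-33.4]-st["eef_pos"],st["tool_rot"][2]))
```

```text
[501.7 260.8 157.2] [-1.576 -0.004  1.493] [-0.2  0.2 -1.1] 85.1 87.85
[([610.6, -266.8], 15), ([563.0, -251.8], 21), ([438.6, -4.3], 15)]
[ 585.84623581 -258.99944406] -0.3052754925561123 [ 523.04403523 -239.06219597] 1.8984707600892048
[-9.93464615  3.81212263 -1.19864347]
```

View pics/a31.png

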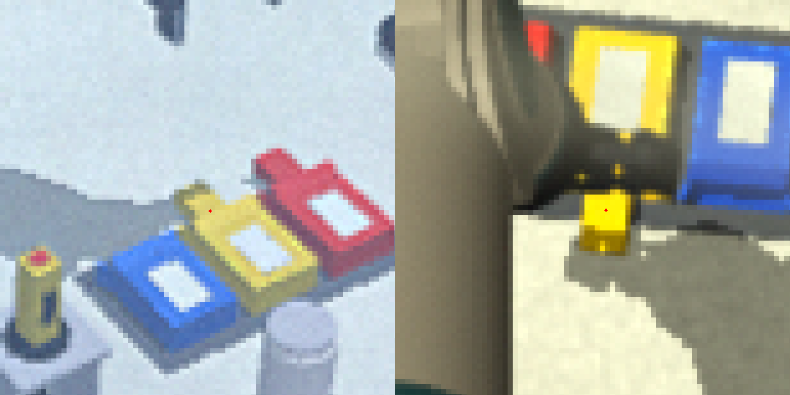

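Call:
step_arm:
  moves: "-0.4 -0.2 0 0 0 0 1;-0.56 0 0 0 0 0 1;-0.56 0 0 0 0 0 1;-0.56 0 0 0 0 0 1;-0.56 0 0 0 0 0 1;-0.56 0 0 0 0 0 1;-0.56 0 0 0 0 0 1;-0.56 0 0 0 0 0 1;-0.56 0 0 0 0 0 1;-0.56 0 0 0 0 0 1;-0.56 0 0 0 0 0 1;-0.56 0 0 0 0 0 1;-0.56 0 -0.2 0 0 0 1;-0.56 0 -0.2 0 0 0 1;-0.56 0 -0.2 0 0 0 1;-0.56 0 -0.2 0 0 0 1;-0.56 0 -0.2 0 0 0 1;-0.56 0 -0.2 0 0 0 1;0 0 0 0 0.95 0 1;0 0 0 0 0.95 0 1"

```text
clock: 90.0
eef_pos: [518.8, -241.7, 162.8]
tool_rot: [-1.568, 0.001, 1.257]
force: [-0.7, 1.0, -0.1]
width: 85.5
```

Call:
step_arm:
  moves: "0 0.3 0 0 0 0 1;0 0.4 0 0 0 0 1;0 0.4 0 0 0 0 1;0 0.4 0 0 0 0 1;0 0.4 0 0 0 0 1;0 0 0 0 0 0 1;0 0 0 0 0 0 1"

```text
clock: 90.7
eef_pos: [519.6, -239.9, 68.3]
tool_rot: [-1.569, 0.001, 1.264]
force: [0.1, -0.5, 1.0]
width: 85.4
```

Run:
```python
from h import *
st=look("a32",off=38,h=40,f=7,tgt=[521.9,-238.9,19])
print(tomv(np.r_[523,-239,-33.4]-st["eef_pos"],st["tool_rot"][2]),(st["tool_rot"][2]-1.2655)/.12)
p=get_image("top");print(pads(p))
```

```text
[ 519.6 -239.9   68.3] [-1.569e+00  1.000e-03  1.264e+00] [ 0.1 -0.5  1. ] 85.4 90.7
[ 0.03831298  2.03425472 -0.05884162] -0.008921793196544256
[([612.1, -265.6], 12), ([438.6, -4.3], 15)]
```

View pics/a32.png

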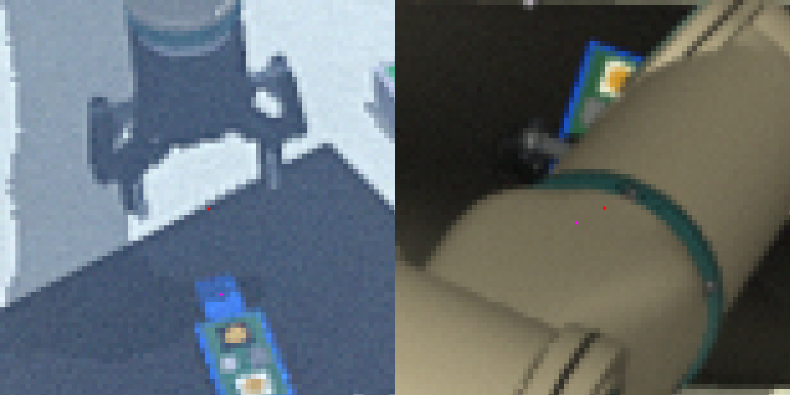

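Call:
step_arm:
  moves: "0.03 0.2 -0.05 0 0 0 0.8;0 0.3 0 0 0 0 0.7;0 0.3 0 0 0 0 0.7;0 0.3 0 0 0 0 0.7;0 0.3 0 0 0 0 0.7;0 0.2 0 0 0 0 0.7;0 0 0 0 0 0 0.7;0 0 0 0 0 0 0.7;0 0 0 0 0 0 0.7"

```text
clock: 91.75
eef_pos: [524.1, -238.9, -11.1]
tool_rot: [-1.571, 0.001, 1.265]
force: [0.1, 0.3, 0.4]
width: 60.0
```

Run:
```python
from h import *
st=look("a33",off=38,h=30,f=9,tgt=[521.9,-238.9,19])
print(tomv(np.r_[523,-239,-33.4]-st["eef_pos"],st["tool_rot"][2]),(st["tool_rot"][2]-1.2655)/.12)
```

```text
[ 524.1 -238.9  -11.1] [-1.571e+00  1.000e-03  1.265e+00] [0.1 0.3 0.4] 60.0 91.75
[-0.00736883  0.44583465  0.01984368] -0.0005063332889188032
```

View pics/a33.png

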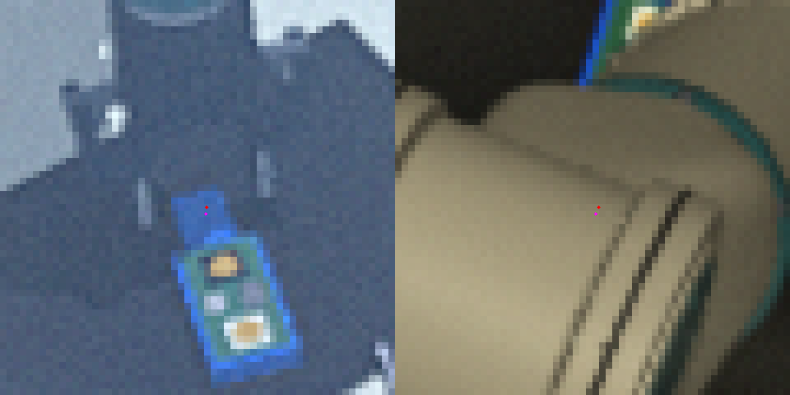

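Call:
step_arm:
  moves: "0 0.2 0.01 0 0 0 0.7;0 0.15 0 0 0 0 0.7;0 0.1 0 0 0 0 0.7;0 0 0 0 0 0 0.7;0 0 0 0 0 0 0.4;0 0 0 0 0 0 0;0 0 0 0 0 0 0;0 0 0 0 0 0 0;0 0 0 0 0 0 0;0 0 0 0 0 0 0;0 0 0 0 0 0 0"

```text
clock: 92.95
eef_pos: [523.4, -238.7, -33.7]
tool_rot: [-1.571, 0.001, 1.265]
force: [-0.1, 0.0, 5.4]
width: 26.2
```

Call:
step_arm:
  moves: "0 -0.1 0 0 0 0 0;0 -0.2 0 0 0 0 0;0 -0.4 0 0 0 0 0;0 -0.4 0 0 -0.3 0 0;0 -0.4 0 0 -0.3 0 0;0 -0.4 0 0 -0.3 0 0;0 -0.4 0 0 -0.3 0 0;0 -0.4 0 0 -0.3 0 0;0 -0.4 0 0 -0.3 0 0;0 -0.1 0 0 -0.1 0 0;0 0 0.3 0 0 0 0;0 0 0.4 0 0 0 0;0 0 0.4 0 0 0 0;0 0 0.4 0 0 0 0;0 0 0 0 0 0 0;0 0 0 0 0 0 0"

```text
clock: 94.55
eef_pos: [448.7, -232.5, 125.8]
tool_rot: [-1.571, 0.0, 1.493]
force: [-0.1, 0.8, -0.5]
width: 26.5
```

Run:
```python
from h import *
st=look("a34",off=38,h=40,f=7)
print(tomv(np.r_[379.9,191,-26]-st["eef_pos"],1.493))
```

```text
[ 448.7 -232.5  125.8] [-1.571  0.     1.493] [-0.1  0.8 -0.5] 26.5 94.55
[8.33802081 3.0360404  2.02934988]
```

View pics/a34.png

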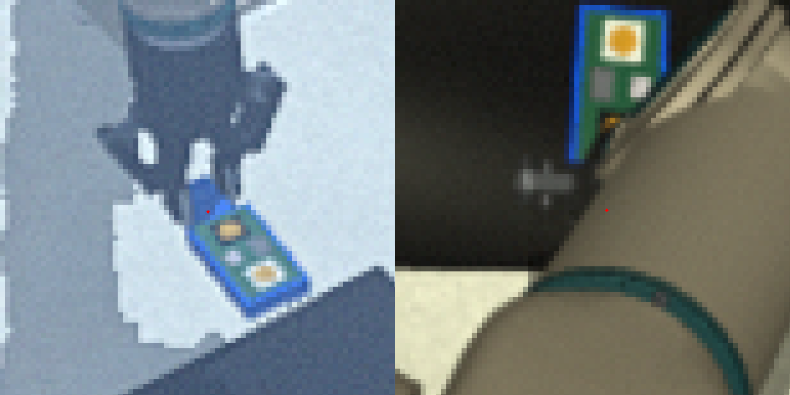

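Call:
step_arm:
  moves: "0.3 0 0.05 0 0 0 0;0.5 0 0.05 0 0 0 0;0.5 0 0.05 0 0 0 0;0.5 0 0.05 0 0 0 0;0.5 0 0.05 0 0 0 0;0.5 0 0.05 0 0 0 0;0.5 0 0.05 0 0 0 0;0.5 0 0.05 0 0 0 0;0.5 0 0.05 0 0 0 0;0.5 0 0.05 0 0 0 0;0.5 0 0.05 0 0 0 0;0.5 0 0.05 0 0 0 0;0.5 0 0.28 0 0 0 0;0.5 0.2 0.28 0 0 0 0;0.5 0.3 0.28 0 0 0 0;0.5 0.3 0.28 0 0 0 0;0.5 0.3 0.28 0 0 0 0;0.04 0.3 0.03 0 0 0 0;0 0.3 0 0 0 0 0;0 0 0 0 0 0 0"

```text
clock: 96.65
eef_pos: [377.5, 191.8, 39.5]
tool_rot: [-1.567, 0.001, 1.496]
force: [0.4, -0.8, -0.8]
width: 26.7
```

Call:
step_arm:
  moves: "0 0 0 0 0 0 0;0 0 0 0 0 0 0"

```text
clock: 96.85
eef_pos: [379.7, 191.3, 41.4]
tool_rot: [-1.571, -0.0, 1.493]
force: [-0.2, -1.0, -1.1]
width: 26.6
```

Run:
```python
from h import *
st=look("a35",off=30,h=40,f=7)
print(tomv(np.r_[380,191,-27.2]-st["eef_pos"],1.493))
```

```text
[379.7 191.3  41.4] [-1.571 -0.     1.493] [-0.2 -1.  -1.1] 26.6 96.85
[-0.00583702  1.37191225 -0.00664674]
```

View pics/a35.png

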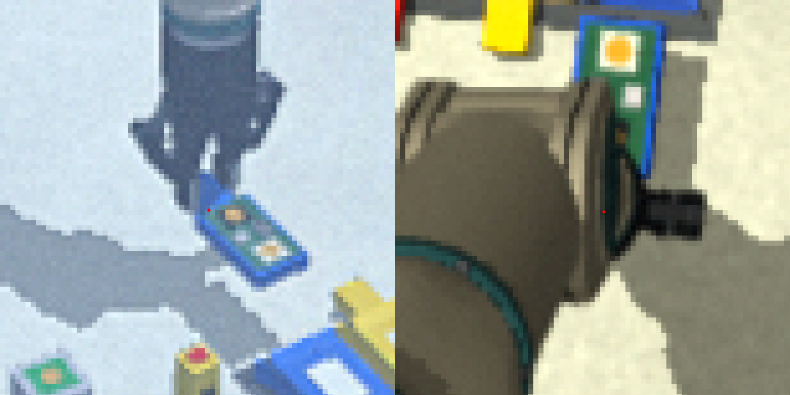

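Call:
step_arm:
  moves: "0 0.3 0 0 0 0 0;0 0.3 0 0 0 0 0;0 0.3 0 0 0 0 0;0 0.3 0 0 0 0 0;0 0.17 0 0 0 0 0;0 0 0 0 0 0 0;0 0 0 0 0 0 0"

```text
clock: 97.65
eef_pos: [379.6, 191.8, -23.1]
tool_rot: [-1.568, 0.0, 1.491]
force: [-0.5, 0.3, -0.6]
width: 26.5
```

Run:
```python
from h import *
st=look("a36",off=30,h=40,f=7)
p=get_image("top")
for c,a in gold(p)[1]: print(np.round(c,2),a,np.round(unproj(p,c,24.5),1))
blu=lambda q:q[:,0]-q[:,2]
lines(p,blu,range(209,230),(214,248),range(246,262),(214,242))
c=p["color"][185:275,160:260];cv2.imwrite("pics/z36.png",cv2.resize(c,None,fx=6.6,fy=6.6,interpolation=cv2.INTER_NEAREST))
```

```text
[379.6 191.8 -23.1] [-1.568  0.     1.491] [-0.5  0.3 -0.6] 26.5 97.65
[226.22 249.5 ] 18 [471.3 185.2  24.5]
[287.4 261.4] 15 [438.2  -4.2  24.5]
[[597.4 204.2 142.2 173.2  62. ]
 [584.6 204.9 142.6 173.7  62.3]
 [572.  206.5 143.8 175.1  62.7]
 [559.3 207.3 145.2 176.3  62.1]
 [546.7 208.4 146.4 177.4  62. ]
 [534.2 209.7 148.3 179.   61.4]]
[[481.7 209.3 157.3 183.3  52. ]
 [469.3 209.9 157.9 183.9  52. ]
 [456.9 211.3 159.5 185.4  51.8]
 [444.6 212.  159.5 185.8  52.6]]
```

View pics/z36.png

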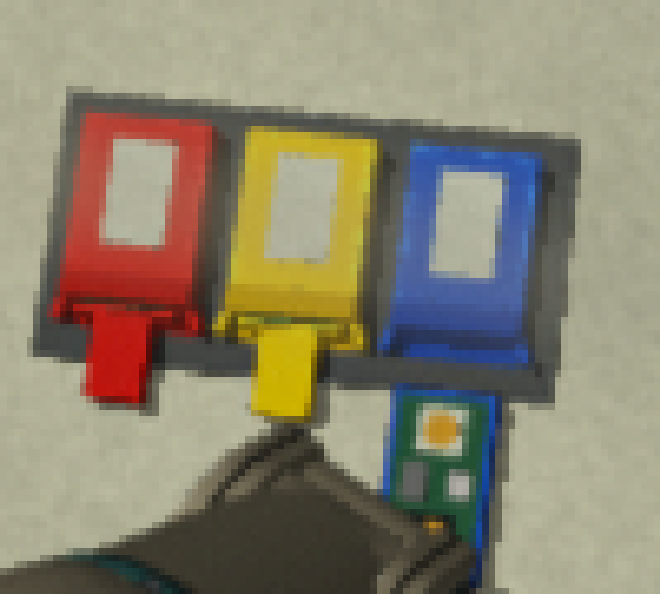

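Call:
step_arm:
  moves: "0 0 0 0 0 0 0;0 0 0 0 0 0 0;0 0 0 0 0 0 0"

```text
clock: 98.1
eef_pos: [379.4, 191.6, -23.3]
tool_rot: [-1.567, 0.0, 1.493]
force: [-0.4, -0.2, -0.5]
width: 26.5
```

Run:
```python
from h import *
st=ctrl.read_state();print(np.round(st["eef_pos"],1),np.round(st["qpos"],3),np.round(st["qd"],3),np.round(st["force"],1))
```

```text
[379.4 191.6 -23.3] [-0.731  0.779  0.295  2.281 -1.099  0.233  2.064] [ 0.001  0.003 -0.     0.     0.001 -0.001 -0.   ] [-0.4 -0.2 -0.5]
```

Call:
step_arm:
  moves: "0 0 -0.15 0 0 0 0;0 0 -0.1 0 0 0 0;0 0 0 0 0 0 0;0 0 0 0 0 0 0;0 0 0 0 0 0 0"

```text
clock: 98.6
eef_pos: [391.4, 190.6, -23.6]
tool_rot: [-1.566, 0.001, 1.494]
force: [0.9, 0.2, -1.1]
width: 26.8
```

Run:
```python
from h import *
st=ctrl.read_state();print(np.round(st["eef_pos"],1),np.round(st["tool_rot"],4),np.round(st["qpos"],3),np.round(st["force"],1))
print(tomv(np.r_[395,189.7,-27.2]-st["eef_pos"],1.493))
```

```text
[391.4 190.6 -23.6] [-1.5663e+00  1.0000e-03  1.4935e+00] [-0.739  0.789  0.332  2.253 -1.071  0.269  2.049] [ 0.9  0.2 -1.1]
[-0.01139492  0.07177146 -0.07366217]
```

Call:
step_arm:
  moves: "-0.01 0.04 0 -0.04 0 0 0;0 0.03 0 0 0 0 0;0 0 -0.07 0 0 0 0;0 0 0 0 0 0 0;0 0 0 0 0 0 0;0 0 0 0 0 0 0"

```text
clock: 99.2
eef_pos: [395.1, 189.8, -27.1]
tool_rot: [-1.572, 0.001, 1.493]
force: [-0.1, -0.1, -1.3]
width: 26.3
```

Run:
```python
from h import *
st=look("a37",off=30,h=40,f=7)
print(tomv(np.r_[395,189.7,-27.2]-st["eef_pos"],1.493),st["tool_rot"])
p=get_image("top")
blu=lambda q:q[:,0]-q[:,2]
lines(p,blu,range(209,226),(214,248),range(243,258),(214,242))
```

```text
[395.1 189.8 -27.1] [-1.572e+00  1.000e-03  1.493e+00] [-0.1 -0.1 -1.3] 26.3 99.2
[-0.00125801  0.00298158  0.00168555] [-1.57150371e+00  9.48285369e-04  1.49343654e+00]
[[597.4 204.2 142.2 173.2  62. ]
 [584.6 204.9 142.6 173.8  62.3]
 [572.  206.5 143.8 175.1  62.7]
 [559.3 207.3 145.2 176.3  62.1]
 [546.7 208.4 146.4 177.4  62. ]]
[[491.  208.  154.5 181.2  53.5]
 [478.6 208.8 156.8 182.8  52. ]
 [466.2 209.1 157.  183.   52.1]
 [454.3 189.  157.5 173.2  31.5]]
```

View pics/a37.png

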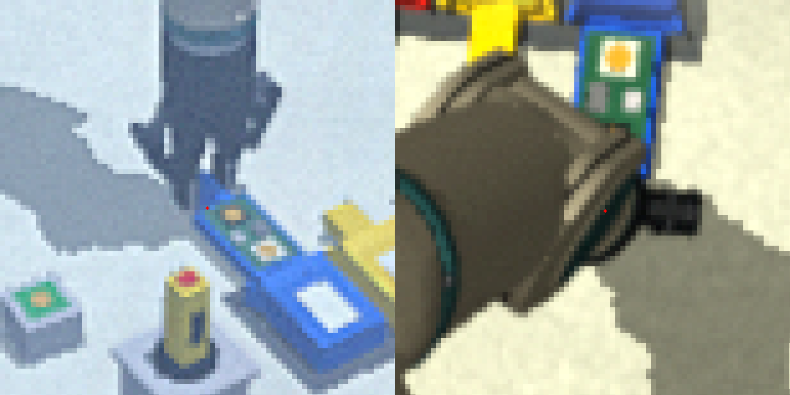

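Call:
step_arm:
  moves: "0 0 -0.08 0 0 0 0;0 0 -0.08 0 0 0 0;0 0 -0.08 0 0 0 0;0 0 -0.06 0 0 0 0;0 0 0 0 0 0 0;0 0 0 0 0 0 0"

```text
clock: 99.95
eef_pos: [410.0, 188.5, -27.1]
tool_rot: [-1.571, 0.001, 1.493]
force: [0.1, -0.2, -0.8]
width: 26.6
```

Call:
step_arm:
  moves: "0 0 -0.06 0 0 0 0;0 0 -0.06 0 0 0 0;0 0 -0.06 0 0 0 0;0 0 0 0 0 0 0;0 0 0 0 0 0 0"

```text
clock: 100.45
eef_pos: [419.1, 187.9, -27.0]
tool_rot: [-1.572, 0.001, 1.493]
force: [0.4, 0.6, -2.4]
width: 26.2
```

Call:
step_arm:
  moves: "0 0 -0.08 0 0 0 0;0 0 -0.08 0 0 0 0;0 0 -0.08 0 0 0 0;0 0 -0.08 0 0 0 0;0 0 0 0 0 0 0;0 0 0 0 0 0 0"

```text
clock: 101.05
eef_pos: [435.0, 186.6, -27.1]
tool_rot: [-1.571, 0.001, 1.493]
force: [0.4, 0.1, -1.1]
width: 26.9
```

Call:
step_arm:
  moves: "0 0 -0.08 0 0 0 0;0 0 -0.08 0 0 0 0;0 0 -0.08 0 0 0 0;0 0 -0.08 0 0 0 0;0 0 0 0 0 0 0;0 0 0 0 0 0 0"

```text
clock: 101.65
eef_pos: [450.9, 185.4, -27.1]
tool_rot: [-1.571, 0.001, 1.493]
force: [1.1, -0.1, -1.8]
width: 26.4
```

Call:
step_arm:
  moves: "0 0 -0.08 0 0 0 0;0 0 -0.08 0 0 0 0;0 0 -0.08 0 0 0 0;0 0 -0.08 0 0 0 0;0 0 0 0 0 0 0;0 0 0 0 0 0 0"

```text
clock: 102.25
eef_pos: [466.9, 184.2, -27.0]
tool_rot: [-1.571, 0.001, 1.493]
force: [0.4, 0.4, -0.3]
width: 26.1
```

Call:
step_arm:
  moves: "0 0 -0.08 0 0 0 0;0 0 -0.08 0 0 0 0;0 0 -0.08 0 0 0 0;0 0 -0.06 0 0 0 0;0 0 0 0 0 0 0;0 0 0 0 0 0 0"

```text
clock: 102.85
eef_pos: [481.8, 183.0, -27.0]
tool_rot: [-1.571, 0.001, 1.493]
force: [0.5, -0.3, -0.8]
width: 26.5
```

Call:
step_arm:
  moves: "0 0 -0.06 0 0 0 0;0 0 -0.05 0 0 0 0;0 0 0 0 0 0 0;0 0 0 0 0 0 0"

```text
clock: 103.25
eef_pos: [487.4, 182.6, -27.0]
tool_rot: [-1.572, 0.001, 1.493]
force: [-0.3, 1.1, -0.9]
width: 26.6
```

Call:
step_arm:
  moves: "0 0 -0.04 0 0 0 0;0 0 -0.04 0 0 0 0;0 0 0 0 0 0 0;0 0 0 0 0 0 0"

```text
clock: 103.65
eef_pos: [489.8, 182.5, -27.2]
tool_rot: [-1.569, 0.001, 1.494]
force: [-3.4, 1.6, 0.1]
width: 26.7
```

Call:
step_arm:
  moves: "0 0 -0.04 0 0 0 0;0 0 -0.04 0 0 0 0;0 0 0 0 0 0 0;0 0 0 0 0 0 0"

```text
clock: 104.05
eef_pos: [489.5, 182.6, -27.8]
tool_rot: [-1.561, 0.0, 1.494]
force: [-11.4, 1.5, 3.6]
width: 26.7
```

Home at the end wall. Release.

Call:
step_arm:
  moves: "0 0 0.07 0 0 0 0;0 0.03 0 0 0 0 0;0 0 0 0 0 0 0;0 0 0 0 0 0 0.2;0 0 0 0 0 0 0.4;0 0 0 0 0 0 0.55;0 0 0 0 0 0 0.55;0 0 0 0 0 0 0.55;0 0 0 0 0 0 0.55"

```text
clock: 104.95
eef_pos: [492.3, 182.2, -28.5]
tool_rot: [-1.572, 0.001, 1.493]
force: [0.3, -0.2, -0.4]
width: 47.2
```

Call:
step_arm:
  moves: "0 -0.2 0 0 0 0 0.55;0 -0.4 0 0 0 0 0.55;0 -0.5 0 0 0 0 0.55;0 -0.5 0 0 0 0 0.55;0 -0.5 0 0 0 0 0.55;0 -0.5 0 0 0 0 0.55;0 -0.5 0 0 0 0 1;0 -0.5 0 0 0 0 1;0 -0.4 0 0 0 0 1;-0.4 0 0 0 0 0 1;-0.5 0 0 0 0 0 1;-0.5 0 0 0 0 0 1;-0.5 0 0 0 0 0 1;-0.5 0 0 0 0 0 1;-0.5 0 0 0 0 0 1;-0.5 0 0 0 0 0 1;-0.5 0 0 0 0 0 1;-0.5 0 0 0 0 0 1;-0.5 0 0 0 0 0 1;-0.5 0 0 0 0 0 1"

```text
clock: 106.95
eef_pos: [470.5, -87.9, 172.4]
tool_rot: [-1.572, 0.001, 1.493]
force: [-0.1, 0.5, -0.5]
width: 85.5
```

Call:
step_arm:
  moves: "-0.5 0 0 0 0 0 1;-0.5 0 0 0 0 0 1;-0.3 0 0 0 0 0 1;0 0 0 0 0 0 1;0 0 0 0 0 0 1"

```text
clock: 107.45
eef_pos: [465.6, -151.0, 172.1]
tool_rot: [-1.571, 0.0, 1.493]
force: [-0.3, -0.3, 0.8]
width: 85.4
```

Run:
```python
from h import *
p=get_image("top");s=get_image("scene");cv2.imwrite("pics/topf.png",p["color"])
c=p["color"][180:260,155:315];cv2.imwrite("pics/zf.png",cv2.resize(c,None,fx=4.9,fy=4.9,interpolation=cv2.INTER_CUBIC))
c=s["color"][150:250,230:350];cv2.imwrite("pics/sf.png",cv2.resize(c,None,fx=6,fy=6,interpolation=cv2.INTER_CUBIC))
# tail tips in sleeve frames
fns={"red":lambda q:q[...,2]-np.maximum(q[...,0],q[...,1]),"yellow":lambda q:np.minimum(q[...,1],q[...,2])-q[...,0],"blue":lambda q:q[...,0]-q[...,2]}
for n in fns: print(n,[(np.round(d["position"],1),round(d["conf"],2)) for d in nets.place_of(p,"module_"+n)][:2],[(np.round(d["position"],1),round(d["conf"],2)) for d in nets.place_of(p,"sleeve_"+n)][:2])
for t in "spray_can tape_roll driver mouse parts_tray mug probe stand".split(): print(t,[(np.round(d["position"]),round(d["conf"],2)) for d in nets.place_of(p,t)][:2])
B=p["color"].astype(float)
yaw=-.078;ax=np.array([np.cos(yaw),np.sin(yaw)]);py=np.array([-ax[1],ax[0]])
for n,(o,z) in {"red":((566.2,333.2),22),"yellow":((560.0,255.0),22),"blue":((553.7,176.8),22)}.items():
    for yy in(-8,0,8):
        xs=np.arange(-110,-50,.5);v=[]
        for x in xs:
            P=np.array(o)+ax*x+py*yy;u=proj(p,[*P,z]);q=cv2.getRectSubPix(p["color"],(1,1),tuple(float(k) for k in u))[0,0].astype(float);v.append(fns[n](q))
        v=np.array(v);th=v.max()/2;print(n,yy,"tail end x",xs[np.argmax(v>th)])
```

```text
red [(array([567.7, 330.9,   9.6]), 0.65)] [(array([563.6, 328.3,   5.6]), 0.79), (array([559. , 256.2,  11.5]), 0.57)]
yellow [(array([557.7, 256.7,  10.4]), 0.45)] [(array([559.2, 258.3,   4.2]), 0.85)]
blue [(array([557.6, 177.7,   7.7]), 0.42)] [(array([552.2, 177.5,   1.2]), 0.92)]
spray_can [(array([775., 100.,  -2.]), 0.8)]
tape_roll [(array([ 426., -521.,    5.]), 0.7), (array([ 561., -525.,   -4.]), 0.56)]
driver [(array([ 755., -236.,   -3.]), 0.59), (array([436.,  -2.,  42.]), 0.48)]
mouse [(array([554., 178.,  -0.]), 0.69), (array([458., 553.,   2.]), 0.59)]
parts_tray [(array([781., -38.,  -2.]), 0.65)]
mug [(array([ 562., -527.,   -2.]), 0.87), (array([ 429., -520.,    5.]), 0.52)]
probe [(array([619.,  -9.,  24.]), 0.78), (array([552., 177.,  -3.]), 0.37)]
stand [(array([617.,  -4.,   1.]), 0.57), (array([554., 177.,  -1.]), 0.48)]
red -8 tail end x -84.0
red 0 tail end x -83.5
red 8 tail end x -83.5
yellow -8 tail end x -84.0
yellow 0 tail end x -84.0
yellow 8 tail end x -83.5
blue -8 tail end x -83.5
blue 0 tail end x -83.5
blue 8 tail end x -83.5
```

View pics/zf.png

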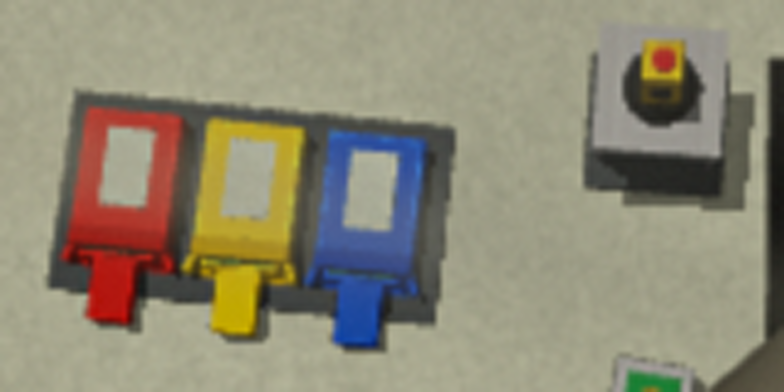

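View pics/sf.png

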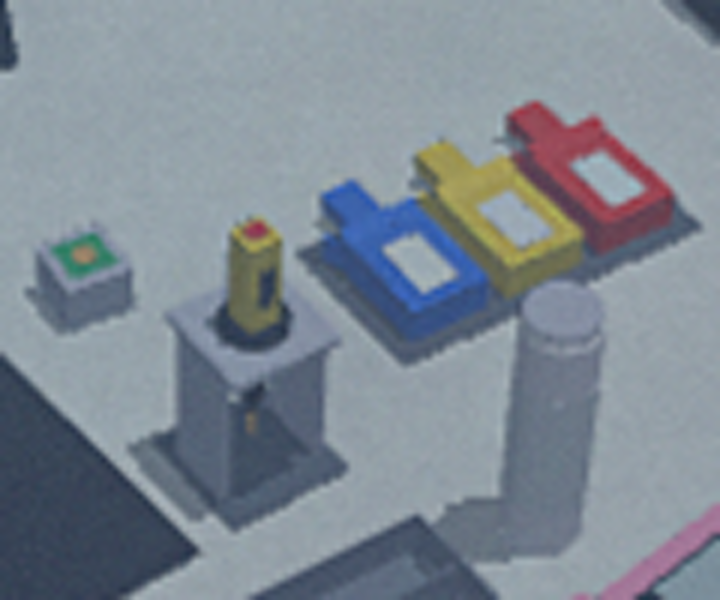

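View pics/topf.png

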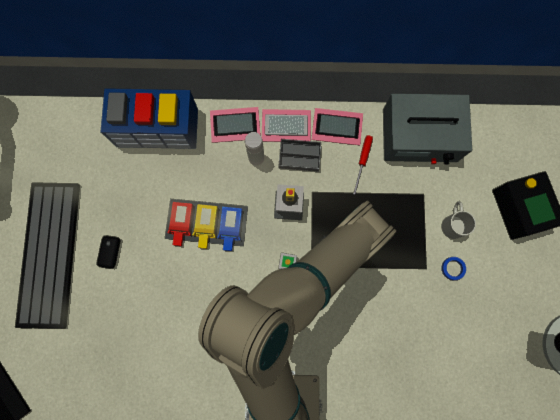

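```bash
python3 -c "
from cell import ctrl
print(ctrl.finish_job())"
```

```text
the job is handed in; nothing more can be done
None
```

I carried out the whole job and handed it in at about 107 s of the 210 s; no verdict came back. I touched the probe to the reference disc, then to the red, yellow and blue modules (white pad, then black), then to the reference disc again. I hung it back in its stand and slid all three modules into their sleeves.

**Probe contacts:** each touch was held about 0.4 s, pressed 5–6 mm into the spring. The wrist force rose by about 1–4 N each time, close to its noise of about 1 N. The pictures put the tip within a few mm of the disc centre on seven of the eight touches; for the second reference touch I only checked that it was lined up just before pressing.

**Modules:** each one stopped against its end wall at 11–12 N. The last picture puts all three tail ends at x of about −83.5 to −84 mm in the sleeve frame, where fully home is −84 mm. The probe stands upright on its collar, and the can, mug, tape, mouse, driver and tray are where they started.

**What disagreed or went wrong:**
- **Height reading:** the fingertips are about 38 mm higher than the reported TCP height. I found this by touching the bare bench, at a peak of about 35 N, and allowed for it from then on.
- **Yellow module:** it was knocked aside after it had been tested, so I measured it again before gripping it.
- **Red module:** it caught on the sleeve mouth at about 9 N. Raising it 1.5 mm cleared it.
- **Blue module:** the approach pose ran into a joint limit, so I lowered it slightly farther out.
- **Last network readings:** these were off by a few mm and low in confidence (blue module x 557.6 against about 554.7 expected), so I relied on the tail ends and the wall contact.

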